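# Unpack the tiered insulator carrier and stack the insulators in the cradle

## Task

Take the locked carrier apart from the top down: turn the green lid counter-clockwise until its lugs are clear of the hooks and lift it off, then take off the upper and the lower tub, and leave lid and tubs standing upright on the black rubber mat, side by side or nested. Take every porcelain insulator out of the three tubs and stack them all as a pyramid in the wooden cradle, lying along it: three abreast at the bottom, the next ones saddled in the gaps between them, a sixth on top. Leave the other things on the bench where they are.

Things in the scene. Friction and masses are not known exactly. Their poses are not given: they have to be found in the camera images.
- carrier: Tiered parts carrier fixed to the bench: base tub, on it two loose tubs and a lid, nested, 241 x 200 mm, 217 mm high with the lid's handle. Origin: centre of its underside, x through its two upright side straps. Straps: 48 mm wide, inner faces 116 mm from the axis; their hooks reach in to 102 mm, undersides 178.5 mm, tops 184.5 mm up. Wall feet: lower tub 62 mm up, upper 116; lid seat 170 mm.
- base_floor (a point): Centre of the base tub's inner floor, 13 mm above the bench; axes as the carrier's. Each of the three white tubs is 192 mm across (wall 4 mm, 54 mm high) and has two berths, full or empty: an insulator lies there along the tub's x, centred at x 0, y +54 or -54 mm, 21.5 mm above the inner floor, in a V seat, between end posts that leave 30 mm for a finger at each end; wall 38 mm and more off.
- tub_low_grip (a point): Lower loose tub, 0.3 kg: centre of its black handle bar (80 long, 14 wide, 14 mm high), which crosses the middle of the tub along its x; z up. Inner floor 35 mm below this point, wall foot 40 mm, underside of its locating disc 45 mm below (disc 176 mm across, fits into the rim of another tub with 4 mm play all round), rim 14 mm above. Seats begin 24 mm beside the bar.
- tub_top_grip (a point): Upper loose tub, the same as the lower one and nested on it: centre of its handle bar, x along the bar, z up. Inner floor 35 mm, wall foot 40 mm, underside 45 mm below this point; rim 14 mm above it.
- lid_grip (a point): Green round lid, 196 mm across, 0.25 kg: centre of its black handle bar (90 long, 14 wide, 14 mm high), x along the bar, z up; lid's top 34 mm, underside 44 mm below. Two lugs in line with the bar, 48 mm wide, reach 109 mm from the axis, under the straps' hooks when locked (stop on the clockwise side). 35 to 60 degrees counter-clockwise from above (+z) frees them; it turns easily.
- cradle: Wooden stacking cradle fixed to the bench, 80 (x) by 141 mm (y). Origin: centre of its underside, z up. Floor 10 mm up, cheeks 45 high, 123 apart; at y +-20.5 mm ribs 8 mm high and end posts (8 wide, 34 mm up, 69 mm apart along x, 33 mm open between for fingers). Three insulators fit abreast along x at y -41, 0, +41 mm, centres 30 mm up; in the gaps above, y +-20.5, 64 up; on top, y 0, 98 up.
- mat: Black ribbed rubber mat fixed on the bench, 460 mm along x, 250 mm along y, 4 mm thick. Origin: centre of its underside; z up. Bare at the start: lid and loose tubs are put down here, two side by side along x (at about -110 and +110 mm), a tub nested on the other tub.
- ins1_mid (a point): Grey porcelain standoff insulator, ribbed cylinder 40 mm across, 60 mm long, 0.15 kg, flat ends, loose: its centre, x along its axis (it may be rolled about x). Lies in a berth of one of the three tubs at the start, or is absent (None from the start); 4 to 6 are present. Best gripped by its two ends. Lies still on a flat place, rolls when pushed.
- ins2_mid (a point): Grey porcelain standoff insulator, ribbed cylinder 40 mm across, 60 mm long, 0.15 kg, flat ends, loose: its centre, x along its axis (it may be rolled about x). Lies in a berth of one of the three tubs at the start, or is absent (None from the start); 4 to 6 are present. Best gripped by its two ends. Lies still on a flat place, rolls when pushed.
- ins3_mid (a point): Grey porcelain standoff insulator, ribbed cylinder 40 mm across, 60 mm long, 0.15 kg, flat ends, loose: its centre, x along its axis (it may be rolled about x). Lies in a berth of one of the three tubs at the start, or is absent (None from the start); 4 to 6 are present. Best gripped by its two ends. Lies still on a flat place, rolls when pushed.
- ins4_mid (a point): Grey porcelain standoff insulator, ribbed cylinder 40 mm across, 60 mm long, 0.15 kg, flat ends, loose: its centre, x along its axis (it may be rolled about x). Lies in a berth of one of the three tubs at the start, or is absent (None from the start); 4 to 6 are present. Best gripped by its two ends. Lies still on a flat place, rolls when pushed.
- ins5_mid (a point): Grey porcelain standoff insulator, ribbed cylinder 40 mm across, 60 mm long, 0.15 kg, flat ends, loose: its centre, x along its axis (it may be rolled about x). Lies in a berth of one of the three tubs at the start, or is absent (None from the start); 4 to 6 are present. Best gripped by its two ends. Lies still on a flat place, rolls when pushed.
- ins6_mid (a point): Grey porcelain standoff insulator, ribbed cylinder 40 mm across, 60 mm long, 0.15 kg, flat ends, loose: its centre, x along its axis (it may be rolled about x). Lies in a berth of one of the three tubs at the start, or is absent (None from the start); 4 to 6 are present. Best gripped by its two ends. Lies still on a flat place, rolls when pushed.
- ratchet: Steel ratchet with black grip, 250 mm long, lying near the cradle. Leave alone. Origin: centre of its underside.
- screwdriver: Red screwdriver, 210 mm long, lying near the cradle. Leave alone. Origin: centre of its underside.
- flashlight: Aluminium flashlight with twist cap, 185 mm long, 42 mm thick, fixed in a clip at the far side. Origin: centre of its underside.
- ebox: White plastic electrical box, 88 x 128 x 55 mm, fixed to the bench between the robot and the carrier, in the way of nothing that stays higher. Origin: centre of its underside.
- bell: Grey bell-shaped ceramic line insulator, 84 mm diameter and high, fixed on the bench at the far side. Origin: centre of its underside.
Things that resemble listed ones, but are neither listed nor needed, are in the scene too. What is shaped like the part that bears tub_top_grip but blue or pink is not meant.

How it is judged:
By the outcome, as a careful person would: the job done as asked, in the order asked, and still so for the second after the job is handed in, with the robot touching nothing.
Of ins1, ins2, ins3, ins4, ins5, ins6 only 4 to 6 are there at a start; the rules pass over those that are not, and their reading is None.
At some moment in a run one of ins1, ins2, ins3, ins4, ins5, ins6 may be knocked a few centimetres aside while the robot is not near it.
Once in a run the grip may slacken for a moment while it holds something.
It also fails if it takes over 210 s, if anything falls off the work surface, if the arm or the gripper's body presses on something with over 40 N, if the wrist force passes 120 N, or if a joint passes its speed limit or range.

## Robot

A 6-joint arm with a two-finger parallel gripper is mounted at the origin on the work surface. World frame = base frame: x ahead of the robot, y to its left, z up, the work surface at z = 0. Lengths are in m, angles in degrees, forces in N, time in s.
With the tool pointing down it reaches from about 0.425 to 0.925 m from the base axis. Payload 12.5 kg.
Tool frame: the origin (TCP) lies on the mounting face of the last link; the fingertips stand 173 mm ahead of it and the grasp point (between the pads) lies 155 mm ahead of it; z points along the fingers, y is the direction in which the jaws open and shut (so a half turn about z gives the same grasp; the last joint's range is limited). The gripper opens to 85 mm and grips with 20 to 120 N. Pads are 22 mm wide; open, the fingers measure 114 mm over their backs; the gripper's body (76 mm by 85 mm) begins 54 mm behind the grasp point. The pads swing forward as they close: fully open they stand 13 mm farther back than shut.
Start: joints at [67.059, 28.126, 89.318, -0, 62.55, -6.05], TCP at [0.182, 0.598, 0.405] pointing down, gripper open.
Joint ranges: [-177.58, 177.58], [-47.91, 125.51], [2.72, 160], [-65.01, 245.01], [3.68, 167.84], [-153.87, 153.87]. Speed limits (degrees/s): [127.2, 127.2, 159.86, 180, 180, 180].

## Interface

Orientations are given as a 3x3 rotation matrix whose columns are the frame's x, y, z axes.
In Python, from plant import arm gives the robot as it stands. The module is installed in compiled form; this text tells all that it offers.
- The arm moves only by the tool send_rows, never from a script. Its argument "plan" is a list of rows, each a list of 5 numbers: the opening, from -1 (shut) to 1 (fully open), so that 0 is half open, then the shift along the tool's x, y, z in m, then the turn about the tool's z in rad. In form: [[jaw, x, y, z, twist], ...]. A call has 1 to 5 rows; each row is the pose to reach, as a shift and turn from the pose commanded when the call began, along the tool's axes at that moment; what a row does not reach only later rows make up. A row lasts 1/12 s, in which the tool goes at most 41.7 mm and 7.16 degrees, less where a joint would pass 70% of its speed; a pose out of reach is approached as far as the arm can. A call with a gripper value outside its range is refused whole. The fingers move at their own pace and stop on an object; the grip force is fixed at half the most. Time passes only in rows, so rows that repeat a pose let the fingers close. It gives the time, the measured TCP pose, the force and the opening at its end, in the units of the state.
- arm.read_state(): the state, without advancing time (a new reading comes with each control period).
- arm.snapshot(name): name is "scene" or "side" or "wrist"; returns a dict with "image" (480x640x3 uint8, red, green, blue), "depth" (480x640 float32, m along the optical axis (not along the pixel's ray), 0 where there is no reading), "vfov" (degrees; the focal length in pixels is half the picture's height over the tangent of half this angle, whatever the lens; pixels are square), "cx", "cy" (the principal point, pixels), "R" (3x3) and "t" (3): a world point X has camera coordinates R X + t. Camera axes: x right, y down, z forward; pixel columns grow to the right and rows downward; lengths in m; the calibration is good to about 2 mm. A picture is of the moment at which its call begins.
- arm.hand_in(): hands the job in, once; it reports no verdict.
Trained networks look in a picture, given as the dict that the camera call returned (one of the last four; its "shot" number tells which), for a name from the list of things; names that differ only in an ending like _2 or _b are one class to them, and where a whole thing is asked for, a point or a joint stands for the part that bears it (a point fixed in the world has none). Each returns a list of dicts, best first, with "conf" (0 to 1); they miss things now and then, are a little off and sometimes report something else, mostly with a low value. They report only what shows in the picture. A call takes as long as a camera call. They do not tell look-alikes from the thing itself.
- arm.spot_in(picture, target): "box" ([centre column, centre row, width, height] in pixels, round what is visible of it).
The state is a dict: "time": time; "joint_positions": joint angles; "qvel": joint speeds; "joint_torque": joint torques, N m; "ee_pos": TCP position; "tool_rot": TCP orientation; "force": force on the tool from outside, world axes, zero at the start; "moment": the same for the moment, N m; "gripper_width": opening from 0.0 (shut) to 1.0 (fully open).
Only numpy, scipy, OpenCV 4.12 (cv2) and the standard library are available. Lean on these libraries where they do the work, as an engineer would, in place of code of your own. Each camera call takes 0.05 s, during which the arm holds its last target.

## Working session

There is one attempt and no reset: what is moved stays moved. The work goes in short steps, Python scripts to look and compute and a tool call to move; the robot and the scene stay as the last step left them, time stands still between calls to the robot, and variables do not carry over. Pictures are saved under pics/ and viewed, and the job is handed in when it is done.

Besides the shell and the picture viewer there is one more tool, called after "Emit:" as name(argument=value, ...), one argument or row to a line, values as JSON. send_rows: Moves the arm, as the interface text tells. Its arguments: {"type":"object","properties":{"plan":{"type":"array","items":{"type":"array","items":{"type":"number"}}}},"required":["plan"]}

```bash
mkdir -p pics; ls; python3 - <<'E'
from plant import arm
import cv2, numpy as np
s=arm.read_state(); print({k:np.round(v,3).tolist() for k,v in s.items()})
for n in ["scene","side","wrist"]:
    p=arm.snapshot(n); cv2.imwrite(f"pics/{n}0.png",p["image"][:,:,::-1]); print(n,p["vfov"],p["cx"],p["cy"],np.round(p["R"],3).tolist(),np.round(p["t"],3))
E
```

```text
pics
{'time': 0.0, 'joint_positions': [67.061, 28.165, 89.351, 0.001, 62.549, -6.049], 'qvel': [-0.027, 0.03, 0.023, -0.027, -0.028, 0.087], 'joint_torque': [-0.001, -61.846, -26.159, -0.0, 0.004, 0.0], 'ee_pos': [0.182, 0.598, 0.404], 'tool_rot': [[-0.957, 0.291, -0.0], [0.291, 0.957, -0.001], [0.0, -0.001, -1.0]], 'force': [0.416, 0.379, 0.08], 'moment': [-0.016, 0.027, 0.051], 'gripper_width': 0.993}
scene 49.94866024673381 318.43697533103136 242.3073392511968 [[-0.646, 0.763, 0.002], [0.54, 0.459, -0.706], [-0.54, -0.455, -0.708]] [ 0.37  -0.125  1.718]
side 57.21997677121145 321.86912828900324 243.35946778681503 [[0.892, -0.451, 0.001], [-0.334, -0.663, -0.67], [0.303, 0.598, -0.742]] [-0.451  0.224  1.059]
wrist 63.255534905858994 321.8072151142551 239.58366937996675 [[0.291, 0.957, -0.001], [0.91, -0.276, 0.308], [0.295, -0.091, -0.951]] [-0.625 -0.039  0.38 ]
```

View pics/scene0.png

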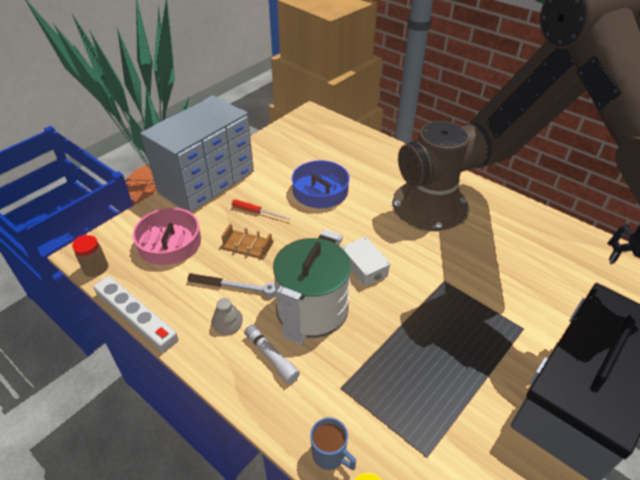

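View pics/side0.png

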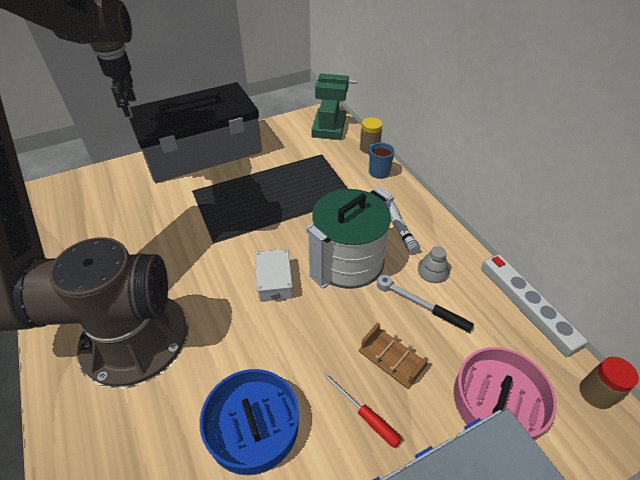

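View pics/wrist0.png

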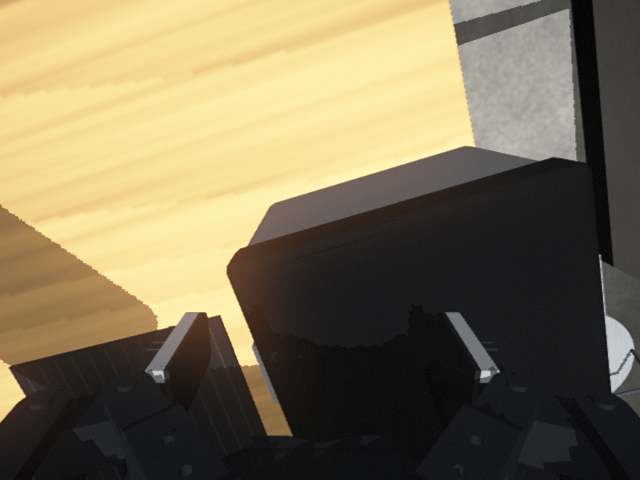

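Scene picture: carrier with the green lid at (312,285). The blue tub at (320,183) and pink tub at (167,236) are look-alikes. The cradle is at (247,241) and the mat at (435,365). In the side view the lid is at (350,215), the cradle at (394,355) and the mat at (270,195). Now I'll measure these.

```bash
cat > h.py <<'E'
import numpy as np, cv2
from plant import arm
def rnd(v,n=4): return np.round(np.asarray(v,float),n).tolist()
def cam(p):
    f=240/np.tan(np.radians(p["vfov"]/2)); return f,p["cx"],p["cy"],np.array(p["R"]),np.array(p["t"])
def world(p):
    f,cx,cy,R,t=cam(p); d=p["depth"]; v,u=np.mgrid[0:480,0:640]
    X=np.stack([(u-cx)/f*d,(v-cy)/f*d,d],-1); W=(X-t)@R; W[d<=0]=np.nan; return W
def proj(p,X):
    f,cx,cy,R,t=cam(p); c=np.asarray(X)@R.T+t; return np.stack([f*c[...,0]/c[...,2]+cx,f*c[...,1]/c[...,2]+cy],-1)
def save(p,n,crop=None,s=1):
    im=p["image"][:,:,::-1]
    if crop: x0,y0,x1,y1=crop; im=im[y0:y1,x0:x1]
    if s!=1: im=cv2.resize(im,None,fx=s,fy=s,interpolation=cv2.INTER_CUBIC)
    cv2.imwrite("pics/"+n+".png",im)
def hsv(p): return cv2.cvtColor(p["image"],cv2.COLOR_RGB2HSV)
def yaw(R): return np.degrees(np.arctan2(R[1][0],R[0][0]))
def st():
    s=arm.read_state(); R=np.array(s["tool_rot"]); print("t",round(s["time"],2),"tcp",rnd(s["ee_pos"]),"yawY(jaw)",round(np.degrees(np.arctan2(R[1,1],R[0,1])),2),"z",rnd(R[:,2],3),"F",rnd(s["force"],1),"w",round(s["gripper_width"],3),"j",rnd(s["joint_positions"],1)); return s,R
E
python3 - <<'E'
from h import *
import pickle
P={}
for n in ["scene","side"]:
    p=arm.snapshot(n); P[n]=p
    for k in ["carrier","lid_grip","cradle","mat","ebox","ratchet","screwdriver","flashlight","bell"]:
        r=arm.spot_in(p,k); print(n,k,[(round(x["conf"],2),np.round(x["box"]).tolist()) for x in r[:3]])
pickle.dump(P,open("P0.pkl","wb"))
for n,p in P.items():
    W=world(p);H=hsv(p)
    g=(H[...,0]>65)&(H[...,0]<90)&(H[...,1]>120)
    z=W[...,2]; m=g&(abs(z-0.183)<0.012)&(W[...,0]>.2)
    print(n,m.sum(), "lid centre z",np.nanmedian(z[m]))
    pts=W[m][:,:2]; c,r=cv2.minEnclosingCircle(pts.astype(np.float32)); print(c,r)
    # handle
    m=(z>0.203)&(np.hypot(W[...,0]-c[0],W[...,1]-c[1])<0.07); q=W[m]
    rr=cv2.minAreaRect(q[:,:2].astype(np.float32)); print("handle",m.sum(),rr,q[:,2].max(),np.median(q[:,2]))
    m=(z<0.2)&(z>0.12)&(np.hypot(W[...,0]-c[0],W[...,1]-c[1])<0.13)&(np.hypot(W[...,0]-c[0],W[...,1]-c[1])>0.1025)
    q=W[m]; a=np.degrees(np.arctan2(q[:,1]-c[1],q[:,0]-c[0])); print("straps",np.histogram(a,36,(-180,180))[0])
E
```

```text
scene carrier [(0.87, [313.0, 286.0, 76.0, 116.0])]
scene lid_grip [(0.71, [314.0, 269.0, 79.0, 63.0])]
scene cradle [(0.55, [249.0, 241.0, 58.0, 37.0])]
scene mat [(0.82, [432.0, 369.0, 179.0, 178.0])]
scene ebox [(0.94, [366.0, 264.0, 50.0, 46.0])]
scene ratchet [(0.73, [230.0, 285.0, 92.0, 26.0]), (0.49, [314.0, 270.0, 74.0, 64.0])]
scene screwdriver [(0.66, [263.0, 209.0, 58.0, 22.0]), (0.19, [313.0, 286.0, 73.0, 115.0])]
scene flashlight [(0.66, [270.0, 353.0, 60.0, 55.0])]
scene bell [(0.73, [227.0, 316.0, 36.0, 37.0])]
side carrier [(0.64, [349.0, 237.0, 87.0, 99.0])]
side lid_grip [(0.58, [350.0, 217.0, 80.0, 54.0]), (0.54, [352.0, 238.0, 89.0, 101.0])]
side cradle [(0.65, [393.0, 355.0, 72.0, 66.0])]
side mat [(0.94, [271.0, 198.0, 156.0, 92.0]), (0.62, [424.0, 303.0, 96.0, 53.0])]
side ebox [(0.72, [275.0, 276.0, 38.0, 54.0])]
side ratchet [(0.81, [424.0, 304.0, 99.0, 55.0])]
side screwdriver [(0.88, [364.0, 410.0, 78.0, 71.0])]
side flashlight [(0.81, [404.0, 229.0, 34.0, 54.0])]
side bell [(0.69, [432.0, 265.0, 30.0, 36.0])]
scene 0 lid centre z nan
(0.0, 0.0) 0.0
handle 1069 ((0.0018069520592689514, 0.0006636008620262146), (0.13540597259998322, 0.13772404193878174), 12.757896423339844) 0.286930415298582 0.28062854811540316
straps [ 0  0  0  0  0  0  0  0  0  0  0  0  3 42 65 62 74 71 63 39  1  0  0  0
  0  0  0  0  0 15 48  3  0  0  0  0]
side 2738 lid centre z 0.1739495222357008
(0.43799829483032227, 0.2632025182247162) 0.41228944063186646
  return np.nanmean(a, axis, out=out, keepdims=keepdims)
Traceback (most recent call last):
ValueError: zero-size array to reduction operation maximum which has no identity
```

```bash
python3 - <<'E'
import pickle,cv2,numpy as np
P=pickle.load(open("P0.pkl","rb"))
p=P["scene"]["image"][:,:,::-1]
a=cv2.resize(p[210:350,210:400],None,fx=3,fy=3,interpolation=cv2.INTER_CUBIC)
cv2.imwrite("pics/c1.png",a)
p=P["side"]["image"][:,:,::-1]
cv2.imwrite("pics/c2.png",cv2.resize(p[170:410,290:490],None,fx=2.5,fy=2.5,interpolation=cv2.INTER_CUBIC))
E
python3 - <<'E'
from h import *
import pickle
P=pickle.load(open("P0.pkl","rb"))
for n,(u,v) in dict(scene=(295,265),side=(335,225)).items():
    p=P[n];W=world(p);H=hsv(p); print(n,W[v,u],H[v,u],p["depth"][v,u])
    g=(H[...,0]>60)&(H[...,0]<95)&(H[...,1]>90)&(abs(W[...,2]-.176)<.012)
    b=arm and None
    box=dict(scene=(314,269,80,64),side=(350,217,82,56))[n]
    vv,uu=np.mgrid[0:480,0:640]; ib=(abs(uu-box[0])<box[2]/2)&(abs(vv-box[1])<box[3]/2)
    m=g&ib; q=W[m]; print(m.sum(),rnd(np.median(q,0)))
    if m.sum()<50: continue
    c,r=cv2.minEnclosingCircle(q[:,:2].astype(np.float32)); print(c,r)
    m=ib&(W[...,2]>.2)&(np.hypot(W[...,0]-c[0],W[...,1]-c[1])<.06); q=W[m]
    print("handle",m.sum(),rnd(np.percentile(q[:,2],[5,50,95])))
    hm=q[q[:,2]>.205][:,:2]; print(cv2.minAreaRect(hm.astype(np.float32)))
E
```

```text
scene [ 0.60839981 -0.04739864  0.1776057 ] [ 72 101 104] 1.2856832
2728 [0.587, -0.0028, 0.1753]
(0.580040693283081, -0.01663549803197384) 0.09638812392950058
handle 195 [0.204, 0.2152, 0.2187]
((0.5795600414276123, -0.01753530651330948), (0.09033679217100143, 0.015384544618427753), 17.621686935424805)
side [ 0.52325315 -0.03410929  0.1728289 ] [ 79 125  86] 1.0686928
3043 [0.5699, -0.0328, 0.1739]
(0.5793980956077576, -0.02437463030219078) 0.10423357784748077
handle 218 [0.2045, 0.2137, 0.2164]
((0.57500159740448, -0.020599443465471268), (0.08996005356311798, 0.015843067318201065), 16.657533645629883)
```

View pics/c1.png

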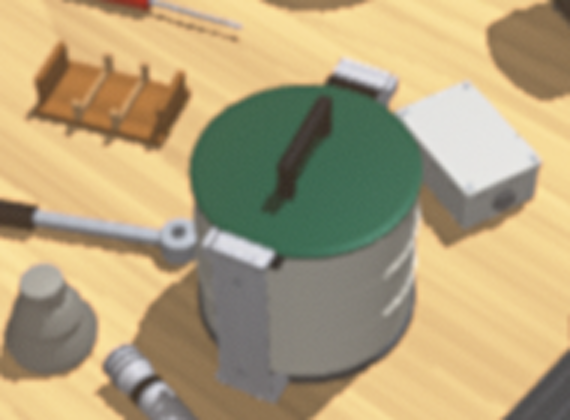

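View pics/c2.png

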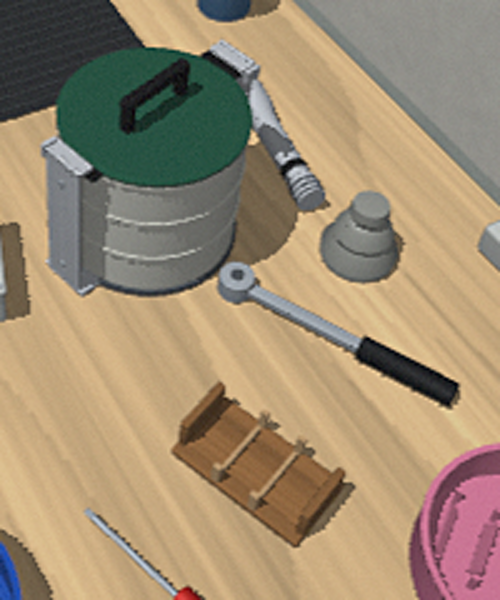

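Chosen: the green lid's bar on the carrier at scene (312,258), or crop (300,150). The blue and pink tub bars are rejected. Bar at about (0.577,-0.019), yaw about 17°. Next: cradle and mat.

```bash
python3 - <<'E'
from h import *
import pickle
P=pickle.load(open("P0.pkl","rb"))
vv,uu=np.mgrid[0:480,0:640]
C=[]
for n,b,bm in [("scene",(249,241,66,44),(432,369,190,190)),("side",(393,355,80,74),(271,198,166,100))]:
    p=P[n];W=world(p);H=hsv(p)
    ib=(abs(uu-b[0])<b[2]/2)&(abs(vv-b[1])<b[3]/2)
    m=ib&(W[...,2]>.006)&(W[...,2]<.06)
    q=W[m]; rect=cv2.minAreaRect(q[:,:2].astype(np.float32)); print(n,"cradle",m.sum(),rect,rnd(np.percentile(q[:,2],[5,50,95,99])))
    hi=q[q[:,2]>.036]; print(" high pts mean",rnd(hi.mean(0)),len(hi))
    np.save(f"cr_{n}.npy",q)
    ib=(abs(uu-bm[0])<bm[2]/2)&(abs(vv-bm[1])<bm[3]/2)
    m=ib&(p["image"].max(-1)<75)&(abs(W[...,2])<.012)
    m=cv2.morphologyEx(m.astype(np.uint8),cv2.MORPH_OPEN,np.ones((5,5)))
    k,l,s_,_=cv2.connectedComponentsWithStats(m); i=1+np.argmax(s_[1:,4]); q=W[l==i]
    print(" mat",len(q),cv2.minAreaRect(q[:,:2].astype(np.float32)),rnd(np.median(q,0)))
E
```

```text
scene cradle 1050 ((0.510427713394165, -0.3323059380054474), (0.18562321364879608, 0.19104571640491486), 46.11369323730469) [0.0069, 0.0124, 0.0449, 0.0479]
 high pts mean [0.5278, -0.3232, 0.0434] 130
 mat 5334 ((0.3842146396636963, 0.3289443850517273), (0.2472248673439026, 0.2379668653011322), 86.66554260253906) [0.3893, 0.3216, 0.0043]
side cradle 2075 ((0.5214053392410278, -0.3264246881008148), (0.081906259059906, 0.14219555258750916), 21.42148208618164) [0.0069, 0.0099, 0.0438, 0.0459]
 high pts mean [0.5213, -0.3311, 0.0431] 230
 mat 7043 ((0.49265921115875244, 0.324406236410141), (0.25922054052352905, 0.45910319685935974), 87.6434326171875) [0.4614, 0.32, 0.0033]
```

```bash
cat >> h.py <<'E'
def plan(xy,ztcp,yawjaw=None,n=None,step=.041):
    """prints remaining shift in tool frame and twist (rad) to reach TCP target; yawjaw = world angle of tool y (deg)"""
    s,R=st(); d=np.array([xy[0],xy[1],ztcp])-np.array(s["ee_pos"]); sh=R.T@d
    cur=np.degrees(np.arctan2(R[1,1],R[0,1])); tw=0
    if yawjaw is not None:
        tw=-((yawjaw-cur+180)%360-180)
    k=n or max(1,int(np.ceil(max(np.linalg.norm(sh)/step,abs(tw)/7.1))))
    print("total",rnd(sh),"twist",round(np.radians(tw),4),"rows",k,"per row",rnd(sh/k,4),round(np.radians(tw)/k,4)); return sh,tw,k
E
python3 - <<'E'
from h import *
p=arm.snapshot("wrist"); s,R=st(); f,cx,cy,Rc,t=cam(p)
c=-Rc.T@t; print("cam in tool",rnd(R.T@(c-np.array(s["ee_pos"]))))
plan((.577,-.019),.425,-73)
E
```

```text
t 1.2 tcp [0.1815, 0.598, 0.4048] yawY(jaw) 73.11 z [0.0, 0.0, -1.0] F [0.1, -0.3, 0.8] w 1.002 j [67.1, 28.1, 89.3, -0.0, 62.5, -6.1]
cam in tool [0.0795, 0.0005, 0.0311]
t 1.2 tcp [0.1815, 0.598, 0.4048] yawY(jaw) 73.11 z [0.0, 0.0, -1.0] F [0.1, -0.3, 0.8] w 1.002 j [67.1, 28.1, 89.3, -0.0, 62.5, -6.1]
total [-0.5577, -0.4755, -0.0203] twist 2.5501 rows 21 per row [-0.0266, -0.0226, -0.001] 0.1214
```

Emit:
send_rows(
  plan=[
    [1,-0.027,-0.023,-0.004,0.121],
    [1,-0.054,-0.046,-0.008,0.242],
    [1,-0.081,-0.069,-0.012,0.363],
    [1,-0.108,-0.092,-0.016,0.484],
    [1,-0.135,-0.115,-0.02,0.605],
  ],
)

```text
time: 1.62
ee_pos: [0.2778, 0.4473, 0.4249]
tool_rot: [[-0.617, 0.787, 0.0], [0.787, 0.617, 0.0], [0.0, 0.0, -1.0]]
force: [0.3, -0.3, 1.6]
gripper_width: 0.999
```

```bash
python3 -c "
from h import *
plan((.577,-.019),.425,-73)"
```

```text
t 1.62 tcp [0.2778, 0.4473, 0.4249] yawY(jaw) 38.13 z [0.0, 0.0, -1.0] F [0.3, -0.3, 1.6] w 0.999 j [51.0, 18.9, 101.5, -0.0, 59.6, 12.8]
total [-0.5516, -0.0526, -0.0001] twist 1.9395 rows 16 per row [-0.0345, -0.0033, -0.0] 0.1212
```

Emit:
send_rows(
  plan=[
    [1,-0.0345,-0.0033,0,0.121],
    [1,-0.069,-0.0066,0,0.242],
    [1,-0.1035,-0.0099,0,0.363],
    [1,-0.138,-0.0132,0,0.484],
    [1,-0.1725,-0.0165,0,0.605],
  ],
)

```text
time: 2.03
ee_pos: [0.3722, 0.3019, 0.4249]
tool_rot: [[-0.06, 0.998, 0.001], [0.998, 0.06, 0.0], [0.0, 0.001, -1.0]]
force: [0.6, 0.2, 0.4]
gripper_width: 1.0
```

Emit:
send_rows(
  plan=[
    [1,-0.0302,0.0169,0,0.121],
    [1,-0.0604,0.0338,0,0.242],
    [1,-0.0906,0.0507,0,0.363],
    [1,-0.1208,0.0676,0,0.484],
    [1,-0.151,0.0845,0,0.605],
  ],
)

```text
time: 2.45
ee_pos: [0.4665, 0.1567, 0.4249]
tool_rot: [[0.518, 0.855, 0.001], [0.855, -0.518, 0.0], [0.0, 0.0, -1.0]]
force: [1.2, 0.3, -0.5]
gripper_width: 1.002
```

Emit:
send_rows(
  plan=[
    [1,-0.0152,0.0311,0,0.121],
    [1,-0.0304,0.0622,0,0.242],
    [1,-0.0456,0.0933,0,0.363],
    [1,-0.0608,0.1244,0,0.484],
    [1,-0.076,0.1555,0,0.605],
  ],
)

```text
time: 2.87
ee_pos: [0.561, 0.0116, 0.4248]
tool_rot: [[0.913, 0.408, 0.0], [0.408, -0.913, 0.0], [0.0, 0.0, -1.0]]
force: [0.8, 0.9, -0.0]
gripper_width: 1.002
```

```bash
python3 -c "
from h import *
plan((.577,-.019),.425,-73)
p=arm.snapshot('wrist'); save(p,'w1')"
```

```text
t 2.87 tcp [0.561, 0.0116, 0.4248] yawY(jaw) -65.9 z [0.0, 0.0, -1.0] F [0.8, 0.9, -0.0] w 1.002 j [-5.6, 21.7, 96.9, 0.0, 61.3, 60.3]
total [0.0021, 0.0344, -0.0002] twist 0.1239 rows 1 per row [0.0021, 0.0344, -0.0002] 0.1239
```

View pics/w1.png

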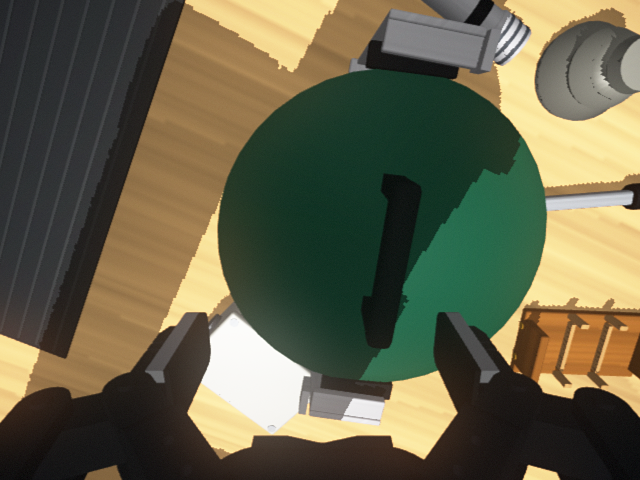

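Wrist view: the lid is at (385,225), with the bar from (400,185) to (378,345). The straps are at (435,45) and (345,400). I'll refine with the wrist depth.

```bash
cat >> h.py <<'E'
def lidmeas(p,c0=(.577,-.019),zbar=.210,ztop=.176):
    W=world(p);z=W[...,2];H=hsv(p); r=np.hypot(W[...,0]-c0[0],W[...,1]-c0[1])
    m=(abs(z-(zbar+.007))<.005)&(r<.065)
    q=W[m]; rect=cv2.minAreaRect(q[:,:2].astype(np.float32)); 
    a=np.linalg.eigh(np.cov(q[:,:2].T))[1][:,1]
    print("bar",m.sum(),"c",rnd(rect[0]),"size",rnd(rect[1]),"mean",rnd(q.mean(0)),"pca yaw",round(np.degrees(np.arctan2(a[1],a[0]))%180,2))
E
python3 -c "
from h import *
p=arm.snapshot('wrist'); lidmeas(p)
W=world(p);z=W[...,2];H=hsv(p)
m=(H[...,0]>60)&(H[...,0]<95)&(H[...,1]>80)&(abs(z-.176)<.01)
q=W[m];print(len(q),rnd(np.median(q,0)),cv2.minEnclosingCircle(q[:,:2].astype(np.float32)))
# straps tops ~0.1845
r=np.hypot(W[...,0]-.577,W[...,1]+.019)
m=(abs(z-.1845)<.006)&(r>.1)&(r<.14)&(H[...,1]<60)
q=W[m]; a=q[:,0]>.577
for k in (a,~a): print('strap',k.sum(),rnd(q[k].mean(0)), cv2.minAreaRect(q[k][:,:2].astype(np.float32)))
d=q[a].mean(0)-q[~a].mean(0); print(np.degrees(np.arctan2(d[1],d[0])))
# cradle
m=(abs(z-.045)<.006)&(W[...,1]<-.2)&(np.hypot(W[...,0]-.52,W[...,1]+.327)<.12); print(m.sum())
for k in ['ebox']: print(arm.spot_in(p,k)[:1])
"
```

```text
bar 4451 c [0.5789, -0.018] size [0.0897, 0.0142] mean [0.5823, -0.0165, 0.215] pca yaw 17.3
65769 [0.6, -0.0109, 0.1746] ((0.5790128111839294, -0.019227605313062668), 0.09808485209941864)
strap 4935 [0.687, 0.006, 0.1843] ((0.6873874068260193, 0.005428902804851532), (0.0190559234470129, 0.05551065504550934), 14.187180519104004)
strap 2270 [0.4718, -0.0421, 0.1839] ((0.4702015817165375, -0.0420086532831192), (0.020575735718011856, 0.055030226707458496), 14.858180046081543)
12.619331951805163
501
[{'box': [253.9, 369.1, 106.5, 124.8], 'conf': 0.86}]
```

```bash
python3 -c "
from h import *
plan((.579,-.018),.364,-72.7)"
```

```text
t 3.02 tcp [0.5612, 0.0114, 0.4242] yawY(jaw) -65.74 z [-0.0, 0.0, -1.0] F [-0.7, -0.1, -0.4] w 1.001 j [-5.6, 21.8, 97.0, 0.0, 61.3, 60.2]
total [0.0041, 0.0342, 0.0602] twist 0.1215 rows 2 per row [0.0021, 0.0171, 0.0301] 0.0608
```

Emit:
send_rows(
  plan=[
    [0,0.004,0.034,0,0.12],
    [0,0.004,0.034,0.03,0.1215],
    [0,0.004,0.034,0.0602,0.1215],
    [-1,0.004,0.034,0.0602,0.1215],
    [-1,0.004,0.034,0.0602,0.1215],
  ],
)

```text
time: 3.43
ee_pos: [0.5779, -0.0153, 0.3641]
tool_rot: [[0.953, 0.302, -0.003], [0.302, -0.953, 0.001], [-0.002, -0.001, -1.0]]
force: [-0.0, 0.5, -0.1]
gripper_width: 0.297
```

Emit:
send_rows(
  plan=[
    [-1,0,0,0,0],
    [-1,0,0,0,0],
    [-1,0,0,0,0],
  ],
)

```text
time: 3.68
ee_pos: [0.5781, -0.0156, 0.366]
tool_rot: [[0.954, 0.301, 0.002], [0.301, -0.954, -0.0], [0.002, 0.001, -1.0]]
force: [-0.2, 0.3, 0.0]
gripper_width: 0.147
```

Emit:
send_rows(
  plan=[
    [-1,0,0,0,-0.1],
    [-1,0,0,0,-0.2],
    [-1,0,0,0,-0.3],
  ],
)

```text
time: 3.93
ee_pos: [0.5782, -0.0157, 0.3661]
tool_rot: [[0.82, 0.573, 0.003], [0.573, -0.82, 0.0], [0.002, 0.002, -1.0]]
force: [-0.6, 0.0, 1.3]
gripper_width: 0.147
```

Emit:
send_rows(
  plan=[
    [-1,0,0,0,-0.11],
    [-1,0,0,0,-0.22],
    [-1,0,0,0,-0.33],
    [-1,0,0,0,-0.44],
    [-1,0,0,0,-0.53],
  ],
)

```text
time: 4.35
ee_pos: [0.5781, -0.0156, 0.3658]
tool_rot: [[0.417, 0.909, 0.002], [0.909, -0.417, 0.001], [0.001, 0.001, -1.0]]
force: [1.3, 2.9, 2.2]
gripper_width: 0.15
```

```bash
python3 -c "
from h import *
st()
p=arm.snapshot('wrist'); save(p,'w2')"
```

```text
t 4.35 tcp [0.5781, -0.0156, 0.3658] yawY(jaw) -24.65 z [0.002, 0.001, -1.0] F [1.3, 2.9, 2.2] w 0.15 j [-8.1, 26.8, 98.6, 0.1, 54.5, 16.5]
```

View pics/w2.png

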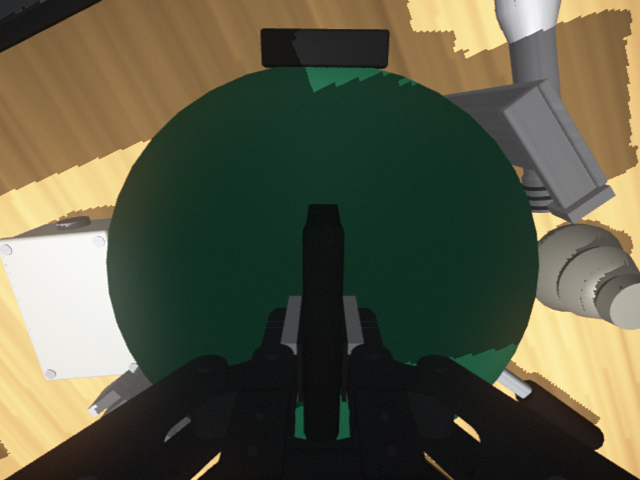

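The lid is turned about 48° and its lug, now at (325,48), is clear of the strap at (560,150). Lifting.

Emit:
send_rows(
  plan=[
    [-1,0,0,-0.01,0],
    [-1,0,0,-0.025,0],
    [-1,0,0,-0.05,0],
    [-1,0,0,-0.08,0],
    [-1,0,0,-0.08,0],
  ],
)

```text
time: 4.82
ee_pos: [0.5782, -0.0159, 0.4508]
tool_rot: [[0.425, 0.905, 0.008], [0.905, -0.425, -0.001], [0.002, 0.008, -1.0]]
force: [0.7, 0.3, -0.2]
gripper_width: 0.151
```

```bash
python3 -c "
from h import *
plan((.383,.3286),.44,None)
plan((.603,.3194),.44,None)"
```

```text
t 4.82 tcp [0.5782, -0.0159, 0.4508] yawY(jaw) -25.14 z [0.008, -0.001, -1.0] F [0.7, 0.3, -0.2] w 0.151 j [-8.1, 21.8, 92.7, -0.0, 65.1, 17.0]
total [0.229, -0.3231, 0.0087] twist 0.0 rows 10 per row [0.0229, -0.0323, 0.0009] 0.0
t 4.82 tcp [0.5782, -0.0159, 0.4508] yawY(jaw) -25.14 z [0.008, -0.001, -1.0] F [0.7, 0.3, -0.2] w 0.151 j [-8.1, 21.8, 92.7, -0.0, 65.1, 17.0]
total [0.3141, -0.1201, 0.0106] twist 0.0 rows 9 per row [0.0349, -0.0133, 0.0012] 0.0
```

```bash
python3 -c "
from h import *
st()
p=arm.snapshot('scene'); save(p,'s2',(180,130,500,370),2)"
```

```text
t 4.82 tcp [0.5782, -0.0159, 0.4508] yawY(jaw) -25.14 z [0.008, -0.001, -1.0] F [0.7, 0.3, -0.2] w 0.151 j [-8.1, 21.8, 92.7, -0.0, 65.1, 17.0]
```

View pics/s2.png

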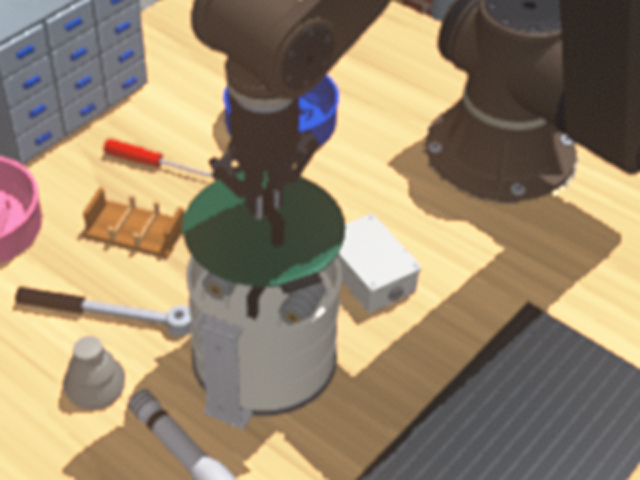

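Emit:
send_rows(
  plan=[
    [-1,0.015,-0.02,0,0],
    [-1,0.035,-0.049,0,0],
    [-1,0.058,-0.081,0,0],
    [-1,0.081,-0.113,0,0],
    [-1,0.104,-0.146,0,0],
  ],
)

```text
time: 5.28
ee_pos: [0.4883, 0.1409, 0.444]
tool_rot: [[0.425, 0.905, -0.001], [0.905, -0.425, -0.0], [-0.001, -0.001, -1.0]]
force: [0.1, 0.6, -2.2]
gripper_width: 0.146
```

Emit:
send_rows(
  plan=[
    [-1,0.023,-0.032,0,0],
    [-1,0.046,-0.065,0,0],
    [-1,0.069,-0.097,0,0],
    [-1,0.092,-0.13,0,0],
    [-1,0.115,-0.162,0,0],
  ],
)

```text
time: 5.7
ee_pos: [0.3896, 0.3138, 0.4443]
tool_rot: [[0.424, 0.906, -0.001], [0.906, -0.424, -0.0], [-0.001, -0.0, -1.0]]
force: [0.6, 0.7, -1.4]
gripper_width: 0.151
```

```bash
python3 -c "
from h import *
plan((.383,.3286),.206,None)"
```

```text
t 5.7 tcp [0.3896, 0.3138, 0.4443] yawY(jaw) -25.09 z [-0.001, -0.0, -1.0] F [0.6, 0.7, -1.4] w 0.151 j [31.3, 15.5, 103.4, -0.0, 61.2, 56.4]
total [0.0107, -0.0122, 0.2382] twist 0.0 rows 6 per row [0.0018, -0.002, 0.0397] 0.0
```

Emit:
send_rows(
  plan=[
    [-1,0.011,-0.012,0.035,0],
    [-1,0.011,-0.012,0.075,0],
    [-1,0.011,-0.012,0.115,0],
    [-1,0.011,-0.012,0.155,0],
    [-1,0.011,-0.012,0.19,0],
  ],
)

```text
time: 6.12
ee_pos: [0.3842, 0.3273, 0.2523]
tool_rot: [[0.424, 0.906, -0.001], [0.906, -0.424, -0.001], [-0.001, -0.001, -1.0]]
force: [0.7, 0.8, -2.5]
gripper_width: 0.153
```

Emit:
send_rows(
  plan=[
    [-1,0,0,0.02,0],
    [-1,0,0,0.034,0],
    [-1,0,0,0.042,0],
    [-1,0,0,0.046,0],
  ],
)

```text
time: 6.45
ee_pos: [0.3848, 0.3274, 0.2074]
tool_rot: [[0.423, 0.906, -0.002], [0.906, -0.423, -0.001], [-0.002, -0.001, -1.0]]
force: [0.1, 0.3, -1.6]
gripper_width: 0.15
```

Emit:
send_rows(
  plan=[
    [-1,0,0,0.002,0],
    [-1,0,0,0.003,0],
  ],
)

```text
time: 6.62
ee_pos: [0.3851, 0.3276, 0.2059]
tool_rot: [[0.422, 0.906, 0.001], [0.906, -0.422, 0.0], [0.001, 0.0, -1.0]]
force: [0.9, -0.7, -2.7]
gripper_width: 0.148
```

Emit:
send_rows(
  plan=[
    [-1,0,0,0.0015,0],
    [-1,0,0,0.002,0],
    [-0.5,0,0,0.002,0],
    [-0.2,0,0,0.002,0],
    [0,0,0,0.002,0],
  ],
)

```text
time: 7.03
ee_pos: [0.3851, 0.3276, 0.204]
tool_rot: [[0.422, 0.907, 0.001], [0.907, -0.422, 0.001], [0.001, 0.0, -1.0]]
force: [-0.1, 0.8, -0.3]
gripper_width: 0.498
```

Emit:
send_rows(
  plan=[
    [0.2,0,0,-0.02,0],
    [0.2,0,0,-0.06,0],
    [0.2,0,0,-0.1,0],
    [0.2,0,0,-0.14,0],
    [0.2,0,0,-0.18,0],
  ],
)

```text
time: 7.45
ee_pos: [0.3845, 0.3273, 0.3857]
tool_rot: [[0.422, 0.907, 0.0], [0.907, -0.422, 0.0], [0.0, 0.0, -1.0]]
force: [1.6, 0.1, -0.2]
gripper_width: 0.599
```

```bash
python3 -c "
from h import *
st()
p=arm.snapshot('side'); save(p,'s3')
p=arm.snapshot('wrist'); save(p,'w3')
W=world(p);H=hsv(p)
m=(H[...,0]>60)&(H[...,0]<95)&(H[...,1]>80)&(abs(W[...,2])<.05)
q=W[m];print(len(q),rnd(np.median(q,0)),cv2.minEnclosingCircle(q[:,:2].astype(np.float32)))
plan((.579,-.0185),.46,-166)
plan((.579,-.0185),.46,13.8)"
```

```text
t 7.45 tcp [0.3845, 0.3273, 0.3857] yawY(jaw) -24.95 z [0.0, 0.0, -1.0] F [1.6, 0.1, -0.2] w 0.599 j [32.9, 19.7, 107.2, 0.0, 53.0, 57.8]
32922 [0.3908, 0.3376, 0.0134] ((0.38549917936325073, 0.32640156149864197), 0.09989991039037704)
t 7.55 tcp [0.3851, 0.3277, 0.3894] yawY(jaw) -24.95 z [0.008, 0.006, -1.0] F [0.0, 0.3, -0.9] w 0.6 j [32.9, 19.5, 107.0, 0.0, 53.0, 57.8]
total [-0.2316, 0.3222, -0.0709] twist 2.4619 rows 20 per row [-0.0116, 0.0161, -0.0035] 0.1231
t 7.55 tcp [0.3851, 0.3277, 0.3894] yawY(jaw) -24.95 z [0.008, 0.006, -1.0] F [0.0, 0.3, -0.9] w 0.6 j [32.9, 19.5, 107.0, 0.0, 53.0, 57.8]
total [-0.2316, 0.3222, -0.0709] twist -0.6762 rows 10 per row [-0.0232, 0.0322, -0.0071] -0.0676
```

View pics/s3.png

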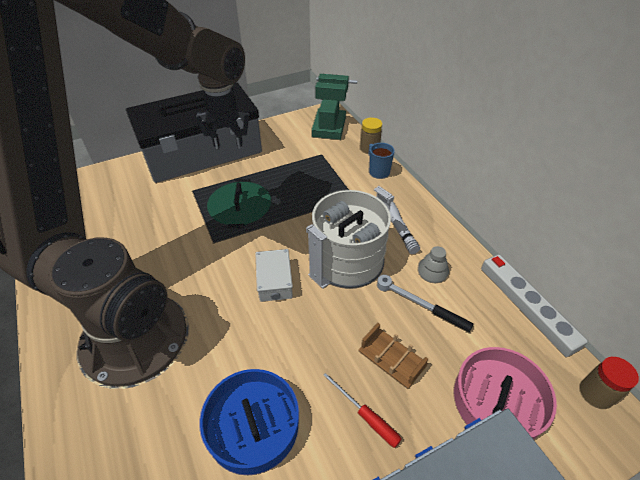

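Side view: the lid lies flat on the mat at (238,203), with its centre measured at (0.3855,0.326). The upper tub holds two insulators, at (335,213) and (366,233). I'll move back over the carrier with the jaws along the berths.

Emit:
send_rows(
  plan=[
    [1,-0.0232,0.0322,-0.012,-0.0676],
    [1,-0.0464,0.0644,-0.024,-0.135],
    [1,-0.0696,0.0966,-0.036,-0.203],
    [1,-0.0928,0.1288,-0.048,-0.27],
    [1,-0.116,0.161,-0.06,-0.338],
  ],
)

```text
time: 7.97
ee_pos: [0.4824, 0.1527, 0.4439]
tool_rot: [[0.094, 0.996, -0.0], [0.996, -0.094, 0.0], [0.0, -0.0, -1.0]]
force: [0.9, 0.2, 1.0]
gripper_width: 1.0
```

Emit:
send_rows(
  plan=[
    [1,-0.0325,0.0227,-0.004,-0.0676],
    [1,-0.065,0.0454,-0.008,-0.135],
    [1,-0.0975,0.0681,-0.01,-0.203],
    [1,-0.13,0.0908,-0.01,-0.27],
    [1,-0.163,0.1135,-0.01,-0.338],
  ],
)

```text
time: 8.38
ee_pos: [0.5796, -0.0208, 0.4533]
tool_rot: [[-0.241, 0.97, -0.0], [0.97, 0.241, 0.0], [0.0, -0.0, -1.0]]
force: [-0.3, 0.4, -0.5]
gripper_width: 1.001
```

Emit:
send_rows(
  plan=[
    [1,0,0,0,0],
  ],
)

```text
time: 8.47
ee_pos: [0.5814, -0.024, 0.4525]
tool_rot: [[-0.239, 0.971, 0.0], [0.971, 0.239, -0.001], [-0.001, 0.0, -1.0]]
force: [-1.0, -0.4, 0.4]
gripper_width: 1.003
```

```bash
python3 -c "
from h import *
st()
p=arm.snapshot('wrist'); save(p,'w4')
import pickle; pickle.dump(p,open('p.pkl','wb'))
for x in arm.spot_in(p,'ins1_mid'): print(x)
"
```

```text
t 8.47 tcp [0.5814, -0.024, 0.4525] yawY(jaw) 13.8 z [0.0, -0.001, -1.0] F [-1.0, -0.4, 0.4] w 1.003 j [-8.9, 22.0, 91.9, -0.1, 66.0, -22.6]
```

View pics/w4.png

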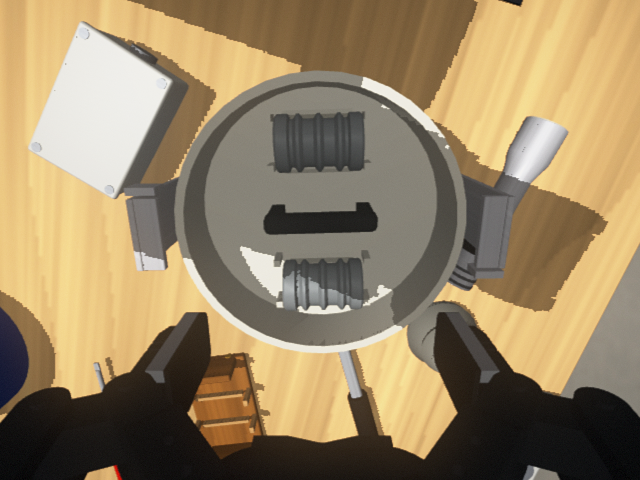

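```bash
cat >> h.py <<'E'
def insmeas(p,c,rad,zc,lo=.004,hi=.026,mask=None):
    """cluster points within rad of c with height zc+lo..zc+hi; c=centre; returns rect centres"""
    W=world(p);z=W[...,2]; r=np.hypot(W[...,0]-c[0],W[...,1]-c[1])
    m=(z>zc+lo)&(z<zc+hi)&(r<rad)
    if mask is not None: m&=mask
    m=cv2.morphologyEx(m.astype(np.uint8),cv2.MORPH_OPEN,np.ones((3,3)))
    k,l,s_,_=cv2.connectedComponentsWithStats(m); out=[]
    for i in range(1,k):
        if s_[i,4]<150: continue
        q=W[l==i]; rc=cv2.minAreaRect(q[:,:2].astype(np.float32)); sz=rc[1]; an=rc[2] if sz[0]>sz[1] else rc[2]+90
        an=(an+90)%180-90
        print("  blob px",rnd([np.where(l==i)[1].mean(),np.where(l==i)[0].mean()],0),"c",rnd(rc[0]),"size",rnd(sorted(sz)),"yaw",round(an,1),"ztop",rnd(np.percentile(q[:,2],98)),"n",s_[i,4]); out.append((rc[0],an,sz))
    return out
E
python3 -c "
from h import *
import pickle
p=pickle.load(open('p.pkl','rb'))
insmeas(p,(.579,-.0185),.082,.1425,lo=.006)
insmeas(p,(.579,-.0185),.082,.1425,lo=-.012)
W=world(p);z=W[...,2];r=np.hypot(W[...,0]-.579,W[...,1]+.0185)
m=(abs(z-.170)<.004)&(r<.1)&(r>.085);q=W[m];print('rim',cv2.minEnclosingCircle(q[:,:2].astype(np.float32)),np.median(q[:,2]))
# strap orientation
H=hsv(p)
m=(abs(z-.1845)<.006)&(r>.1)&(r<.14);q=W[m];a=q[:,0]>.579
for k in (a,~a): print('strap',k.sum(),rnd(q[k].mean(0)), cv2.minAreaRect(q[k][:,:2].astype(np.float32)))
for k in ('carrier','cradle','ins1_mid','ins3_mid'): print(k,arm.spot_in(arm.snapshot('wrist'),k)[:3])
"
```

```text
blob px [318.0, 143.0] c [0.5645, 0.0336] size [0.0366, 0.06] yaw 15.4 ztop 0.1617 n 4537
  blob px [320.0, 222.0] c [0.5781, -0.0184] size [0.0146, 0.0793] yaw 15.6 ztop 0.1631 n 2359
  blob px [322.0, 288.0] c [0.593, -0.0704] size [0.0371, 0.0598] yaw 15.3 ztop 0.1614 n 3170
  blob px [319.0, 141.0] c [0.5645, 0.0337] size [0.0443, 0.0742] yaw 14.3 ztop 0.1616 n 5662
  blob px [320.0, 221.0] c [0.5781, -0.0184] size [0.0146, 0.0793] yaw 15.6 ztop 0.1631 n 2514
  blob px [322.0, 282.0] c [0.5923, -0.0692] size [0.0421, 0.0747] yaw 15.6 ztop 0.1613 n 4239
rim ((0.5784180760383606, -0.018771333619952202), 0.09830494970083237) 0.16889257424033138
strap 2668 [0.6859, 0.0067, 0.1841] ((0.6868263483047485, 0.005344390869140625), (0.01948382519185543, 0.05550031363964081), 13.878424644470215)
strap 2705 [0.4704, -0.0409, 0.1841] ((0.469852477312088, -0.04204785078763962), (0.019593166187405586, 0.05489415302872658), 14.292380332946777)
carrier [{'box': [322.3, 231.9, 391.1, 102.9], 'conf': 0.81}]
cradle [{'box': [225.2, 407.6, 73.3, 105.4], 'conf': 0.77}]
ins1_mid []
ins3_mid []
```

Wrist view: upper insulators at (318,143) → (0.5645,0.0336) and (322,288) → (0.593,-0.0704), with the bar at (320,222). Tub yaw is about 15.4°. Picking the first.

```bash
python3 -c "
from h import *
plan((.5645,.0336),.301,15.4)"
```

```text
t 8.97 tcp [0.5789, -0.0181, 0.4537] yawY(jaw) 13.83 z [0.0, 0.0, -1.0] F [-0.1, 0.4, -0.4] w 0.999 j [-8.3, 21.7, 92.2, 0.0, 66.0, -22.2]
total [0.0536, -0.0016, 0.1527] twist -0.0273 rows 4 per row [0.0134, -0.0004, 0.0382] -0.0068
```

Emit:
send_rows(
  plan=[
    [1,0.03,-0.001,0.02,-0.027],
    [1,0.0536,-0.0016,0.05,-0.027],
    [1,0.0536,-0.0016,0.085,-0.027],
    [1,0.0536,-0.0016,0.12,-0.027],
    [1,0.0536,-0.0016,0.14,-0.027],
  ],
)

```text
time: 9.38
ee_pos: [0.5639, 0.0337, 0.3106]
tool_rot: [[-0.266, 0.964, -0.003], [0.964, 0.266, 0.0], [0.001, -0.003, -1.0]]
force: [0.8, -0.1, -0.4]
gripper_width: 0.999
```

Emit:
send_rows(
  plan=[
    [1,0,0,0.008,0],
    [1,0,0,0.0127,0],
    [1,0,0,0.0127,0],
  ],
)

```text
time: 9.63
ee_pos: [0.565, 0.0329, 0.3008]
tool_rot: [[-0.264, 0.964, -0.0], [0.964, 0.264, 0.0], [0.0, -0.0, -1.0]]
force: [0.4, 0.5, 0.5]
gripper_width: 1.0
```

```bash
python3 -c "
from h import *
plan((.5645,.0336),.301,15.4)
p=arm.snapshot('wrist'); save(p,'w5')"
```

```text
t 9.63 tcp [0.565, 0.0329, 0.3008] yawY(jaw) 15.33 z [-0.0, 0.0, -1.0] F [0.4, 0.5, 0.5] w 1.0 j [-3.4, 30.7, 103.8, 0.0, 45.5, -18.7]
total [0.0008, -0.0003, -0.0002] twist -0.0012 rows 1 per row [0.0008, -0.0003, -0.0002] -0.0012
```

View pics/w5.png

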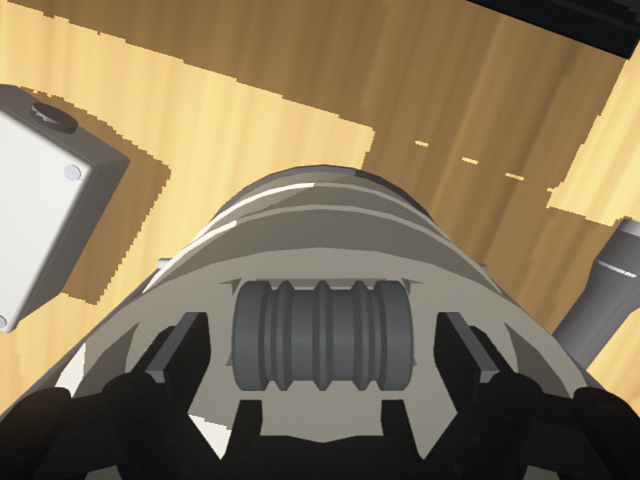

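Insulator at (323,335), centred between the pads. Closing.

Emit:
send_rows(
  plan=[
    [-1,0,0,0,0],
    [-1,0,0,0,0],
    [-1,0,0,0,0],
    [-1,0,0,0,0],
  ],
)

```text
time: 10.02
ee_pos: [0.5651, 0.0328, 0.3018]
tool_rot: [[-0.264, 0.964, 0.002], [0.964, 0.264, 0.0], [-0.001, 0.002, -1.0]]
force: [1.0, -0.2, 4.5]
gripper_width: 0.689
```

Emit:
send_rows(
  plan=[
    [-1,0,0,-0.015,0],
    [-1,0,0,-0.045,0],
    [-1,0,0,-0.085,0],
    [-1,0,0,-0.1,0],
  ],
)

```text
time: 10.35
ee_pos: [0.5649, 0.0328, 0.4052]
tool_rot: [[-0.264, 0.964, 0.005], [0.964, 0.264, -0.0], [-0.001, 0.004, -1.0]]
force: [1.0, 0.1, -1.4]
gripper_width: 0.694
```

```bash
python3 -c "
from h import *
p=arm.snapshot('wrist'); save(p,'w6')
plan((.521,-.327),.40,21.4)
"
```

```text
t 10.4 tcp [0.565, 0.0329, 0.4065] yawY(jaw) 15.33 z [0.007, -0.0, -1.0] F [0.4, -0.4, 0.4] w 0.692 j [-3.4, 23.2, 97.7, 0.0, 58.7, -18.7]
total [-0.3354, -0.1376, 0.0063] twist -0.1059 rows 9 per row [-0.0373, -0.0153, 0.0007] -0.0118
```

View pics/w6.png

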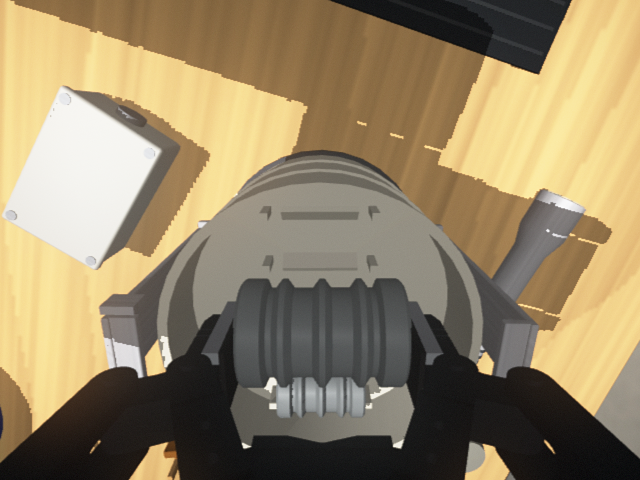

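Held by the ends and lifted clear. The other insulator shows at (320,395). I'll fly past the cradle to measure it from above.

```bash
python3 -c "
from h import *
plan((.565,-.439),.45,21.4)
"
```

```text
t 10.4 tcp [0.565, 0.0329, 0.4065] yawY(jaw) 15.33 z [0.007, -0.0, -1.0] F [0.4, -0.4, 0.4] w 0.692 j [-3.4, 23.2, 97.7, 0.0, 58.7, -18.7]
total [-0.4552, -0.1245, -0.0433] twist -0.1059 rows 12 per row [-0.0379, -0.0104, -0.0036] -0.0088
```

Emit:
send_rows(
  plan=[
    [-1,-0.03,-0.008,-0.01,0],
    [-1,-0.068,-0.018,-0.02,-0.02],
    [-1,-0.106,-0.029,-0.03,-0.04],
    [-1,-0.144,-0.039,-0.037,-0.06],
    [-1,-0.182,-0.05,-0.043,-0.08],
  ],
)

```text
time: 10.82
ee_pos: [0.5643, -0.1576, 0.4438]
tool_rot: [[-0.342, 0.94, -0.0], [0.94, 0.342, 0.0], [0.0, -0.0, -1.0]]
force: [0.7, 0.7, -2.2]
gripper_width: 0.692
```

Emit:
send_rows(
  plan=[
    [-1,-0.038,-0.008,0,0],
    [-1,-0.076,-0.015,0,0],
    [-1,-0.114,-0.023,0,0],
    [-1,-0.152,-0.03,0,-0.02],
    [-1,-0.19,-0.038,0,-0.03],
  ],
)

```text
time: 11.23
ee_pos: [0.5935, -0.3494, 0.4428]
tool_rot: [[-0.369, 0.929, -0.001], [0.929, 0.369, 0.001], [0.001, -0.001, -1.0]]
force: [0.9, 0.3, -1.1]
gripper_width: 0.689
```

```bash
python3 -c "
from h import *
plan((.565,-.439),.45,21.4)
"
```

```text
t 11.23 tcp [0.5935, -0.3494, 0.4428] yawY(jaw) 21.68 z [-0.001, 0.001, -1.0] F [0.9, 0.3, -1.1] w 0.689 j [-36.0, 31.8, 76.6, 0.0, 71.7, -57.7]
total [-0.0727, -0.0596, -0.0072] twist 0.0048 rows 3 per row [-0.0242, -0.0199, -0.0024] 0.0016
```

Emit:
send_rows(
  plan=[
    [-1,-0.025,-0.022,-0.002,0],
    [-1,-0.05,-0.042,-0.005,0],
    [-1,-0.072,-0.059,-0.007,0],
    [-1,-0.072,-0.059,-0.007,0],
  ],
)

```text
time: 11.57
ee_pos: [0.5634, -0.4408, 0.4494]
tool_rot: [[-0.365, 0.931, -0.001], [0.931, 0.365, -0.0], [0.0, -0.001, -1.0]]
force: [0.3, -0.5, -1.9]
gripper_width: 0.692
```

```bash
python3 -c "
from h import *
import pickle
p=arm.snapshot('wrist'); save(p,'w7'); pickle.dump(p,open('pc.pkl','wb'))
st()
"
```

```text
t 11.62 tcp [0.5642, -0.4387, 0.4493] yawY(jaw) 21.44 z [-0.001, 0.001, -1.0] F [-0.0, 0.6, -2.1] w 0.69 j [-43.2, 33.9, 71.7, -0.0, 74.4, -64.6]
```

View pics/w7.png

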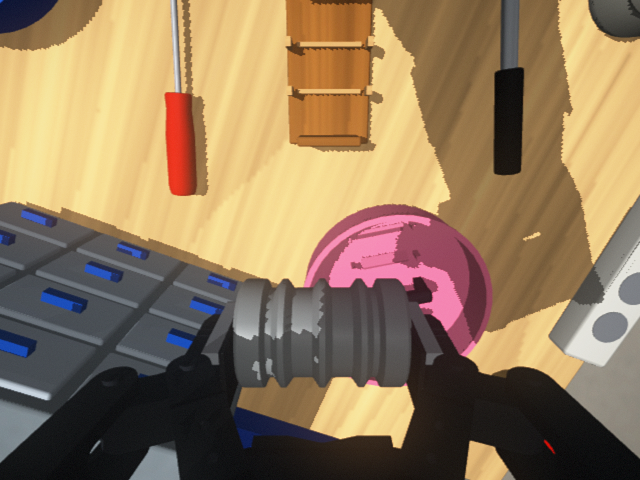

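The cradle is at the top edge (330,75) and cropped. I'm over the pink tub, with the grey cabinet at bottom left. I'll step back toward the cradle and look again.

Emit:
send_rows(
  plan=[
    [-1,0.03,0,0,0],
    [-1,0.055,0,0,0],
    [-1,0.055,0,0,0],
  ],
)

```text
time: 11.87
ee_pos: [0.5444, -0.3811, 0.4505]
tool_rot: [[-0.37, 0.929, -0.002], [0.929, 0.37, 0.002], [0.003, -0.001, -1.0]]
force: [-0.7, 0.2, -1.2]
gripper_width: 0.694
```

```bash
python3 -c "
from h import *
import pickle
p=arm.snapshot('wrist'); save(p,'w8'); pickle.dump(p,open('pc.pkl','wb'))
st()
W=world(p);z=W[...,2];H=hsv(p);r=np.hypot(W[...,0]-.521,W[...,1]+.327)
m=(z>.006)&(z<.055)&(r<.095)
q=W[m]; print(m.sum(),cv2.minAreaRect(q[:,:2].astype(np.float32)))
m=(z>.038)&(z<.055)&(r<.095); 
k,l,s_,c_=cv2.connectedComponentsWithStats(m.astype(np.uint8))
for i in range(1,k):
    if s_[i,4]>20: q=W[l==i];print(s_[i,4],rnd(q.mean(0)),cv2.minAreaRect(q[:,:2].astype(np.float32)))
m=(z>.022)&(z<.038)&(r<.095); 
k,l,s_,c_=cv2.connectedComponentsWithStats(m.astype(np.uint8))
print('posts')
for i in range(1,k):
    if s_[i,4]>8: q=W[l==i];print(s_[i,4],rnd(c_[i],0),rnd(q.mean(0)),rnd(np.ptp(q,axis=0)))
"
```

```text
t 11.92 tcp [0.545, -0.3826, 0.4508] yawY(jaw) 21.74 z [-0.001, 0.001, -1.0] F [-0.8, -0.5, -2.0] w 0.692 j [-40.8, 29.4, 79.7, 0.0, 71.0, -62.5]
12029 ((0.5244671106338501, -0.32618963718414307), (0.08005882799625397, 0.14123402535915375), 21.390846252441406)
786 [0.5, -0.2652, 0.0442] ((0.5002902150154114, -0.2648606598377228), (0.05938338115811348, 0.009228205308318138), 21.771814346313477)
593 [0.5481, -0.3869, 0.044] ((0.5486486554145813, -0.3870326578617096), (0.05919761210680008, 0.008684543892741203), 21.842660903930664)
posts
124 [325.0, 68.0] [0.5021, -0.2689, 0.0309] [0.0538, 0.021, 0.0135]
54 [286.0, 115.0] [0.4829, -0.3204, 0.0328] [0.0064, 0.0084, 0.0075]
53 [363.0, 115.0] [0.5509, -0.2936, 0.0327] [0.0062, 0.0077, 0.0116]
57 [286.0, 159.0] [0.4977, -0.3582, 0.0322] [0.0067, 0.0087, 0.0133]
53 [362.0, 159.0] [0.566, -0.3313, 0.0329] [0.007, 0.0086, 0.0083]
176 [324.0, 200.0] [0.5471, -0.3834, 0.0301] [0.0554, 0.0215, 0.0153]
```

View pics/w8.png

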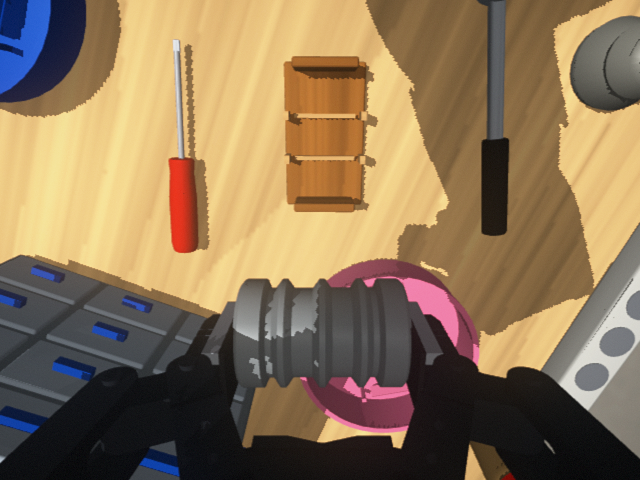

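Cradle centre (0.5244,-0.326), yaw 21.6°; the rectangle, cheeks and posts all agree. In the picture the cheeks are at rows 62 and 205 and the posts at rows 115 and 159. First slot: y = -41, at (0.5395,-0.3641).

```bash
cat >> h.py <<'E'
CR=np.array([.5244,-.326]); CY=21.6
def slot(y): a=np.radians(CY); return CR+y*np.array([-np.sin(a),np.cos(a)])
E
python3 -c "
from h import *
plan(slot(-.041),.25,CY)
import pickle
P=pickle.load(open('P0.pkl','rb'))
W=world(P['scene']);z=W[...,2];m=(z>.1)&(W[...,1]<-.35)&(z<.5)
print(m.sum(),np.nanmin(W[m],0),np.nanmax(W[m],0), rnd(np.percentile(W[m],[1,50,99],axis=0)))
"
```

```text
t 11.92 tcp [0.545, -0.3826, 0.4508] yawY(jaw) 21.74 z [-0.001, 0.001, -1.0] F [-0.8, -0.5, -2.0] w 0.692 j [-40.8, 29.4, 79.7, 0.0, 71.0, -62.5]
total [0.019, 0.0018, 0.2008] twist 0.0024 rows 5 per row [0.0038, 0.0004, 0.0402] 0.0005
17859 [-1.22712989 -2.19410005  0.10000027] [ 0.91399483 -0.35011943  0.4641827 ] [[-1.2105, -2.1769, 0.1012], [0.3011, -0.7422, 0.1765], [0.8796, -0.3785, 0.3886]]
```

Emit:
send_rows(
  plan=[
    [-1,0.019,0.002,0.035,0.002],
    [-1,0.019,0.002,0.075,0.002],
    [-1,0.019,0.002,0.115,0.002],
    [-1,0.019,0.002,0.155,0.002],
    [-1,0.019,0.002,0.185,0.002],
  ],
)

```text
time: 12.33
ee_pos: [0.5398, -0.3659, 0.2624]
tool_rot: [[-0.367, 0.93, -0.002], [0.93, 0.367, 0.002], [0.002, -0.001, -1.0]]
force: [-0.4, 0.0, -1.9]
gripper_width: 0.692
```

Emit:
send_rows(
  plan=[
    [-1,0,0,0.015,0],
    [-1,0,0,0.015,0],
  ],
)

```text
time: 12.5
ee_pos: [0.5398, -0.366, 0.2464]
tool_rot: [[-0.367, 0.93, -0.005], [0.93, 0.367, 0.004], [0.006, -0.003, -1.0]]
force: [-0.3, 0.6, -0.9]
gripper_width: 0.69
```

```bash
python3 -c "
from h import *
plan(slot(-.041),.192,CY)
p=arm.snapshot('wrist'); save(p,'w9')
"
```

```text
t 12.5 tcp [0.5398, -0.366, 0.2464] yawY(jaw) 21.54 z [-0.005, 0.004, -1.0] F [-0.3, 0.6, -0.9] w 0.69 j [-39.9, 40.5, 93.0, 0.0, 46.8, -61.5]
total [0.0016, 0.0006, 0.0544] twist -0.0011 rows 2 per row [0.0008, 0.0003, 0.0272] -0.0006
```

View pics/w9.png

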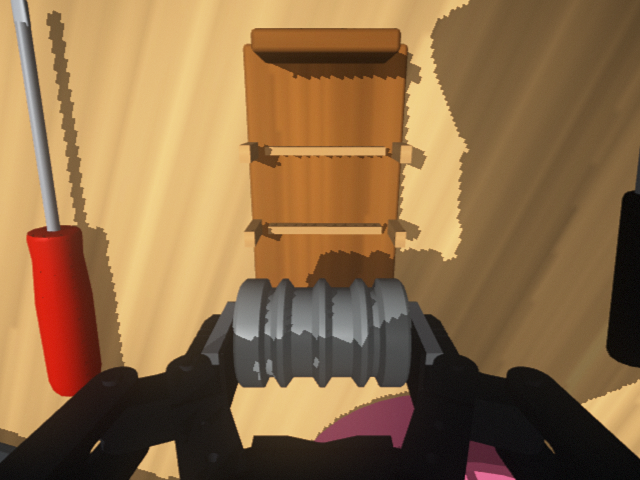

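The insulator is in line with the cradle (posts at (255,240) and (405,235), insulator at (322,335)). Descending.

Emit:
send_rows(
  plan=[
    [-1,0.0014,0.0005,0.02,0],
    [-1,0.0014,0.0005,0.038,0],
    [-1,0.0014,0.0005,0.048,0],
    [-1,0.0014,0.0005,0.052,0],
    [-1,0.0014,0.0005,0.052,0],
  ],
)

```text
time: 12.97
ee_pos: [0.5401, -0.3652, 0.199]
tool_rot: [[-0.367, 0.93, 0.0], [0.93, 0.367, -0.0], [-0.0, 0.0, -1.0]]
force: [-0.5, -0.2, -1.1]
gripper_width: 0.688
```

Emit:
send_rows(
  plan=[
    [-1,0,0,0.002,0],
    [-1,0,0,0.003,0],
  ],
)

```text
time: 13.13
ee_pos: [0.5402, -0.3653, 0.1968]
tool_rot: [[-0.367, 0.93, 0.001], [0.93, 0.367, -0.001], [-0.001, 0.001, -1.0]]
force: [-0.6, 0.7, -1.9]
gripper_width: 0.695
```

Emit:
send_rows(
  plan=[
    [-1,0,0,0.002,0],
    [-1,0,0,0.004,0],
    [-1,0,0,0.004,0],
  ],
)

```text
time: 13.38
ee_pos: [0.5399, -0.3651, 0.1917]
tool_rot: [[-0.367, 0.93, 0.0], [0.93, 0.367, 0.0], [0.0, 0.0, -1.0]]
force: [0.3, 0.3, -1.8]
gripper_width: 0.693
```

Emit:
send_rows(
  plan=[
    [-1,0,0,0.001,0],
    [-1,0,0,0.002,0],
    [-1,0,0,0.002,0],
  ],
)

```text
time: 13.63
ee_pos: [0.5399, -0.3652, 0.1909]
tool_rot: [[-0.367, 0.93, 0.001], [0.93, 0.367, -0.0], [-0.001, 0.0, -1.0]]
force: [-2.7, 2.6, 10.0]
gripper_width: 0.689
```

Emit:
send_rows(
  plan=[
    [0.6,0,0,-0.001,0],
    [0.8,0,0,-0.001,0],
    [0.8,0,0,-0.001,0],
  ],
)

```text
time: 13.88
ee_pos: [0.54, -0.3652, 0.1909]
tool_rot: [[-0.367, 0.93, 0.0], [0.93, 0.367, -0.0], [-0.0, 0.0, -1.0]]
force: [0.5, 0.4, 0.5]
gripper_width: 0.899
```

Emit:
send_rows(
  plan=[
    [0.8,0,0,-0.015,0],
    [0.8,0,0,-0.05,0],
    [1,0,0,-0.09,0],
    [1,0,0,-0.13,0],
    [1,0.02,0,-0.17,0],
  ],
)

```text
time: 14.3
ee_pos: [0.5334, -0.3494, 0.36]
tool_rot: [[-0.366, 0.931, 0.001], [0.931, 0.366, -0.001], [-0.002, 0.001, -1.0]]
force: [0.2, 0.8, 0.1]
gripper_width: 1.002
```

```bash
python3 -c "
from h import *
p=arm.snapshot('side'); save(p,'s4',(280,150,520,450),2)
plan((.593,-.0704),.42,15.4)
"
```

```text
t 14.35 tcp [0.5328, -0.3462, 0.3672] yawY(jaw) 21.51 z [0.007, -0.005, -1.0] F [2.9, 0.6, 6.7] w 0.999 j [-39.0, 31.0, 90.3, 0.0, 58.2, -60.5]
total [0.2341, 0.1574, -0.0538] twist 0.1067 rows 8 per row [0.0293, 0.0197, -0.0067] 0.0133
```

View pics/s4.png

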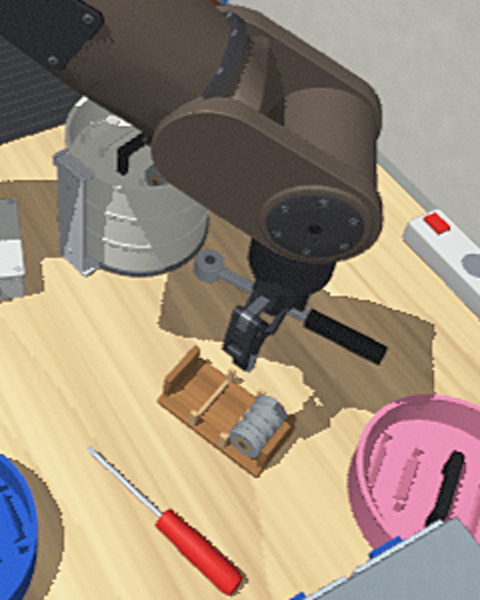

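First insulator seated in the -y slot (crop (262,430)). Going for the second at (0.593,-0.0704).

Emit:
send_rows(
  plan=[
    [1,0.029,0.02,-0.015,0.013],
    [1,0.058,0.039,-0.03,0.026],
    [1,0.088,0.059,-0.045,0.04],
    [1,0.117,0.079,-0.054,0.053],
    [1,0.146,0.098,-0.054,0.067],
  ],
)

```text
time: 14.77
ee_pos: [0.5709, -0.1744, 0.4139]
tool_rot: [[-0.303, 0.953, 0.003], [0.953, 0.303, -0.001], [-0.002, 0.003, -1.0]]
force: [0.1, 0.3, -0.7]
gripper_width: 1.002
```

```bash
python3 -c "
from h import *
plan((.593,-.0704),.301,15.4)
"
```

```text
t 14.77 tcp [0.5709, -0.1744, 0.4139] yawY(jaw) 17.63 z [0.003, -0.001, -1.0] F [0.1, 0.3, -0.7] w 1.002 j [-23.3, 25.3, 92.8, 0.0, 61.7, -41.0]
total [0.0927, 0.0523, 0.1129] twist 0.039 rows 4 per row [0.0232, 0.0131, 0.0282] 0.0097
```

Emit:
send_rows(
  plan=[
    [1,0.035,0.02,0,0.02],
    [1,0.07,0.039,0.005,0.039],
    [1,0.092,0.052,0.02,0.039],
    [1,0.092,0.052,0.045,0.039],
    [1,0.092,0.052,0.06,0.039],
  ],
)

```text
time: 15.18
ee_pos: [0.5922, -0.0706, 0.3502]
tool_rot: [[-0.269, 0.963, -0.001], [0.963, 0.269, 0.0], [0.001, -0.001, -1.0]]
force: [0.6, -0.4, -0.8]
gripper_width: 1.0
```

```bash
python3 -c "
from h import *
p=arm.snapshot('wrist'); save(p,'w10')
plan((.593,-.0704),.301,15.4)
insmeas(p,(.593,-.0704),.05,.1425,lo=.006)
"
```

```text
t 15.23 tcp [0.5918, -0.0714, 0.3477] yawY(jaw) 15.54 z [-0.005, 0.001, -1.0] F [0.4, 0.5, -2.9] w 1.002 j [-13.2, 29.4, 97.1, 0.0, 53.9, -28.8]
total [0.0005, 0.0016, 0.0467] twist 0.0025 rows 2 per row [0.0003, 0.0008, 0.0234] 0.0013
  blob px [324.0, 193.0] c [0.5796, -0.0238] size [0.0025, 0.0233] yaw 15.5 ztop 0.1622 n 246
  blob px [325.0, 288.0] c [0.5931, -0.0704] size [0.0369, 0.0603] yaw 15.1 ztop 0.1614 n 8292
  blob px [324.0, 363.0] c [0.6019, -0.1027] size [0.0109, 0.082] yaw 15.6 ztop 0.1679 n 4349
```

View pics/w10.png

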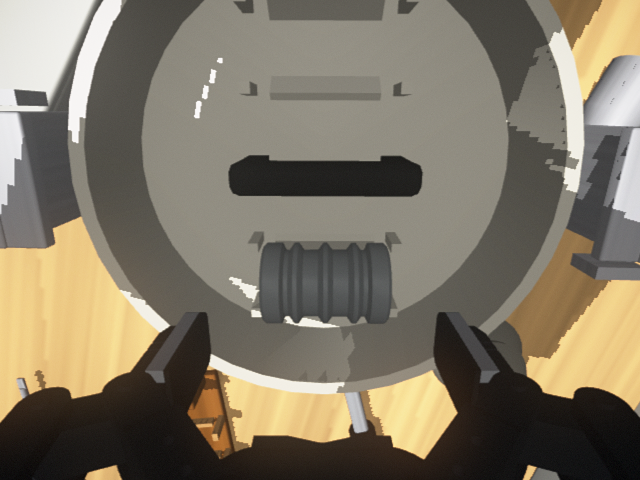

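Insulator unmoved at (325,288) → (0.593,-0.0704), and the other berth is empty. Lowering and gripping.

Emit:
send_rows(
  plan=[
    [1,0.001,0.0012,0.02,0],
    [1,0.001,0.0012,0.038,0],
    [1,0.001,0.0012,0.045,0],
    [1,0.001,0.0012,0.046,0],
    [-1,0.001,0.0012,0.046,0],
  ],
)

```text
time: 15.65
ee_pos: [0.5934, -0.0716, 0.3064]
tool_rot: [[-0.266, 0.964, -0.0], [0.964, 0.266, 0.0], [0.0, -0.0, -1.0]]
force: [0.3, 0.3, 0.3]
gripper_width: 0.885
```

Emit:
send_rows(
  plan=[
    [-1,0,0,0,0],
    [-1,0,0,0,0],
    [-1,0,0,0,0],
  ],
)

```text
time: 15.9
ee_pos: [0.5933, -0.0715, 0.3072]
tool_rot: [[-0.266, 0.964, 0.002], [0.964, 0.266, -0.001], [-0.001, 0.001, -1.0]]
force: [-2.1, -0.8, 4.5]
gripper_width: 0.691
```

Emit:
send_rows(
  plan=[
    [-1,0,0,-0.01,0],
    [-1,0,0,-0.04,0],
    [-1,0,0,-0.08,0],
    [-1,0,0,-0.1,0],
  ],
)

```text
time: 16.23
ee_pos: [0.5932, -0.0712, 0.4107]
tool_rot: [[-0.266, 0.964, 0.004], [0.964, 0.266, -0.001], [-0.002, 0.004, -1.0]]
force: [-0.3, -0.8, -0.8]
gripper_width: 0.687
```

```bash
python3 -c "
from h import *
plan(slot(0),.38,CY)
"
```

```text
t 16.23 tcp [0.5932, -0.0712, 0.4107] yawY(jaw) 15.44 z [0.004, -0.001, -1.0] F [-0.3, -0.8, -0.8] w 0.687 j [-13.2, 25.5, 93.0, 0.0, 61.3, -28.6]
total [-0.2272, -0.1343, 0.0305] twist -0.1074 rows 7 per row [-0.0325, -0.0192, 0.0044] -0.0153
```

Emit:
send_rows(
  plan=[
    [-1,-0.025,-0.015,0,-0.01],
    [-1,-0.058,-0.034,0,-0.03],
    [-1,-0.09,-0.053,0,-0.05],
    [-1,-0.123,-0.073,0,-0.07],
    [-1,-0.155,-0.092,0.005,-0.09],
  ],
)

```text
time: 16.65
ee_pos: [0.545, -0.2466, 0.4028]
tool_rot: [[-0.353, 0.936, 0.002], [0.936, 0.353, -0.001], [-0.001, 0.001, -1.0]]
force: [1.5, 0.2, -1.2]
gripper_width: 0.689
```

```bash
python3 -c "
from h import *
plan(slot(-.001),.25,CY)
"
```

```text
t 16.65 tcp [0.545, -0.2466, 0.4028] yawY(jaw) 20.68 z [0.002, -0.001, -1.0] F [1.5, 0.2, -1.2] w 0.689 j [-30.7, 26.0, 93.4, 0.0, 60.5, -51.4]
total [-0.0677, -0.0475, 0.1528] twist -0.0161 rows 5 per row [-0.0135, -0.0095, 0.0306] -0.0032
```

Emit:
send_rows(
  plan=[
    [-1,-0.03,-0.022,0.02,-0.016],
    [-1,-0.055,-0.04,0.05,-0.016],
    [-1,-0.06,-0.042,0.09,-0.016],
    [-1,-0.06,-0.042,0.13,-0.016],
    [-1,-0.06,-0.042,0.148,-0.016],
  ],
)

```text
time: 17.07
ee_pos: [0.5264, -0.3166, 0.2492]
tool_rot: [[-0.365, 0.931, -0.004], [0.931, 0.365, 0.003], [0.004, -0.002, -1.0]]
force: [0.3, 0.8, -1.5]
gripper_width: 0.69
```

Emit:
send_rows(
  plan=[
    [-1,0,0,0,0],
  ],
)

```text
time: 17.15
ee_pos: [0.5268, -0.3161, 0.2494]
tool_rot: [[-0.366, 0.931, -0.005], [0.931, 0.366, 0.004], [0.006, -0.003, -1.0]]
force: [1.0, 0.6, -1.3]
gripper_width: 0.694
```

```bash
python3 -c "
from h import *
plan(slot(-.001),.197,CY)
"
```

```text
t 17.15 tcp [0.5268, -0.3161, 0.2494] yawY(jaw) 21.47 z [-0.005, 0.004, -1.0] F [1.0, 0.6, -1.3] w 0.694 j [-37.1, 37.9, 98.7, 0.0, 43.7, -58.6]
total [-0.0097, -0.0057, 0.0524] twist -0.0022 rows 2 per row [-0.0048, -0.0028, 0.0262] -0.0011
```

Emit:
send_rows(
  plan=[
    [-1,-0.0097,-0.0057,0,0],
    [-1,-0.0097,-0.0057,0.02,0],
    [-1,-0.0097,-0.0057,0.038,0],
    [-1,-0.0097,-0.0057,0.046,0],
    [-1,-0.0097,-0.0057,0.046,0],
  ],
)

```text
time: 17.57
ee_pos: [0.526, -0.3277, 0.2074]
tool_rot: [[-0.367, 0.93, 0.0], [0.93, 0.367, -0.0], [-0.0, 0.0, -1.0]]
force: [0.2, -0.5, -2.1]
gripper_width: 0.694
```

```bash
python3 -c "
from h import *
plan(slot(-.001),.197,CY)
p=arm.snapshot('wrist'); save(p,'w11')
"
```

```text
t 17.57 tcp [0.526, -0.3277, 0.2074] yawY(jaw) 21.52 z [0.0, -0.0, -1.0] F [0.2, -0.5, -2.1] w 0.694 j [-38.0, 41.7, 99.2, 0.0, 39.2, -59.6]
total [0.0012, -0.0008, 0.0104] twist -0.0014 rows 1 per row [0.0012, -0.0008, 0.0104] -0.0014
```

View pics/w11.png

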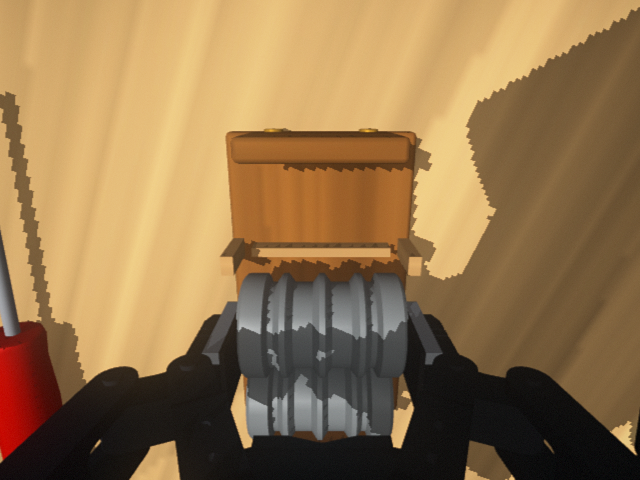

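Emit:
send_rows(
  plan=[
    [-1,0.001,-0.0006,0.005,0],
    [-1,0.001,-0.0006,0.008,0],
    [-1,0.001,-0.0006,0.0095,0],
    [-1,0.001,-0.0006,0.0095,0],
  ],
)

```text
time: 17.95
ee_pos: [0.5249, -0.3265, 0.1977]
tool_rot: [[-0.367, 0.93, 0.0], [0.93, 0.367, -0.0], [-0.0, 0.0, -1.0]]
force: [0.4, 0.6, -1.2]
gripper_width: 0.687
```

Emit:
send_rows(
  plan=[
    [-1,0,0,0.0015,0],
    [-1,0,0,0.002,0],
    [-1,0,0,0.002,0],
  ],
)

```text
time: 18.2
ee_pos: [0.525, -0.3266, 0.1963]
tool_rot: [[-0.367, 0.93, 0.001], [0.93, 0.367, -0.0], [-0.001, 0.001, -1.0]]
force: [-1.7, 1.5, 5.6]
gripper_width: 0.686
```

Emit:
send_rows(
  plan=[
    [0.6,0,0,-0.001,0],
    [0.8,0,0,-0.001,0],
    [0.8,0,0,-0.001,0],
  ],
)

```text
time: 18.45
ee_pos: [0.525, -0.3266, 0.1967]
tool_rot: [[-0.367, 0.93, 0.0], [0.93, 0.367, -0.0], [-0.0, 0.0, -1.0]]
force: [0.1, -0.7, 0.2]
gripper_width: 0.898
```

Emit:
send_rows(
  plan=[
    [0.8,0,0,-0.015,0],
    [0.8,0,0,-0.05,0],
    [1,0,0,-0.09,0],
    [1,0,0,-0.13,0],
    [1,0.01,0,-0.17,0],
  ],
)

```text
time: 18.87
ee_pos: [0.5213, -0.318, 0.3682]
tool_rot: [[-0.366, 0.931, 0.0], [0.931, 0.366, -0.0], [-0.0, 0.0, -1.0]]
force: [-0.4, -0.1, 0.7]
gripper_width: 1.001
```

```bash
python3 -c "
from h import *
p=arm.snapshot('side'); save(p,'s5',(280,150,520,450),2)
plan((.5781,-.0184),.40,105.5)
"
```

```text
t 18.92 tcp [0.5213, -0.3165, 0.3762] yawY(jaw) 21.52 z [0.008, -0.006, -1.0] F [2.6, 0.6, 7.9] w 0.995 j [-37.5, 28.5, 93.5, 0.0, 57.4, -59.0]
total [0.2563, 0.1623, -0.0251] twist -1.4657 rows 12 per row [0.0214, 0.0135, -0.0021] -0.1221
```

View pics/s5.png

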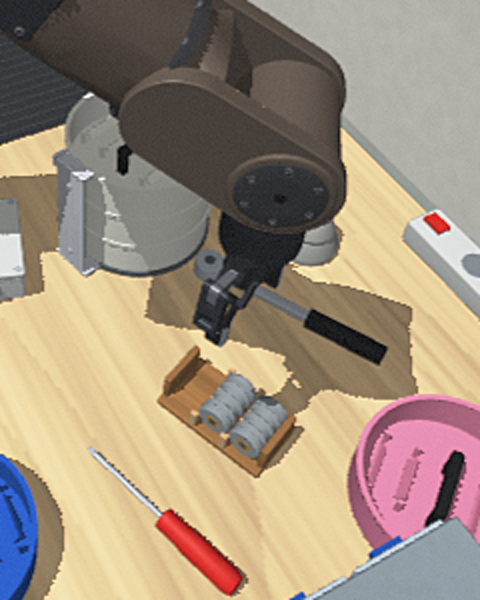

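Two seated side by side (crop (228,402), (262,428)). Going to the upper tub's bar, jaws across it.

Emit:
send_rows(
  plan=[
    [0.5,0.0214,0.0135,-0.015,-0.122],
    [0.2,0.0428,0.027,-0.03,-0.244],
    [0,0.0642,0.0405,-0.035,-0.366],
    [-0.3,0.0856,0.054,-0.035,-0.488],
    [-0.3,0.107,0.0675,-0.035,-0.61],
  ],
)

```text
time: 19.33
ee_pos: [0.5448, -0.1918, 0.4019]
tool_rot: [[-0.837, 0.548, 0.001], [0.548, 0.837, -0.0], [-0.001, 0.0, -1.0]]
force: [0.7, -0.5, 0.2]
gripper_width: 0.356
```

Emit:
send_rows(
  plan=[
    [-0.3,0.0098,0.0233,0,-0.122],
    [-0.3,0.0196,0.0466,0,-0.244],
    [-0.3,0.0294,0.0699,0,-0.366],
    [-0.3,0.0392,0.0932,0,-0.488],
    [-0.3,0.049,0.1165,0,-0.61],
  ],
)

```text
time: 19.75
ee_pos: [0.5684, -0.0675, 0.4013]
tool_rot: [[-1.0, -0.031, -0.0], [-0.031, 1.0, 0.0], [0.0, 0.0, -1.0]]
force: [0.6, -0.5, 0.1]
gripper_width: 0.349
```

```bash
python3 -c "
from h import *
plan((.5781,-.0184),.312,105.5)
p=arm.snapshot('wrist'); save(p,'w12')
lidmeas(p,zbar=.156)
"
```

```text
t 19.75 tcp [0.5684, -0.0675, 0.4013] yawY(jaw) 91.76 z [-0.0, 0.0, -1.0] F [0.6, -0.5, 0.1] w 0.349 j [-13.4, 24.0, 97.1, 0.0, 58.9, -105.2]
total [-0.0112, 0.0488, 0.0893] twist -0.2397 rows 3 per row [-0.0037, 0.0163, 0.0298] -0.0799
bar 2913 c [0.5781, -0.0189] size [0.0796, 0.0141] mean [0.5755, -0.0199, 0.1614] pca yaw 15.44
```

View pics/w12.png

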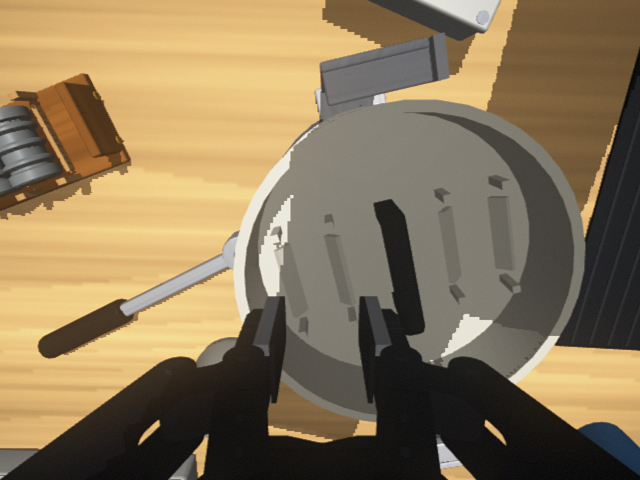

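The upper tub is empty, with its bar at (400,265). Descending on the bar.

Emit:
send_rows(
  plan=[
    [-0.3,-0.008,0.035,0,-0.12],
    [-0.3,-0.0112,0.049,0.01,-0.24],
    [-0.3,-0.0112,0.049,0.04,-0.24],
    [-0.3,-0.0112,0.049,0.07,-0.24],
    [-0.3,-0.0112,0.049,0.085,-0.24],
  ],
)

```text
time: 20.22
ee_pos: [0.5777, -0.0191, 0.3135]
tool_rot: [[-0.965, -0.262, -0.003], [-0.262, 0.965, 0.0], [0.003, 0.001, -1.0]]
force: [1.0, 0.7, -0.7]
gripper_width: 0.35
```

```bash
python3 -c "
from h import *
plan((.5781,-.0187),.312,105.4)
"
```

```text
t 20.22 tcp [0.5777, -0.0191, 0.3135] yawY(jaw) 105.18 z [-0.003, 0.0, -1.0] F [1.0, 0.7, -0.7] w 0.35 j [-8.4, 30.5, 101.5, 0.0, 48.2, -113.6]
total [-0.0005, 0.0002, 0.0015] twist -0.0038 rows 1 per row [-0.0005, 0.0002, 0.0015] -0.0038
```

Emit:
send_rows(
  plan=[
    [-1,0,0,0.001,0],
    [-1,0,0,0.001,0],
    [-1,0,0,0.001,0],
  ],
)

```text
time: 20.47
ee_pos: [0.5785, -0.0197, 0.3162]
tool_rot: [[-0.965, -0.261, 0.001], [-0.261, 0.965, 0.0], [-0.001, -0.0, -1.0]]
force: [0.9, -0.2, -3.0]
gripper_width: 0.151
```

Emit:
send_rows(
  plan=[
    [-1,0,0,-0.008,0],
    [-1,0,0,-0.025,0],
    [-1,0,0,-0.06,0],
    [-1,0,0,-0.1,0],
    [-1,0,0,-0.13,0],
  ],
)

```text
time: 20.88
ee_pos: [0.5778, -0.0195, 0.4501]
tool_rot: [[-0.965, -0.261, 0.004], [-0.261, 0.965, -0.0], [-0.003, -0.001, -1.0]]
force: [0.9, 0.4, -3.0]
gripper_width: 0.144
```

```bash
python3 -c "
from h import *
p=arm.snapshot('side'); save(p,'s6',(280,100,520,400),2)
plan((.603,.3194),.44,None)
plan((.605,.3194),.44,80)
"
```

```text
t 20.93 tcp [0.578, -0.0195, 0.4557] yawY(jaw) 105.16 z [0.012, -0.002, -1.0] F [1.4, 0.8, 3.0] w 0.152 j [-8.5, 21.5, 92.3, 0.0, 65.5, -113.6]
total [-0.1126, 0.3207, 0.0154] twist 0.0 rows 9 per row [-0.0125, 0.0356, 0.0017] 0.0
t 20.93 tcp [0.578, -0.0195, 0.4557] yawY(jaw) 105.16 z [0.012, -0.002, -1.0] F [1.4, 0.8, 3.0] w 0.152 j [-8.5, 21.5, 92.3, 0.0, 65.5, -113.6]
total [-0.1145, 0.3201, 0.0154] twist 0.4392 rows 9 per row [-0.0127, 0.0356, 0.0017] 0.0488
```

View pics/s6.png

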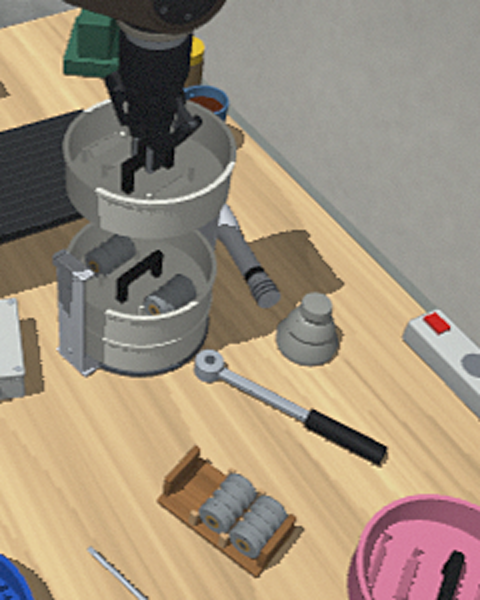

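Tub lifted clear. The lower tub holds two insulators, at crop (110,253) and (170,293). Carrying the tub to the mat.

Emit:
send_rows(
  plan=[
    [-1,-0.009,0.025,0,0],
    [-1,-0.022,0.061,0,0],
    [-1,-0.035,0.097,0,0],
    [-1,-0.048,0.133,0,0],
    [-1,-0.061,0.169,0,0],
  ],
)

```text
time: 21.35
ee_pos: [0.5924, 0.1611, 0.4472]
tool_rot: [[-0.965, -0.261, 0.002], [-0.261, 0.965, 0.0], [-0.002, -0.0, -1.0]]
force: [1.1, -1.0, -4.1]
gripper_width: 0.146
```

Emit:
send_rows(
  plan=[
    [-1,-0.013,0.036,0,0],
    [-1,-0.026,0.072,0,0],
    [-1,-0.039,0.108,0,0],
    [-1,-0.05,0.14,0,0],
    [-1,-0.053,0.151,0,0],
  ],
)

```text
time: 21.77
ee_pos: [0.6039, 0.3231, 0.4466]
tool_rot: [[-0.964, -0.264, 0.001], [-0.264, 0.964, 0.002], [-0.002, 0.001, -1.0]]
force: [0.8, 0.3, -3.3]
gripper_width: 0.147
```

```bash
python3 -c "
from h import *
p=arm.snapshot('scene'); save(p,'s7',(300,200,640,480),2)
plan((.605,.3194),.208)
"
```

```text
t 21.82 tcp [0.6037, 0.3232, 0.4463] yawY(jaw) 105.36 z [0.001, 0.001, -1.0] F [-1.6, 0.1, -4.5] w 0.151 j [22.6, 31.3, 77.0, 0.1, 71.6, -82.7]
total [0.0, -0.0042, 0.2383] twist 0.0 rows 6 per row [0.0, -0.0007, 0.0397] 0.0
```

View pics/s7.png

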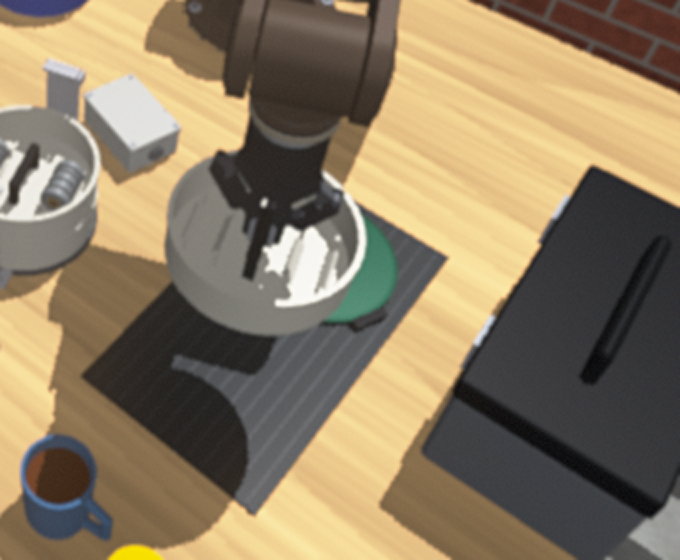

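Emit:
send_rows(
  plan=[
    [-1,0,-0.004,0.035,0],
    [-1,0,-0.004,0.075,0],
    [-1,0,-0.004,0.115,0],
    [-1,0,-0.004,0.155,0],
    [-1,0,-0.004,0.19,0],
  ],
)

```text
time: 22.23
ee_pos: [0.6054, 0.3143, 0.2544]
tool_rot: [[-0.965, -0.261, 0.0], [-0.261, 0.965, -0.0], [-0.0, -0.0, -1.0]]
force: [0.1, 0.6, -4.4]
gripper_width: 0.147
```

Emit:
send_rows(
  plan=[
    [-1,0,0,0.02,0],
    [-1,0,0,0.032,0],
    [-1,0,0,0.038,0],
    [-1,0,0,0.041,0],
    [-1,0,0,0.041,0],
  ],
)

```text
time: 22.65
ee_pos: [0.606, 0.3152, 0.2157]
tool_rot: [[-0.965, -0.261, 0.001], [-0.261, 0.965, 0.001], [-0.002, 0.0, -1.0]]
force: [-0.2, -0.7, -3.0]
gripper_width: 0.15
```

Emit:
send_rows(
  plan=[
    [-1,0,0,0.002,0],
    [-1,0,0,0.004,0],
    [-1,0,0,0.004,0],
  ],
)

```text
time: 22.9
ee_pos: [0.6057, 0.3153, 0.2113]
tool_rot: [[-0.965, -0.262, 0.001], [-0.262, 0.965, 0.0], [-0.001, 0.0, -1.0]]
force: [0.3, 0.3, -3.9]
gripper_width: 0.149
```

Emit:
send_rows(
  plan=[
    [-1,0,0,0.0015,0],
    [-1,0,0,0.003,0],
    [-1,0,0,0.003,0],
  ],
)

```text
time: 23.15
ee_pos: [0.6056, 0.3153, 0.2075]
tool_rot: [[-0.965, -0.262, -0.0], [-0.262, 0.965, 0.0], [0.0, 0.0, -1.0]]
force: [0.9, 0.2, -3.8]
gripper_width: 0.151
```

Emit:
send_rows(
  plan=[
    [-1,0,0,0.001,0],
    [-1,0,0,0.002,0],
    [-1,0,0,0.002,0],
  ],
)

```text
time: 23.4
ee_pos: [0.6057, 0.3153, 0.2068]
tool_rot: [[-0.965, -0.262, 0.001], [-0.262, 0.965, 0.0], [-0.001, 0.0, -1.0]]
force: [-3.3, -0.9, 8.2]
gripper_width: 0.149
```

Emit:
send_rows(
  plan=[
    [-0.3,0,0,-0.001,0],
    [-0.3,0,0,-0.001,0],
    [-0.3,0,0,-0.015,0],
    [-0.3,0,0,-0.05,0],
    [-0.2,0,0,-0.09,0],
  ],
)

```text
time: 23.82
ee_pos: [0.6054, 0.3152, 0.2955]
tool_rot: [[-0.965, -0.262, -0.004], [-0.262, 0.965, -0.001], [0.004, -0.0, -1.0]]
force: [1.4, 0.2, 0.7]
gripper_width: 0.4
```

Emit:
send_rows(
  plan=[
    [0,0,0,-0.04,0],
    [0.5,0,0,-0.08,0.1],
    [1,0,0,-0.12,0.2],
  ],
)

```text
time: 24.07
ee_pos: [0.6051, 0.3151, 0.4189]
tool_rot: [[-0.998, -0.06, 0.001], [-0.06, 0.998, 0.0], [-0.001, 0.0, -1.0]]
force: [0.5, 0.6, 1.1]
gripper_width: 0.768
```

```bash
python3 -c "
from h import *
p=arm.snapshot('wrist'); save(p,'w13')
W=world(p);z=W[...,2]
m=(abs(z-.063)<.006)&(W[...,1]>.15);q=W[m];print('rim',len(q),cv2.minEnclosingCircle(q[:,:2].astype(np.float32)),np.median(q[:,2]),rnd(q.mean(0)))
lidmeas(p,c0=(.605,.315),zbar=.049)
plan((.579,-.0185),.42,15.4)
"
```

```text
rim 7809 ((0.6449735760688782, 0.3891386389732361), 0.2554472088813782) 0.0623496960570836 [0.6016, 0.3537, 0.0622]
bar 1365 c [0.6066, 0.3159] size [0.0789, 0.014] mean [0.6049, 0.3156, 0.0548] pca yaw 15.25
t 24.12 tcp [0.6055, 0.3153, 0.4277] yawY(jaw) 93.02 z [0.012, 0.005, -1.0] F [0.4, -0.2, 6.0] w 0.851 j [22.0, 31.8, 78.9, 0.0, 68.5, -71.1]
total [0.0441, -0.332, 0.0058] twist 1.3547 rows 11 per row [0.004, -0.0302, 0.0005] 0.1232
```

View pics/w13.png

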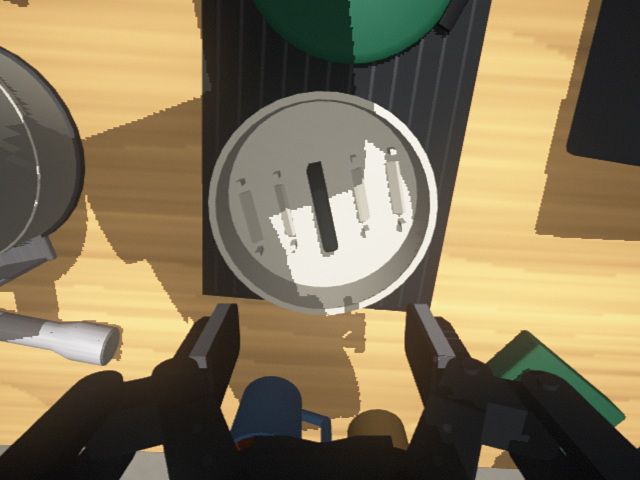

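Upper tub sits on the mat upright, empty, bar at (0.6066,0.3159) (pixel (322,205)), clear of the lid. Back to the carrier.

Emit:
send_rows(
  plan=[
    [1,0.004,-0.0302,0,0.123],
    [1,0.008,-0.0604,0,0.246],
    [1,0.012,-0.0906,0,0.37],
    [1,0.016,-0.1208,0,0.493],
    [1,0.02,-0.151,0,0.616],
  ],
)

```text
time: 24.53
ee_pos: [0.5949, 0.162, 0.4165]
tool_rot: [[-0.849, 0.528, 0.001], [0.528, 0.849, 0.0], [-0.001, 0.001, -1.0]]
force: [-0.2, 0.1, -0.0]
gripper_width: 0.998
```

Emit:
send_rows(
  plan=[
    [1,-0.0141,-0.027,0,0.123],
    [1,-0.0282,-0.054,0,0.246],
    [1,-0.0423,-0.081,0,0.37],
    [1,-0.0564,-0.108,0,0.493],
    [1,-0.0705,-0.135,0,0.616],
  ],
)

```text
time: 24.95
ee_pos: [0.5843, 0.01, 0.4164]
tool_rot: [[-0.388, 0.922, 0.001], [0.922, 0.388, -0.0], [-0.0, 0.001, -1.0]]
force: [0.6, 0.3, -0.3]
gripper_width: 1.002
```

```bash
python3 -c "
from h import *
plan((.5645,.0336),.34,15.4)
p=arm.snapshot('wrist'); save(p,'w14')
insmeas(p,(.579,-.0185),.083,.0885,lo=.006)
"
```

```text
t 24.95 tcp [0.5843, 0.01, 0.4164] yawY(jaw) 22.8 z [0.001, -0.0, -1.0] F [0.6, 0.3, -0.3] w 1.002 j [-5.5, 24.1, 94.4, 0.0, 61.4, -28.3]
total [0.0295, -0.0092, 0.0764] twist 0.1292 rows 3 per row [0.0098, -0.0031, 0.0255] 0.0431
  blob px [305.0, 183.0] c [0.5619, 0.0329] size [0.0371, 0.06] yaw 17.2 ztop 0.1079 n 3682
  blob px [300.0, 254.0] c [0.5783, -0.0184] size [0.0147, 0.0801] yaw 16.9 ztop 0.1096 n 2015
  blob px [295.0, 311.0] c [0.5941, -0.0697] size [0.0366, 0.06] yaw 17.0 ztop 0.108 n 2678
```

View pics/w14.png

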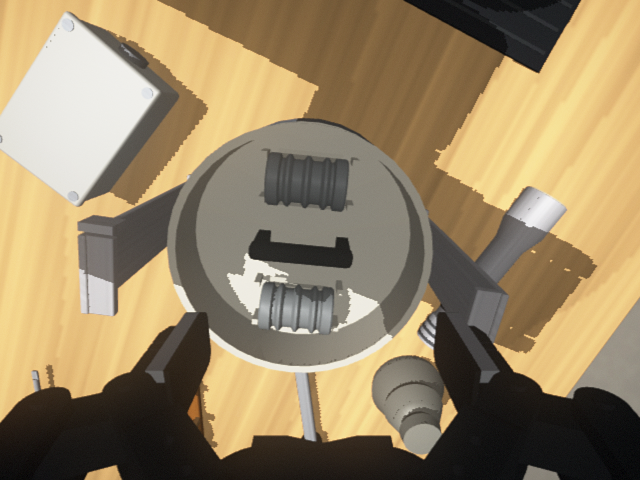

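Lower-tub insulators at (305,183) → (0.5619,0.0329) and (295,311) → (0.5941,-0.0697), yaw 17°. Taking the first.

```bash
python3 -c "
from h import *
plan((.5619,.0329),.249,17.1)
"
```

```text
t 25.0 tcp [0.5842, 0.006, 0.4164] yawY(jaw) 22.16 z [0.001, -0.001, -1.0] F [2.4, -4.3, 1.1] w 1.001 j [-5.9, 24.1, 94.4, -0.1, 61.4, -28.0]
total [0.0336, -0.0106, 0.1673] twist 0.0884 rows 5 per row [0.0067, -0.0021, 0.0335] 0.0177
```

Emit:
send_rows(
  plan=[
    [1,0.03,-0.009,0,0.088],
    [1,0.0336,-0.0106,0.025,0.088],
    [1,0.0336,-0.0106,0.06,0.088],
    [1,0.0336,-0.0106,0.1,0.088],
    [1,0.0336,-0.0106,0.11,0.088],
  ],
)

```text
time: 25.42
ee_pos: [0.5608, 0.0382, 0.3018]
tool_rot: [[-0.311, 0.95, -0.005], [0.95, 0.311, 0.0], [0.002, -0.005, -1.0]]
force: [-1.3, -0.3, -0.7]
gripper_width: 0.997
```

```bash
python3 -c "
from h import *
plan((.5619,.0329),.249,17.1)
"
```

```text
t 25.42 tcp [0.5608, 0.0382, 0.3018] yawY(jaw) 18.12 z [-0.005, 0.0, -1.0] F [-1.3, -0.3, -0.7] w 0.997 j [-2.8, 30.3, 104.3, 0.0, 45.7, -21.0]
total [-0.0055, -0.0003, 0.0528] twist 0.0178 rows 2 per row [-0.0028, -0.0002, 0.0264] 0.0089
```

Emit:
send_rows(
  plan=[
    [1,-0.0055,-0.0003,0.005,0.018],
    [1,-0.0055,-0.0003,0.03,0.018],
    [1,-0.0055,-0.0003,0.047,0.018],
    [1,-0.0055,-0.0003,0.05,0.018],
    [1,-0.0055,-0.0003,0.05,0.018],
  ],
)

```text
time: 25.83
ee_pos: [0.5638, 0.0325, 0.2564]
tool_rot: [[-0.293, 0.956, 0.0], [0.956, 0.293, 0.0], [-0.0, 0.0, -1.0]]
force: [-1.0, -0.0, -0.3]
gripper_width: 0.997
```

```bash
python3 -c "
from h import *
plan((.5619,.0329),.249,17.1)
p=arm.snapshot('wrist'); save(p,'w15')
"
```

```text
t 25.83 tcp [0.5638, 0.0325, 0.2564] yawY(jaw) 17.02 z [0.0, 0.0, -1.0] F [-1.0, -0.0, -0.3] w 0.997 j [-3.4, 34.3, 105.9, 0.0, 39.8, -20.4]
total [0.001, -0.0017, 0.0074] twist -0.0015 rows 1 per row [0.001, -0.0017, 0.0074] -0.0015
```

View pics/w15.png

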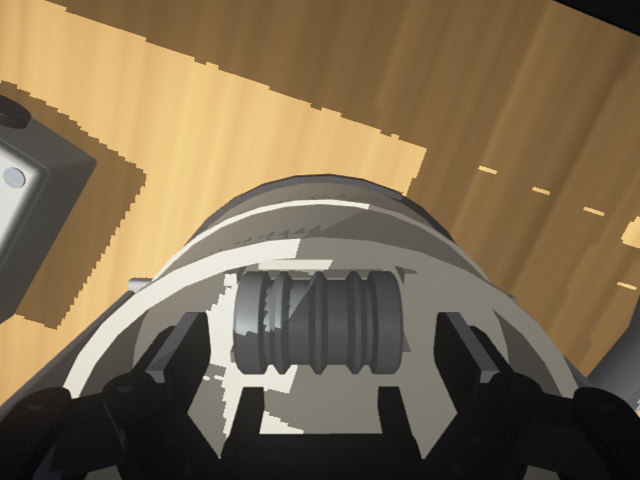

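Emit:
send_rows(
  plan=[
    [1,0.001,-0.0015,0.005,0],
    [1,0.001,-0.0015,0.007,0],
    [-1,0.001,-0.0015,0.007,0],
    [-1,0.001,-0.0015,0.007,0],
    [-1,0.001,-0.0015,0.007,0],
  ],
)

```text
time: 26.3
ee_pos: [0.5616, 0.0333, 0.249]
tool_rot: [[-0.293, 0.956, 0.0], [0.956, 0.293, 0.0], [-0.0, 0.0, -1.0]]
force: [-1.2, -1.0, 2.5]
gripper_width: 0.689
```

Emit:
send_rows(
  plan=[
    [-1,0,0,0,0],
    [-1,0,0,-0.001,0],
    [-1,0,0,-0.015,0],
    [-1,0,0,-0.05,0],
    [-1,0,0,-0.09,0],
  ],
)

```text
time: 26.72
ee_pos: [0.5613, 0.0333, 0.3378]
tool_rot: [[-0.293, 0.956, -0.005], [0.956, 0.293, 0.0], [0.002, -0.004, -1.0]]
force: [0.3, 0.3, -1.2]
gripper_width: 0.692
```

Emit:
send_rows(
  plan=[
    [-1,0,0,-0.035,0],
    [-1,0,0,-0.06,0],
  ],
)

```text
time: 26.88
ee_pos: [0.5614, 0.0334, 0.4017]
tool_rot: [[-0.293, 0.956, 0.003], [0.956, 0.293, -0.0], [-0.001, 0.002, -1.0]]
force: [0.3, 0.2, -2.0]
gripper_width: 0.688
```

```bash
python3 -c "
from h import *
plan(slot(.041),.30,CY)
p=arm.snapshot('wrist'); save(p,'w16')
"
```

```text
t 26.88 tcp [0.5614, 0.0334, 0.4017] yawY(jaw) 17.05 z [0.003, -0.0, -1.0] F [0.3, 0.2, -2.0] w 0.688 j [-3.3, 23.2, 98.5, 0.0, 58.2, -20.4]
total [-0.2918, -0.1443, 0.1015] twist -0.0794 rows 9 per row [-0.0324, -0.016, 0.0113] -0.0088
```

View pics/w16.png

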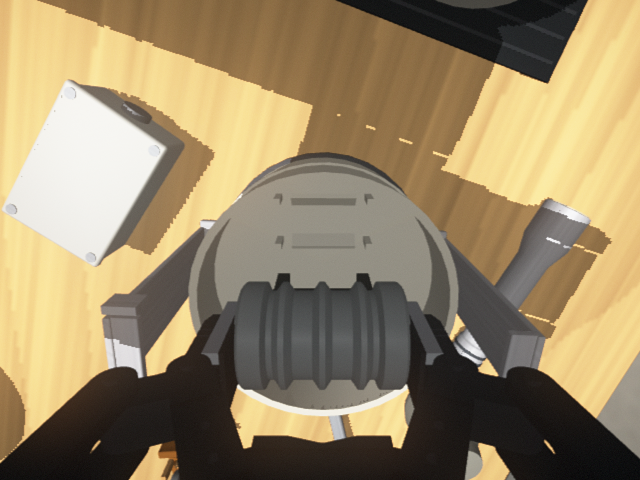

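Emit:
send_rows(
  plan=[
    [-1,-0.02,-0.01,0,-0.01],
    [-1,-0.052,-0.026,0,-0.025],
    [-1,-0.088,-0.044,0,-0.04],
    [-1,-0.124,-0.061,0,-0.06],
    [-1,-0.16,-0.079,0,-0.079],
  ],
)

```text
time: 27.35
ee_pos: [0.5324, -0.1443, 0.3983]
tool_rot: [[-0.369, 0.929, -0.0], [0.929, 0.369, 0.0], [0.0, -0.0, -1.0]]
force: [1.3, -0.2, -1.7]
gripper_width: 0.692
```

```bash
python3 -c "
from h import *
plan(slot(.041),.24,CY)
"
```

```text
t 27.35 tcp [0.5324, -0.1443, 0.3983] yawY(jaw) 21.67 z [-0.0, 0.0, -1.0] F [1.3, -0.2, -1.7] w 0.692 j [-22.0, 22.6, 100.2, 0.0, 57.3, -43.7]
total [-0.125, -0.0745, 0.1582] twist 0.0012 rows 6 per row [-0.0208, -0.0124, 0.0264] 0.0002
```

Emit:
send_rows(
  plan=[
    [-1,-0.034,-0.02,0.01,0],
    [-1,-0.068,-0.04,0.03,0],
    [-1,-0.1,-0.06,0.06,0],
    [-1,-0.12,-0.072,0.1,0],
    [-1,-0.124,-0.074,0.135,0],
  ],
)

```text
time: 27.77
ee_pos: [0.5092, -0.2869, 0.2686]
tool_rot: [[-0.365, 0.931, 0.003], [0.931, 0.365, -0.002], [-0.003, 0.002, -1.0]]
force: [1.6, -0.9, -2.3]
gripper_width: 0.693
```

Emit:
send_rows(
  plan=[
    [-1,-0.001,-0.0005,0.02,0],
    [-1,-0.001,-0.0005,0.02,0],
  ],
)

```text
time: 27.93
ee_pos: [0.5087, -0.2854, 0.2444]
tool_rot: [[-0.366, 0.931, -0.006], [0.931, 0.366, 0.005], [0.007, -0.004, -1.0]]
force: [-0.2, 1.1, -1.7]
gripper_width: 0.689
```

```bash
python3 -c "
from h import *
plan(slot(.041),.2,CY)
"
```

```text
t 27.93 tcp [0.5087, -0.2854, 0.2444] yawY(jaw) 21.48 z [-0.006, 0.005, -1.0] F [-0.2, 1.1, -1.7] w 0.689 j [-35.8, 36.5, 103.5, 0.0, 40.5, -57.3]
total [-0.0028, -0.0001, 0.0444] twist -0.0021 rows 2 per row [-0.0014, -0.0001, 0.0222] -0.001
```

Emit:
send_rows(
  plan=[
    [-1,-0.0026,0,0.015,-0.001],
    [-1,-0.0026,0,0.03,-0.001],
    [-1,-0.0026,0,0.038,-0.001],
    [-1,-0.0026,0,0.042,-0.001],
    [-1,-0.0026,0,0.042,-0.001],
  ],
)

```text
time: 28.35
ee_pos: [0.5109, -0.2871, 0.2073]
tool_rot: [[-0.369, 0.929, -0.0], [0.929, 0.369, 0.0], [0.0, -0.0, -1.0]]
force: [-0.0, 0.5, -1.8]
gripper_width: 0.691
```

```bash
python3 -c "
from h import *
plan(slot(.041),.193,CY)
p=arm.snapshot('wrist'); save(p,'w17')
"
```

```text
t 28.35 tcp [0.5109, -0.2871, 0.2073] yawY(jaw) 21.66 z [-0.0, 0.0, -1.0] F [-0.0, 0.5, -1.8] w 0.691 j [-35.8, 39.9, 104.2, 0.0, 36.0, -57.5]
total [-0.0001, -0.0018, 0.0143] twist 0.001 rows 1 per row [-0.0001, -0.0018, 0.0143] 0.001
```

View pics/w17.png

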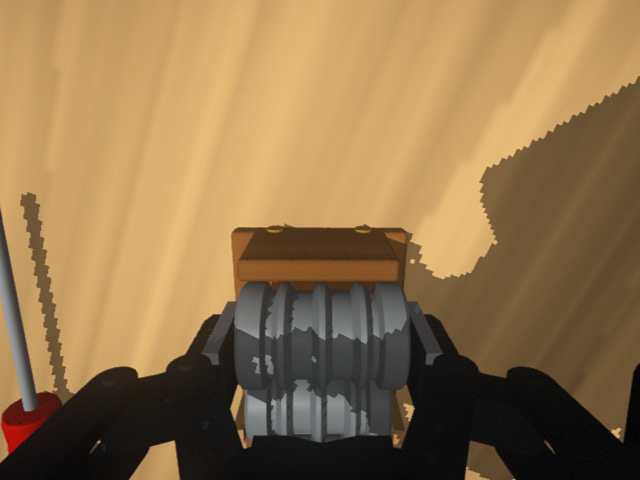

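Emit:
send_rows(
  plan=[
    [-1,0,-0.0015,0.006,0],
    [-1,0,-0.0015,0.011,0],
    [-1,0,-0.0015,0.013,0],
    [-1,0,-0.0015,0.0145,0],
    [-1,0,-0.0015,0.0145,0],
  ],
)

```text
time: 28.82
ee_pos: [0.5093, -0.288, 0.1923]
tool_rot: [[-0.369, 0.93, -0.0], [0.93, 0.369, 0.0], [0.0, -0.0, -1.0]]
force: [-0.1, 0.4, -1.7]
gripper_width: 0.692
```

Emit:
send_rows(
  plan=[
    [-1,0,0,0.0012,0],
    [-1,0,0,0.0018,0],
    [-1,0,0,0.0018,0],
  ],
)

```text
time: 29.07
ee_pos: [0.5094, -0.288, 0.1917]
tool_rot: [[-0.369, 0.93, 0.0], [0.93, 0.369, -0.0], [-0.0, 0.0, -1.0]]
force: [-3.4, 1.4, 8.3]
gripper_width: 0.694
```

Emit:
send_rows(
  plan=[
    [0.6,0,0,-0.001,0],
    [0.8,0,0,-0.001,0],
    [0.8,0,0,-0.001,0],
  ],
)

```text
time: 29.32
ee_pos: [0.5094, -0.288, 0.1919]
tool_rot: [[-0.369, 0.93, 0.0], [0.93, 0.369, -0.0], [-0.0, 0.0, -1.0]]
force: [-0.9, -0.1, -0.3]
gripper_width: 0.901
```

Emit:
send_rows(
  plan=[
    [0.8,0,0,-0.015,0],
    [0.8,0,0,-0.05,0],
    [1,0,0,-0.09,0],
    [1,0,0,-0.13,0],
    [1,0.01,0,-0.17,0],
  ],
)

```text
time: 29.73
ee_pos: [0.5058, -0.2794, 0.3635]
tool_rot: [[-0.368, 0.93, 0.0], [0.93, 0.368, -0.0], [-0.0, 0.0, -1.0]]
force: [-0.2, -0.6, 0.2]
gripper_width: 0.997
```

```bash
python3 -c "
from h import *
p=arm.snapshot('side'); save(p,'s8',(280,150,520,450),2)
plan((.5941,-.0697),.41,17.1)
"
```

```text
t 29.78 tcp [0.5058, -0.2779, 0.3711] yawY(jaw) 21.63 z [0.008, -0.005, -1.0] F [2.2, -0.6, 7.8] w 1.002 j [-35.3, 26.3, 98.5, 0.0, 54.6, -57.0]
total [0.1607, 0.1591, -0.0393] twist 0.0791 rows 6 per row [0.0268, 0.0265, -0.0066] 0.0132
```

View pics/s8.png

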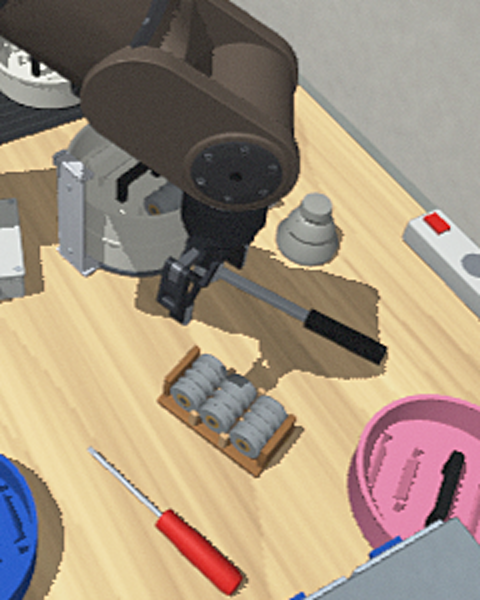

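Three abreast at the bottom (crop (198,380), (228,403), (260,428)). Next: the second insulator of the lower tub.

Emit:
send_rows(
  plan=[
    [1,0.025,0.024,-0.025,0.013],
    [1,0.052,0.051,-0.04,0.026],
    [1,0.079,0.078,-0.045,0.04],
    [1,0.107,0.106,-0.045,0.053],
    [1,0.134,0.132,-0.045,0.067],
  ],
)

```text
time: 30.2
ee_pos: [0.5794, -0.1036, 0.4073]
tool_rot: [[-0.305, 0.952, 0.001], [0.952, 0.305, -0.0], [-0.001, 0.001, -1.0]]
force: [1.0, -0.2, 0.8]
gripper_width: 0.998
```

Emit:
send_rows(
  plan=[
    [1,0.022,0.025,0.005,0.012],
    [1,0.025,0.028,0.035,0.012],
    [1,0.025,0.028,0.065,0.012],
  ],
)

```text
time: 30.45
ee_pos: [0.5987, -0.0708, 0.3418]
tool_rot: [[-0.297, 0.955, 0.003], [0.955, 0.297, -0.001], [-0.002, 0.003, -1.0]]
force: [-0.4, -1.1, -1.0]
gripper_width: 0.997
```

```bash
python3 -c "
from h import *
p=arm.snapshot('wrist'); save(p,'w18')
insmeas(p,(.594,-.07),.05,.0885,lo=.006)
plan((.5941,-.0697),.249,17.1)
"
```

```text
blob px [312.0, 171.0] c [0.5793, -0.0237] size [0.0027, 0.022] yaw 17.4 ztop 0.1091 n 182
  blob px [314.0, 251.0] c [0.5945, -0.0696] size [0.0363, 0.0601] yaw 16.8 ztop 0.1079 n 5681
  blob px [312.0, 312.0] c [0.6037, -0.1021] size [0.0111, 0.0822] yaw 16.7 ztop 0.114 n 2304
t 30.5 tcp [0.5973, -0.0716, 0.3353] yawY(jaw) 17.23 z [-0.006, 0.002, -1.0] F [-1.8, 0.7, -5.8] w 1.002 j [-13.1, 30.6, 96.9, 0.0, 52.8, -30.4]
total [0.0025, -0.0021, 0.0863] twist 0.0022 rows 3 per row [0.0008, -0.0007, 0.0288] 0.0007
```

View pics/w18.png

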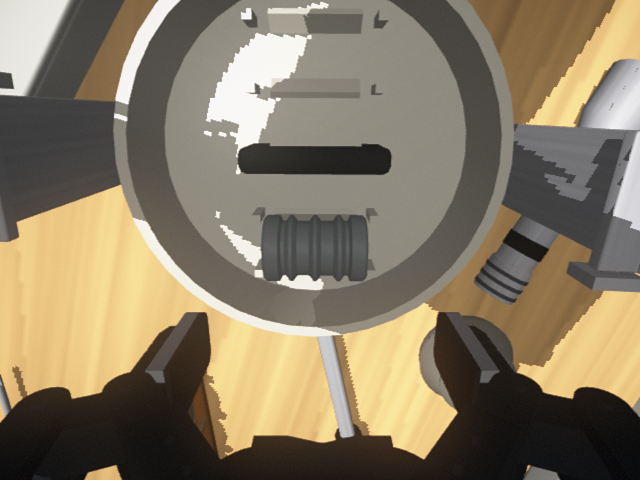

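Emit:
send_rows(
  plan=[
    [1,0.002,-0.003,0.025,0],
    [1,0.002,-0.003,0.055,0],
    [1,0.002,-0.003,0.07,0],
    [1,0.002,-0.003,0.074,0],
    [1,0.002,-0.003,0.074,0],
  ],
)

```text
time: 30.92
ee_pos: [0.5946, -0.0724, 0.2673]
tool_rot: [[-0.294, 0.956, -0.002], [0.956, 0.294, 0.001], [0.001, -0.001, -1.0]]
force: [1.1, -1.2, 0.1]
gripper_width: 1.001
```

```bash
python3 -c "
from h import *
plan((.5943,-.0697),.249,17.0)
"
```

```text
t 30.92 tcp [0.5946, -0.0724, 0.2673] yawY(jaw) 17.08 z [-0.002, 0.001, -1.0] F [1.1, -1.2, 0.1] w 1.001 j [-13.3, 35.5, 100.5, 0.0, 44.2, -30.3]
total [0.0027, 0.0005, 0.0183] twist 0.0013 rows 1 per row [0.0027, 0.0005, 0.0183] 0.0013
```

Emit:
send_rows(
  plan=[
    [1,0.0025,0.0005,0.01,0],
    [1,0.0025,0.0005,0.017,0],
    [1,0.0025,0.0005,0.018,0],
    [-1,0.0025,0.0005,0.018,0],
    [-1,0.0025,0.0005,0.018,0],
  ],
)

```text
time: 31.33
ee_pos: [0.5944, -0.0696, 0.2502]
tool_rot: [[-0.294, 0.956, 0.0], [0.956, 0.294, -0.0], [-0.0, 0.0, -1.0]]
force: [0.7, 0.1, 0.5]
gripper_width: 0.748
```

Emit:
send_rows(
  plan=[
    [-1,0,0,0,0],
    [-1,0,0,0,0],
  ],
)

```text
time: 31.5
ee_pos: [0.5944, -0.0696, 0.2503]
tool_rot: [[-0.294, 0.956, 0.001], [0.956, 0.294, -0.0], [-0.0, 0.001, -1.0]]
force: [0.3, 1.0, 3.0]
gripper_width: 0.696
```

Emit:
send_rows(
  plan=[
    [-1,0,0,-0.01,0],
    [-1,0,0,-0.04,0],
    [-1,0,0,-0.08,0],
    [-1,0,0,-0.12,0],
    [-1,0,0,-0.15,0],
  ],
)

```text
time: 31.92
ee_pos: [0.594, -0.0694, 0.4037]
tool_rot: [[-0.294, 0.956, 0.002], [0.956, 0.294, -0.0], [-0.001, 0.002, -1.0]]
force: [1.3, 0.1, -1.6]
gripper_width: 0.693
```

```bash
python3 -c "
from h import *
plan(slot(-.0205),.33,CY)
"
```

```text
t 31.92 tcp [0.594, -0.0694, 0.4037] yawY(jaw) 17.11 z [0.002, -0.0, -1.0] F [1.3, 0.1, -1.6] w 0.693 j [-13.0, 26.0, 93.3, 0.0, 60.6, -30.1]
total [-0.2451, -0.1406, 0.0737] twist -0.0784 rows 8 per row [-0.0306, -0.0176, 0.0092] -0.0098
```

Emit:
send_rows(
  plan=[
    [-1,-0.02,-0.012,0,-0.01],
    [-1,-0.05,-0.029,0,-0.03],
    [-1,-0.084,-0.048,0,-0.05],
    [-1,-0.118,-0.068,0,-0.065],
    [-1,-0.152,-0.087,0,-0.078],
  ],
)

```text
time: 32.33
ee_pos: [0.5549, -0.2418, 0.4007]
tool_rot: [[-0.369, 0.929, 0.0], [0.929, 0.369, -0.0], [-0.0, 0.0, -1.0]]
force: [1.3, -0.8, -1.0]
gripper_width: 0.691
```

```bash
python3 -c "
from h import *
plan(slot(-.0205),.30,CY)
"
```

```text
t 32.33 tcp [0.5549, -0.2418, 0.4007] yawY(jaw) 21.65 z [0.0, -0.0, -1.0] F [1.3, -0.8, -1.0] w 0.691 j [-29.8, 26.7, 92.5, 0.0, 60.8, -51.4]
total [-0.0875, -0.0595, 0.1008] twist 0.0009 rows 4 per row [-0.0219, -0.0149, 0.0252] 0.0002
```

Emit:
send_rows(
  plan=[
    [-1,-0.03,-0.02,0.01,0],
    [-1,-0.062,-0.042,0.03,0],
    [-1,-0.085,-0.058,0.06,0],
    [-1,-0.089,-0.0605,0.09,0],
    [-1,-0.089,-0.0605,0.1,0],
  ],
)

```text
time: 32.75
ee_pos: [0.5308, -0.347, 0.2963]
tool_rot: [[-0.365, 0.931, -0.004], [0.931, 0.365, 0.003], [0.004, -0.002, -1.0]]
force: [-0.7, 0.3, -1.9]
gripper_width: 0.691
```

Emit:
send_rows(
  plan=[
    [-1,0,0,0.02,0],
    [-1,0,0,0.035,0],
    [-1,0,0,0.035,0],
  ],
)

```text
time: 33.0
ee_pos: [0.5323, -0.3444, 0.2631]
tool_rot: [[-0.368, 0.93, -0.003], [0.93, 0.368, 0.003], [0.004, -0.002, -1.0]]
force: [-0.4, 0.2, -1.0]
gripper_width: 0.696
```

```bash
python3 -c "
from h import *
plan(slot(-.0205),.236,CY)
p=arm.snapshot('wrist'); save(p,'w19')
p=arm.snapshot('side'); save(p,'s9',(330,280,470,400),4)
"
```

```text
t 33.0 tcp [0.5323, -0.3444, 0.2631] yawY(jaw) 21.61 z [-0.003, 0.003, -1.0] F [-0.4, 0.2, -1.0] w 0.696 j [-38.9, 38.1, 95.3, 0.0, 46.8, -60.5]
total [-0.0006, -0.0006, 0.0271] twist 0.0002 rows 1 per row [-0.0006, -0.0006, 0.0271] 0.0002
```

View pics/w19.png

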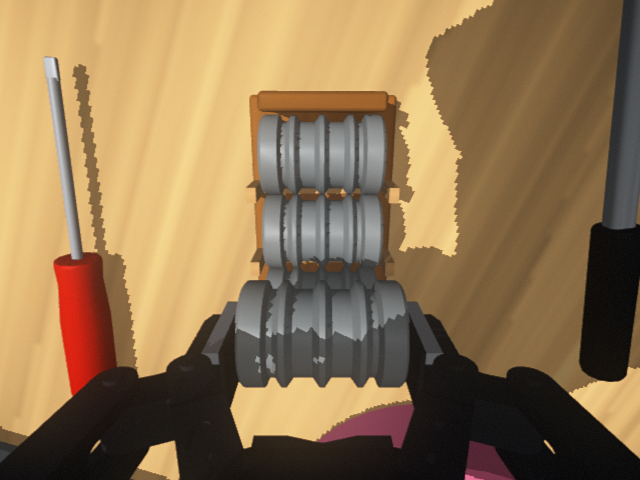

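View pics/s9.png

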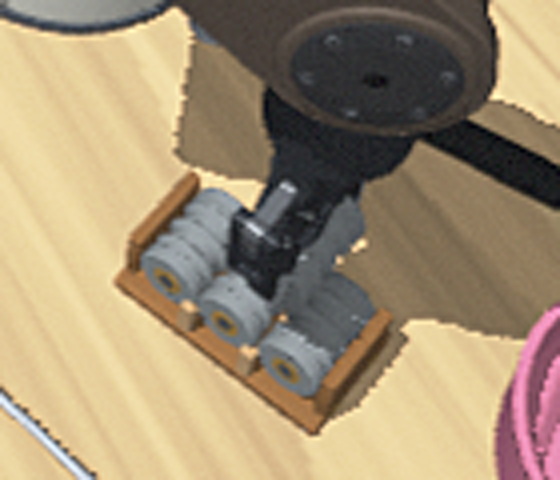

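Bottom row tidy in the picture (rows 152, 228 and under the held one). Lowering the fourth into the -20.5 gap.

Emit:
send_rows(
  plan=[
    [-1,-0.0006,-0.0006,0.012,0],
    [-1,-0.0006,-0.0006,0.022,0],
    [-1,-0.0006,-0.0006,0.029,0],
    [-1,-0.0006,-0.0006,0.032,0],
    [-1,-0.0006,-0.0006,0.032,0],
  ],
)

```text
time: 33.52
ee_pos: [0.5319, -0.3461, 0.2319]
tool_rot: [[-0.368, 0.93, -0.001], [0.93, 0.368, 0.001], [0.001, -0.001, -1.0]]
force: [-0.3, -0.8, -1.0]
gripper_width: 0.694
```

```bash
python3 -c "
from h import *
plan(slot(-.0205),.227,CY)
"
```

```text
t 33.52 tcp [0.5319, -0.3461, 0.2319] yawY(jaw) 21.58 z [-0.001, 0.001, -1.0] F [-0.3, -0.8, -1.0] w 0.694 j [-39.0, 40.5, 96.3, 0.0, 43.3, -60.6]
total [0.0009, 0.0004, 0.0049] twist -0.0004 rows 1 per row [0.0009, 0.0004, 0.0049] -0.0004
```

Emit:
send_rows(
  plan=[
    [-1,0.0008,0.0003,0.002,0],
    [-1,0.0008,0.0003,0.0035,0],
    [-1,0.0008,0.0003,0.0035,0],
  ],
)

```text
time: 33.77
ee_pos: [0.532, -0.3453, 0.2292]
tool_rot: [[-0.368, 0.93, 0.0], [0.93, 0.368, 0.0], [0.0, 0.0, -1.0]]
force: [-1.2, -0.4, -1.7]
gripper_width: 0.692
```

Emit:
send_rows(
  plan=[
    [-1,0,0,0.001,0],
    [-1,0,0,0.0018,0],
    [-1,0,0,0.0018,0],
  ],
)

```text
time: 34.02
ee_pos: [0.5319, -0.3453, 0.2275]
tool_rot: [[-0.368, 0.93, 0.0], [0.93, 0.368, 0.0], [0.0, 0.0, -1.0]]
force: [-0.3, -0.9, -1.7]
gripper_width: 0.689
```

Emit:
send_rows(
  plan=[
    [-1,0,0,0.001,0],
    [-1,0,0,0.0018,0],
    [-1,0,0,0.0018,0],
  ],
)

```text
time: 34.27
ee_pos: [0.532, -0.3453, 0.2272]
tool_rot: [[-0.368, 0.93, 0.001], [0.93, 0.368, -0.001], [-0.001, 0.0, -1.0]]
force: [-4.9, 2.1, 14.7]
gripper_width: 0.692
```

Contact. Release and retreat.

Emit:
send_rows(
  plan=[
    [-1,0,0,-0.001,0],
    [0.6,0,0,-0.001,0],
    [0.8,0,0,-0.001,0],
    [0.8,0,0,-0.001,0],
  ],
)

```text
time: 34.6
ee_pos: [0.532, -0.3454, 0.2266]
tool_rot: [[-0.368, 0.93, 0.0], [0.93, 0.368, 0.0], [0.0, 0.0, -1.0]]
force: [0.2, 0.1, 0.0]
gripper_width: 0.898
```

Emit:
send_rows(
  plan=[
    [0.8,0,0,-0.012,0],
    [0.8,0,0,-0.04,0],
    [1,0,0,-0.08,0],
    [1,0,0,-0.12,0],
    [1,0.01,0,-0.15,0],
  ],
)

```text
time: 35.02
ee_pos: [0.5284, -0.3368, 0.3806]
tool_rot: [[-0.367, 0.93, 0.003], [0.93, 0.367, -0.002], [-0.003, 0.002, -1.0]]
force: [0.4, -0.2, 0.7]
gripper_width: 0.997
```

```bash
python3 -c "
from h import *
p=arm.snapshot('side'); save(p,'s10',(330,280,470,400),4)
plan((.5783,-.0184),.38,107)
"
```

```text
t 35.07 tcp [0.5282, -0.3351, 0.3859] yawY(jaw) 21.58 z [0.008, -0.006, -1.0] F [1.9, -0.2, 5.3] w 1.002 j [-38.4, 29.2, 90.6, 0.0, 59.7, -60.0]
total [0.2761, 0.1631, 0.0045] twist -1.4909 rows 13 per row [0.0212, 0.0125, 0.0003] -0.1147
```

View pics/s10.png

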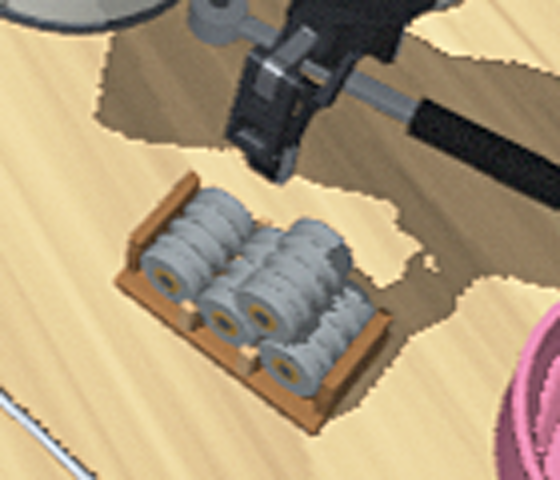

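Fourth saddled in the gap (crop (292,275)). Now the lower tub.

Emit:
send_rows(
  plan=[
    [0.5,0.023,0.0136,-0.015,-0.124],
    [0.2,0.046,0.0272,-0.02,-0.248],
    [0,0.069,0.0408,-0.02,-0.372],
    [-0.3,0.092,0.0544,-0.02,-0.496],
    [-0.3,0.115,0.068,-0.02,-0.62],
  ],
)

```text
time: 35.48
ee_pos: [0.549, -0.2028, 0.3974]
tool_rot: [[-0.843, 0.538, 0.001], [0.538, 0.843, -0.0], [-0.001, 0.0, -1.0]]
force: [0.1, -0.0, -0.3]
gripper_width: 0.356
```

Emit:
send_rows(
  plan=[
    [-0.3,0.0108,0.0244,0,-0.124],
    [-0.3,0.0216,0.0488,0,-0.248],
    [-0.3,0.0324,0.0732,0,-0.372],
    [-0.3,0.0432,0.0976,0,-0.496],
    [-0.3,0.054,0.122,0,-0.62],
  ],
)

```text
time: 35.9
ee_pos: [0.5701, -0.071, 0.3973]
tool_rot: [[-0.999, -0.052, 0.0], [-0.052, 0.999, 0.0], [-0.0, -0.0, -1.0]]
force: [0.8, 0.3, -0.1]
gripper_width: 0.356
```

```bash
python3 -c "
from h import *
plan((.5783,-.0187),.32,107)
p=arm.snapshot('wrist'); save(p,'w20')
lidmeas(p,zbar=.102)
"
```

```text
t 35.9 tcp [0.5701, -0.071, 0.3973] yawY(jaw) 92.97 z [0.0, 0.0, -1.0] F [0.8, 0.3, -0.1] w 0.356 j [-13.7, 24.5, 97.1, 0.0, 58.4, -106.7]
total [-0.0109, 0.0518, 0.0773] twist -0.2449 rows 3 per row [-0.0036, 0.0173, 0.0258] -0.0816
bar 2061 c [0.5786, -0.0188] size [0.0793, 0.0141] mean [0.5764, -0.0198, 0.1078] pca yaw 16.95
```

View pics/w20.png

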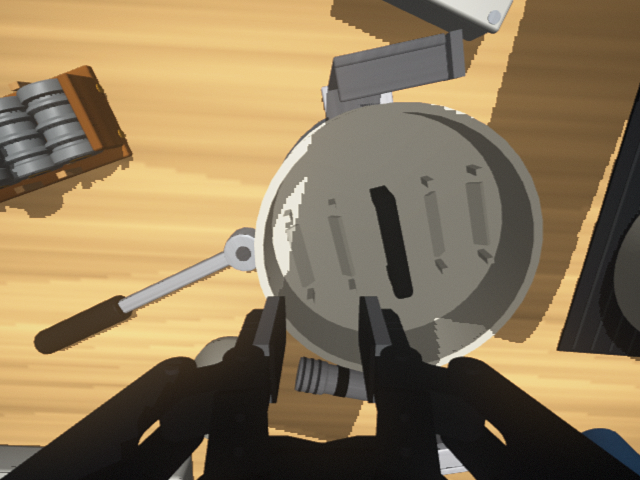

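Emit:
send_rows(
  plan=[
    [-0.3,-0.008,0.036,0,-0.12],
    [-0.3,-0.0112,0.0518,0.015,-0.244],
    [-0.3,-0.0112,0.0518,0.05,-0.244],
    [-0.3,-0.0112,0.0518,0.09,-0.244],
    [-0.3,-0.0112,0.0518,0.115,-0.244],
  ],
)

```text
time: 36.37
ee_pos: [0.5783, -0.0196, 0.2795]
tool_rot: [[-0.958, -0.286, -0.002], [-0.286, 0.958, 0.0], [0.001, 0.001, -1.0]]
force: [0.4, -0.3, -1.1]
gripper_width: 0.35
```

```bash
python3 -c "
from h import *
plan((.5785,-.0188),.259,107)
"
```

```text
t 36.37 tcp [0.5783, -0.0196, 0.2795] yawY(jaw) 106.62 z [-0.002, 0.0, -1.0] F [0.4, -0.3, -1.1] w 0.35 j [-8.5, 33.2, 103.0, 0.0, 43.9, -115.1]
total [-0.0004, 0.0007, 0.0205] twist -0.0067 rows 1 per row [-0.0004, 0.0007, 0.0205] -0.0067
```

Emit:
send_rows(
  plan=[
    [-0.3,0,0.0005,0.012,-0.006],
    [-0.3,0,0.0005,0.02,-0.006],
    [-1,0,0.0005,0.021,-0.006],
    [-1,0,0.0005,0.021,-0.006],
    [-1,0,0.0005,0.021,-0.006],
  ],
)

```text
time: 36.78
ee_pos: [0.579, -0.0197, 0.2616]
tool_rot: [[-0.957, -0.291, 0.001], [-0.291, 0.957, -0.0], [-0.001, -0.0, -1.0]]
force: [-0.6, 0.4, -3.6]
gripper_width: 0.15
```

Emit:
send_rows(
  plan=[
    [-1,0,0,0,0],
    [-1,0,0,-0.008,0],
    [-1,0,0,-0.025,0],
    [-1,0,0,-0.06,0],
    [-1,0,0,-0.1,0],
  ],
)

```text
time: 37.2
ee_pos: [0.5784, -0.0196, 0.3615]
tool_rot: [[-0.957, -0.291, -0.003], [-0.291, 0.957, 0.001], [0.003, 0.001, -1.0]]
force: [1.3, -0.2, -2.3]
gripper_width: 0.146
```

Emit:
send_rows(
  plan=[
    [-1,0,0,-0.04,0],
    [-1,0,0,-0.075,0],
    [-1,0,0,-0.095,0],
  ],
)

```text
time: 37.45
ee_pos: [0.5781, -0.0195, 0.4613]
tool_rot: [[-0.957, -0.291, 0.006], [-0.291, 0.957, -0.001], [-0.006, -0.003, -1.0]]
force: [-0.1, 0.3, -4.0]
gripper_width: 0.147
```

```bash
python3 -c "
from h import *
p=arm.snapshot('side'); save(p,'s11',(280,100,520,400),2)
plan((.6066,.3159),.44,105.25)
"
```

```text
t 37.5 tcp [0.5783, -0.0195, 0.4638] yawY(jaw) 106.94 z [0.01, -0.001, -1.0] F [0.6, -0.2, 0.8] w 0.15 j [-8.5, 21.1, 91.6, 0.0, 66.7, -115.4]
total [-0.1246, 0.3127, 0.0236] twist 0.0296 rows 9 per row [-0.0138, 0.0347, 0.0026] 0.0033
```

View pics/s11.png

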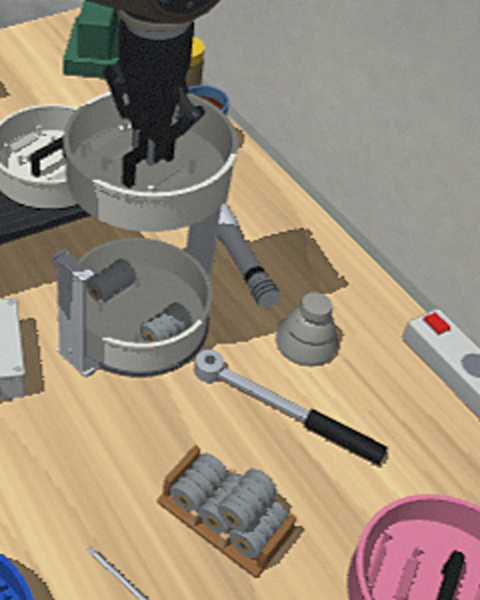

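Lower tub lifted. The base tub holds two insulators, at crop (110,278) and (167,322), so there are six in all. Carrying the tub over to the first one to nest it.

Emit:
send_rows(
  plan=[
    [-1,-0.009,0.024,0,0.006],
    [-1,-0.023,0.058,0,0.012],
    [-1,-0.037,0.093,0,0.018],
    [-1,-0.051,0.128,0,0.024],
    [-1,-0.065,0.163,0,0.03],
  ],
)

```text
time: 37.92
ee_pos: [0.593, 0.1568, 0.4563]
tool_rot: [[-0.965, -0.262, 0.0], [-0.262, 0.965, 0.0], [-0.0, 0.0, -1.0]]
force: [0.9, 0.0, -2.4]
gripper_width: 0.151
```

Emit:
send_rows(
  plan=[
    [-1,-0.014,0.035,0,0],
    [-1,-0.028,0.07,0,0],
    [-1,-0.042,0.105,0,0],
    [-1,-0.052,0.132,0,0],
    [-1,-0.056,0.146,0,0],
  ],
)

```text
time: 38.33
ee_pos: [0.6087, 0.314, 0.4557]
tool_rot: [[-0.964, -0.265, -0.0], [-0.265, 0.964, 0.001], [-0.0, 0.001, -1.0]]
force: [0.2, 0.2, -3.8]
gripper_width: 0.145
```

Emit:
send_rows(
  plan=[
    [-1,0,0,0.03,0],
    [-1,0,0,0.06,0],
    [-1,0,0,0.09,0],
    [-1,0,0,0.1,0],
    [-1,0,0,0.1,0],
  ],
)

```text
time: 38.75
ee_pos: [0.609, 0.3103, 0.3534]
tool_rot: [[-0.965, -0.262, -0.004], [-0.262, 0.965, -0.002], [0.005, -0.001, -1.0]]
force: [-0.3, -0.7, -1.9]
gripper_width: 0.151
```

```bash
python3 -c "
from h import *
plan((.6061,.3152),.285,105.25)
for n in ('scene','side'):
    p=arm.snapshot(n); save(p,'n'+n,(360,240,520,420) if n=='scene' else (180,60,420,240),3)
"
```

```text
t 38.75 tcp [0.609, 0.3103, 0.3534] yawY(jaw) 105.2 z [-0.004, -0.002, -1.0] F [-0.3, -0.7, -1.9] w 0.151 j [21.5, 35.7, 83.4, -0.0, 61.1, -83.7]
total [0.0012, 0.0056, 0.0684] twist -0.0009 rows 2 per row [0.0006, 0.0028, 0.0342] -0.0004
```

View pics/nside.png

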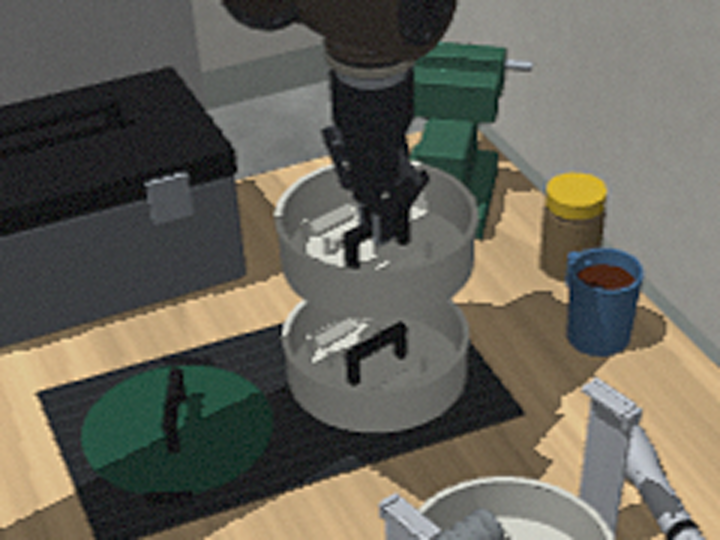

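Emit:
send_rows(
  plan=[
    [-1,0.001,0.0054,0.02,0],
    [-1,0.001,0.0054,0.045,0],
    [-1,0.001,0.0054,0.065,0],
    [-1,0.001,0.0054,0.07,0],
    [-1,0.001,0.0054,0.07,0],
  ],
)

```text
time: 39.27
ee_pos: [0.6071, 0.3157, 0.2863]
tool_rot: [[-0.965, -0.262, 0.0], [-0.262, 0.965, 0.0], [-0.0, 0.0, -1.0]]
force: [-0.2, -0.0, -3.5]
gripper_width: 0.151
```

```bash
python3 -c "
from h import *
plan((.6060,.3152),.263,105.25)
"
```

```text
t 39.27 tcp [0.6071, 0.3157, 0.2863] yawY(jaw) 105.21 z [0.0, 0.0, -1.0] F [-0.2, -0.0, -3.5] w 0.151 j [21.9, 39.9, 86.6, 0.0, 53.5, -83.3]
total [0.0012, -0.0002, 0.0233] twist -0.0006 rows 1 per row [0.0012, -0.0002, 0.0233] -0.0006
```

Emit:
send_rows(
  plan=[
    [-1,0.001,0,0.008,0],
    [-1,0.001,0,0.014,0],
    [-1,0.001,0,0.018,0],
    [-1,0.001,0,0.02,0],
    [-1,0.001,0,0.02,0],
  ],
)

```text
time: 39.68
ee_pos: [0.6059, 0.3155, 0.2656]
tool_rot: [[-0.965, -0.263, -0.0], [-0.263, 0.965, 0.0], [0.0, 0.0, -1.0]]
force: [0.1, -0.2, -2.8]
gripper_width: 0.148
```

Emit:
send_rows(
  plan=[
    [-1,0,0,0.002,0],
    [-1,0,0,0.003,0],
    [-1,0,0,0.003,0],
  ],
)

```text
time: 39.93
ee_pos: [0.6059, 0.3155, 0.2627]
tool_rot: [[-0.965, -0.263, -0.0], [-0.263, 0.965, 0.0], [0.0, 0.0, -1.0]]
force: [-0.3, 0.4, -3.6]
gripper_width: 0.145
```

Emit:
send_rows(
  plan=[
    [-1,0,0,0.0015,0],
    [-1,0,0,0.0025,0],
    [-1,0,0,0.0025,0],
  ],
)

```text
time: 40.18
ee_pos: [0.606, 0.3156, 0.2609]
tool_rot: [[-0.965, -0.263, 0.001], [-0.263, 0.965, 0.0], [-0.001, 0.0, -1.0]]
force: [-1.1, -1.3, 2.8]
gripper_width: 0.148
```

Seated at .261, as expected. Release.

Emit:
send_rows(
  plan=[
    [-0.3,0,0,0,0],
    [-0.3,0,0,0,0],
    [-0.3,0,0,-0.015,0],
    [-0.3,0,0,-0.05,0],
    [-0.2,0,0,-0.09,0],
  ],
)

```text
time: 40.6
ee_pos: [0.6057, 0.3154, 0.3492]
tool_rot: [[-0.965, -0.262, -0.004], [-0.262, 0.965, -0.002], [0.004, -0.0, -1.0]]
force: [0.1, -0.2, 1.0]
gripper_width: 0.401
```

Emit:
send_rows(
  plan=[
    [0,0,0,-0.03,0],
    [0.5,0,-0.02,-0.06,0.1],
    [1,0,-0.05,-0.08,0.2],
  ],
)

```text
time: 40.85
ee_pos: [0.6183, 0.2685, 0.4336]
tool_rot: [[-0.998, -0.064, 0.003], [-0.064, 0.998, 0.002], [-0.003, 0.001, -1.0]]
force: [1.2, -0.4, -0.7]
gripper_width: 0.769
```

```bash
python3 -c "
from h import *
p=arm.snapshot('side'); save(p,'s12',(180,60,420,240),3)
W=world(p);z=W[...,2]
m=(abs(z-.117)<.006)&(np.hypot(W[...,0]-.606,W[...,1]-.315)<.12);q=W[m];print('rim',len(q),cv2.minEnclosingCircle(q[:,:2].astype(np.float32)),rnd(np.median(q[:,2])))
plan((.579,-.0185),.42,16)
"
```

```text
rim 389 ((0.6035902500152588, 0.3156444728374481), 0.10141008347272873) 0.1147
t 40.9 tcp [0.6202, 0.2632, 0.4369] yawY(jaw) 93.04 z [0.008, 0.001, -1.0] F [2.8, -3.8, 4.3] w 0.849 j [17.4, 30.7, 79.6, -0.1, 69.3, -75.6]
total [0.0562, -0.2791, 0.0163] twist 1.3446 rows 11 per row [0.0051, -0.0254, 0.0015] 0.1222
```

View pics/s12.png

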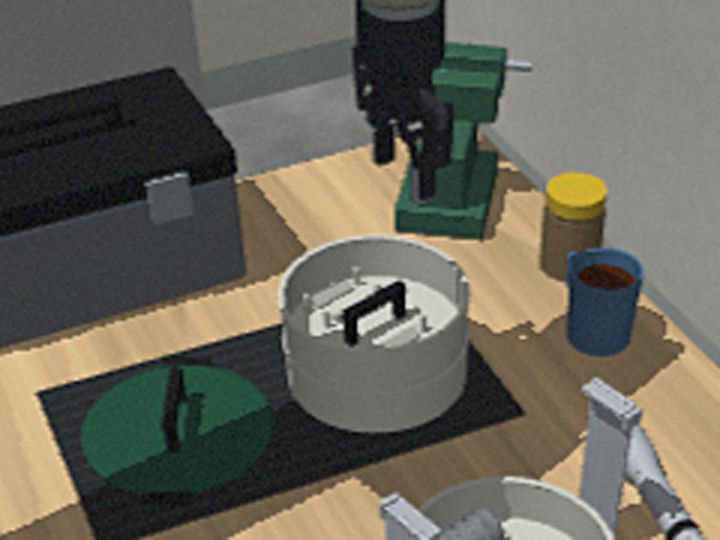

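Both tubs nested level (side crop (375,335)), lid beside them. Back for the base tub's insulators.

Emit:
send_rows(
  plan=[
    [1,0.0051,-0.0254,0,0.122],
    [1,0.0102,-0.0508,0,0.244],
    [1,0.0153,-0.0762,0,0.367],
    [1,0.0204,-0.1016,0,0.489],
    [1,0.0255,-0.127,0,0.611],
  ],
)

```text
time: 41.32
ee_pos: [0.6015, 0.1377, 0.4301]
tool_rot: [[-0.852, 0.523, 0.0], [0.523, 0.852, 0.0], [-0.0, 0.0, -1.0]]
force: [0.5, -0.4, -0.2]
gripper_width: 0.999
```

Emit:
send_rows(
  plan=[
    [1,-0.0104,-0.0237,0,0.122],
    [1,-0.0208,-0.0474,0,0.244],
    [1,-0.0312,-0.0711,0,0.367],
    [1,-0.0416,-0.0948,0,0.489],
    [1,-0.052,-0.1185,0,0.611],
  ],
)

```text
time: 41.73
ee_pos: [0.5845, 0.0094, 0.4301]
tool_rot: [[-0.398, 0.918, 0.0], [0.918, 0.398, 0.0], [0.0, 0.0, -1.0]]
force: [1.1, 0.2, -0.2]
gripper_width: 0.998
```

Emit:
send_rows(
  plan=[
    [1,-0.01,-0.008,0,0.1],
    [1,-0.01,-0.008,0,0.1],
  ],
)

```text
time: 41.9
ee_pos: [0.5812, -0.004, 0.4301]
tool_rot: [[-0.302, 0.953, -0.0], [0.953, 0.302, -0.0], [-0.0, -0.0, -1.0]]
force: [-0.4, 0.2, 0.8]
gripper_width: 1.0
```

```bash
python3 -c "
from h import *
plan((.565,.0336),.34,15.4)
p=arm.snapshot('wrist'); save(p,'w21')
insmeas(p,(.579,-.0185),.083,.0345,lo=.006)
"
```

```text
t 41.9 tcp [0.5812, -0.004, 0.4301] yawY(jaw) 17.6 z [-0.0, -0.0, -1.0] F [-0.4, 0.2, 0.8] w 1.0 j [-6.9, 23.1, 93.8, -0.0, 63.1, -24.5]
total [0.0408, -0.0041, 0.0901] twist 0.0383 rows 3 per row [0.0136, -0.0014, 0.03] 0.0128
  blob px [318.0, 158.0] c [0.5653, 0.0338] size [0.0376, 0.06] yaw 14.1 ztop 0.0544 n 2578
  blob px [312.0, 269.0] c [0.592, -0.0697] size [0.0357, 0.0601] yaw 14.3 ztop 0.0544 n 1950
```

View pics/w21.png

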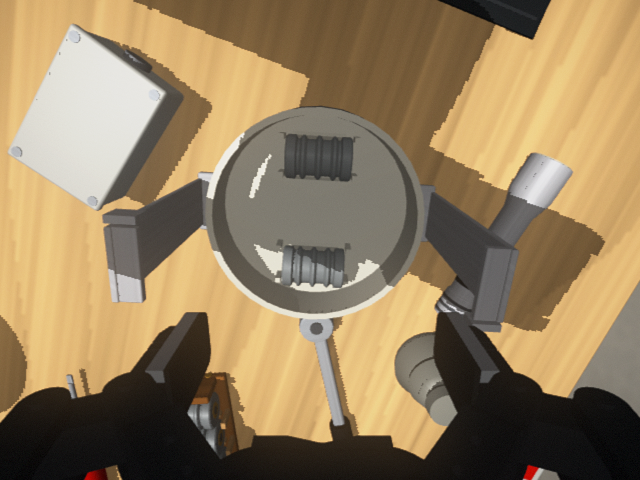

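Base insulators at (318,158) → (0.5653,0.0338) and (312,269) → (0.592,-0.0697), yaw 14.2°. Taking the first.

```bash
python3 -c "
from h import *
plan((.5653,.0338),.197,14.2)
"
```

```text
t 41.95 tcp [0.5815, -0.0028, 0.4302] yawY(jaw) 17.97 z [0.0, 0.0, -1.0] F [0.7, -0.2, 0.7] w 0.998 j [-6.8, 23.1, 93.7, 0.0, 63.1, -24.8]
total [0.0398, -0.0041, 0.2332] twist 0.0657 rows 6 per row [0.0066, -0.0007, 0.0389] 0.011
```

Emit:
send_rows(
  plan=[
    [1,0.03,-0.003,0,0.06],
    [1,0.0398,-0.0041,0.02,0.066],
    [1,0.0398,-0.0041,0.06,0.066],
    [1,0.0398,-0.0041,0.1,0.066],
    [1,0.0398,-0.0041,0.13,0.066],
  ],
)

```text
time: 42.37
ee_pos: [0.5648, 0.0362, 0.2979]
tool_rot: [[-0.251, 0.968, -0.001], [0.968, 0.251, 0.0], [0.0, -0.001, -1.0]]
force: [0.5, 0.6, 0.1]
gripper_width: 0.997
```

Emit:
send_rows(
  plan=[
    [1,0,0,0,0],
  ],
)

```text
time: 42.45
ee_pos: [0.5645, 0.0359, 0.2951]
tool_rot: [[-0.25, 0.968, -0.008], [0.968, 0.25, 0.001], [0.003, -0.008, -1.0]]
force: [0.0, 0.1, -0.9]
gripper_width: 0.999
```

```bash
python3 -c "
from h import *
plan((.5653,.0338),.197,14.2)
"
```

```text
t 42.45 tcp [0.5645, 0.0359, 0.2951] yawY(jaw) 14.47 z [-0.008, 0.001, -1.0] F [0.0, 0.1, -0.9] w 0.999 j [-3.1, 31.1, 104.1, 0.0, 45.3, -17.5]
total [-0.0025, 0.0011, 0.0981] twist 0.0047 rows 3 per row [-0.0008, 0.0004, 0.0327] 0.0016
```

Emit:
send_rows(
  plan=[
    [1,-0.0022,0.0003,0.03,0.005],
    [1,-0.0022,0.0003,0.06,0.005],
    [1,-0.0022,0.0003,0.08,0.005],
    [1,-0.0022,0.0003,0.088,0.005],
    [1,-0.0022,0.0003,0.088,0.005],
  ],
)

```text
time: 42.87
ee_pos: [0.5666, 0.0332, 0.2119]
tool_rot: [[-0.243, 0.97, -0.001], [0.97, 0.243, 0.0], [0.001, -0.001, -1.0]]
force: [-0.3, 0.2, -0.2]
gripper_width: 1.001
```

```bash
python3 -c "
from h import *
plan((.5653,.0338),.196,14.2)
p=arm.snapshot('wrist'); save(p,'w22')
"
```

```text
t 42.87 tcp [0.5666, 0.0332, 0.2119] yawY(jaw) 14.06 z [-0.001, 0.0, -1.0] F [-0.3, 0.2, -0.2] w 1.001 j [-3.3, 38.5, 106.8, 0.0, 34.8, -17.4]
total [0.0009, -0.0011, 0.0159] twist -0.0024 rows 1 per row [0.0009, -0.0011, 0.0159] -0.0024
```

View pics/w22.png

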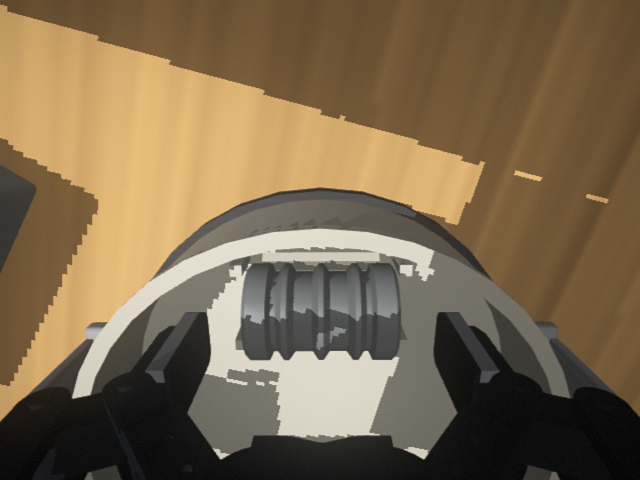

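Well centred (insulator at (322,310)). Grip and lift.

Emit:
send_rows(
  plan=[
    [1,0.0009,-0.001,0.01,-0.002],
    [1,0.0009,-0.001,0.015,-0.002],
    [1,0.0009,-0.001,0.0155,-0.002],
    [-1,0.0009,-0.001,0.0155,-0.002],
    [-1,0.0009,-0.001,0.0155,-0.002],
  ],
)

```text
time: 43.33
ee_pos: [0.5651, 0.0334, 0.1971]
tool_rot: [[-0.243, 0.97, 0.001], [0.97, 0.243, 0.0], [-0.0, 0.001, -1.0]]
force: [-0.9, -0.7, -0.9]
gripper_width: 0.745
```

Emit:
send_rows(
  plan=[
    [-1,0,0,0,0],
    [-1,0,0,0,0],
  ],
)

```text
time: 43.5
ee_pos: [0.5651, 0.0333, 0.1972]
tool_rot: [[-0.243, 0.97, 0.0], [0.97, 0.243, -0.0], [-0.0, 0.0, -1.0]]
force: [-2.5, -0.6, 5.0]
gripper_width: 0.69
```

Emit:
send_rows(
  plan=[
    [-1,0,0,-0.01,0],
    [-1,0,0,-0.04,0],
    [-1,0,0,-0.08,0],
    [-1,0,0,-0.12,0],
    [-1,0,0,-0.16,0],
  ],
)

```text
time: 43.92
ee_pos: [0.5646, 0.0334, 0.359]
tool_rot: [[-0.243, 0.97, -0.0], [0.97, 0.243, 0.0], [0.0, -0.0, -1.0]]
force: [0.9, -0.1, -1.8]
gripper_width: 0.689
```

Emit:
send_rows(
  plan=[
    [-1,0,0,-0.03,0],
    [-1,0,0,-0.045,0],
  ],
)

```text
time: 44.08
ee_pos: [0.5647, 0.0335, 0.4068]
tool_rot: [[-0.243, 0.97, 0.006], [0.97, 0.243, -0.0], [-0.002, 0.006, -1.0]]
force: [0.4, 0.1, -1.4]
gripper_width: 0.697
```

```bash
python3 -c "
from h import *
plan(slot(.0205),.33,CY)
p=arm.snapshot('wrist'); save(p,'w23')
"
```

```text
t 44.08 tcp [0.5647, 0.0335, 0.4068] yawY(jaw) 14.07 z [0.006, -0.0, -1.0] F [0.4, 0.1, -1.4] w 0.697 j [-3.3, 23.1, 97.7, 0.0, 58.8, -17.4]
total [-0.3185, -0.1296, 0.0765] twist -0.1314 rows 9 per row [-0.0354, -0.0144, 0.0085] -0.0146
```

View pics/w23.png

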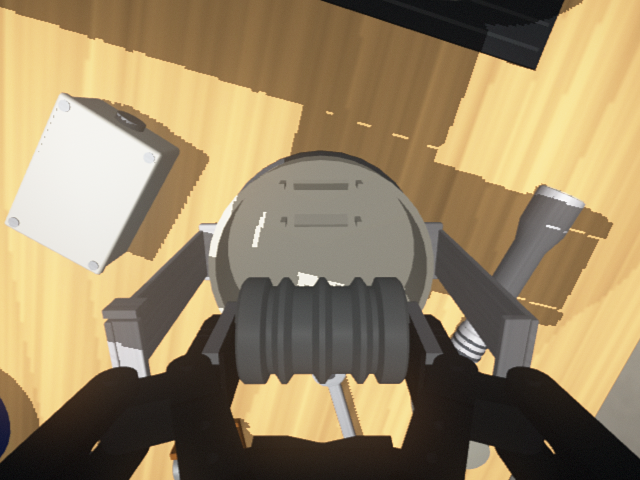

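Emit:
send_rows(
  plan=[
    [-1,-0.02,-0.008,0,-0.015],
    [-1,-0.055,-0.022,0,-0.04],
    [-1,-0.091,-0.037,0,-0.07],
    [-1,-0.127,-0.052,0,-0.1],
    [-1,-0.163,-0.066,0,-0.13],
  ],
)

```text
time: 44.55
ee_pos: [0.5398, -0.1422, 0.4015]
tool_rot: [[-0.369, 0.93, -0.001], [0.93, 0.369, 0.0], [0.001, -0.0, -1.0]]
force: [1.8, 0.6, -1.0]
gripper_width: 0.688
```

```bash
python3 -c "
from h import *
plan(slot(.0205),.30,CY)
"
```

```text
t 44.55 tcp [0.5398, -0.1422, 0.4015] yawY(jaw) 21.63 z [-0.001, 0.0, -1.0] F [1.8, 0.6, -1.0] w 0.688 j [-21.5, 22.9, 99.0, 0.0, 58.1, -43.2]
total [-0.1448, -0.082, 0.1014] twist 0.0006 rows 5 per row [-0.029, -0.0164, 0.0203] 0.0001
```

Emit:
send_rows(
  plan=[
    [-1,-0.034,-0.019,0.01,0],
    [-1,-0.069,-0.039,0.02,0],
    [-1,-0.104,-0.059,0.04,0],
    [-1,-0.135,-0.077,0.07,0],
    [-1,-0.147,-0.0825,0.1,0],
  ],
)

```text
time: 44.97
ee_pos: [0.5169, -0.3109, 0.302]
tool_rot: [[-0.365, 0.931, 0.003], [0.931, 0.365, -0.002], [-0.003, 0.002, -1.0]]
force: [0.9, -0.9, -0.9]
gripper_width: 0.688
```

Emit:
send_rows(
  plan=[
    [-1,0,0,0.02,0],
    [-1,0,0,0.032,0],
    [-1,0,0,0.032,0],
  ],
)

```text
time: 45.22
ee_pos: [0.5173, -0.3075, 0.267]
tool_rot: [[-0.366, 0.93, -0.004], [0.93, 0.366, 0.003], [0.004, -0.002, -1.0]]
force: [-0.7, 0.8, -1.0]
gripper_width: 0.691
```

```bash
python3 -c "
from h import *
plan(slot(.0203),.233,CY)
p=arm.snapshot('wrist'); save(p,'w24')
"
```

```text
t 45.22 tcp [0.5173, -0.3075, 0.267] yawY(jaw) 21.49 z [-0.004, 0.003, -1.0] F [-0.7, 0.8, -1.0] w 0.691 j [-37.0, 35.7, 100.0, 0.0, 44.6, -58.5]
total [0.0003, -0.0001, 0.034] twist -0.0019 rows 1 per row [0.0003, -0.0001, 0.034] -0.0019
```

View pics/w24.png

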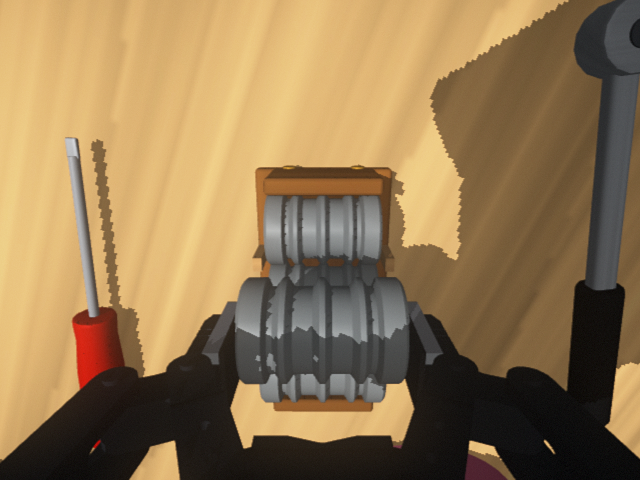

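```bash
python3 -c "
from h import *
p=arm.snapshot('side'); save(p,'s13',(330,270,470,400),4)
"
```

```text
(no output)
```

View pics/s13.png

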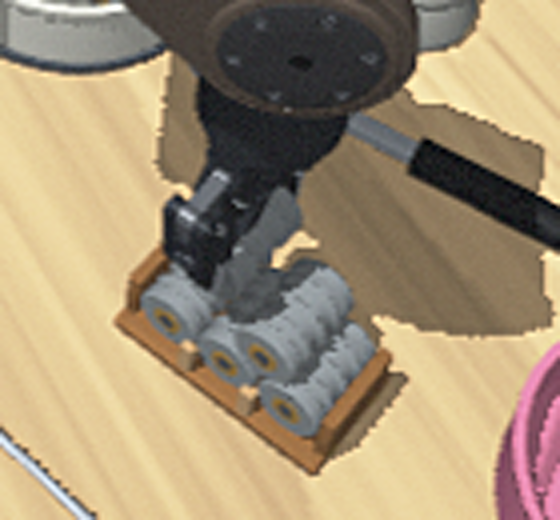

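The fourth is still in place (crop (300,320)). Lowering the fifth.

Emit:
send_rows(
  plan=[
    [-1,0.0005,0,0.012,0],
    [-1,0.0005,0,0.022,0],
    [-1,0.0005,0,0.03,0],
    [-1,0.0005,0,0.033,0],
    [-1,0.0005,0,0.033,0],
  ],
)

```text
time: 45.73
ee_pos: [0.5177, -0.307, 0.2364]
tool_rot: [[-0.367, 0.93, -0.001], [0.93, 0.367, 0.0], [0.001, -0.0, -1.0]]
force: [0.4, 0.2, -1.5]
gripper_width: 0.69
```

```bash
python3 -c "
from h import *
plan(slot(.0205),.2275,CY)
"
```

```text
t 45.73 tcp [0.5177, -0.307, 0.2364] yawY(jaw) 21.54 z [-0.001, 0.0, -1.0] F [0.4, 0.2, -1.5] w 0.69 j [-37.0, 38.2, 101.1, 0.0, 40.8, -58.5]
total [0.0004, -0.0007, 0.0089] twist -0.001 rows 1 per row [0.0004, -0.0007, 0.0089] -0.001
```

Emit:
send_rows(
  plan=[
    [-1,0.0003,-0.0006,0.004,0],
    [-1,0.0003,-0.0006,0.007,0],
    [-1,0.0003,-0.0006,0.0085,0],
    [-1,0.0003,-0.0006,0.0085,0],
  ],
)

```text
time: 46.07
ee_pos: [0.517, -0.3074, 0.2283]
tool_rot: [[-0.367, 0.93, 0.0], [0.93, 0.367, -0.0], [-0.0, 0.0, -1.0]]
force: [0.2, 0.0, -1.1]
gripper_width: 0.693
```

Emit:
send_rows(
  plan=[
    [-1,0,0,0.001,0],
    [-1,0,0,0.0015,0],
    [-1,0,0,0.0015,0],
  ],
)

```text
time: 46.32
ee_pos: [0.517, -0.3073, 0.228]
tool_rot: [[-0.367, 0.93, 0.001], [0.93, 0.367, -0.001], [-0.001, 0.001, -1.0]]
force: [-3.3, 1.3, 11.4]
gripper_width: 0.689
```

Emit:
send_rows(
  plan=[
    [-1,0,0,-0.001,0],
    [0.6,0,0,-0.001,0],
    [0.8,0,0,-0.001,0],
    [0.8,0,0,-0.001,0],
  ],
)

```text
time: 46.65
ee_pos: [0.517, -0.3073, 0.2276]
tool_rot: [[-0.367, 0.93, 0.0], [0.93, 0.367, 0.0], [0.0, 0.0, -1.0]]
force: [-0.2, -0.2, 0.9]
gripper_width: 0.899
```

Emit:
send_rows(
  plan=[
    [0.8,0,0,-0.012,0],
    [0.8,0,0,-0.04,0],
    [1,0,0,-0.08,0],
    [1,0,0,-0.12,0],
    [1,0.01,0,-0.15,0],
  ],
)

```text
time: 47.07
ee_pos: [0.5134, -0.2987, 0.3816]
tool_rot: [[-0.366, 0.931, 0.003], [0.931, 0.366, -0.002], [-0.003, 0.002, -1.0]]
force: [1.1, -0.4, 1.1]
gripper_width: 1.0
```

```bash
python3 -c "
from h import *
p=arm.snapshot('side'); save(p,'s14',(330,270,470,400),4)
plan((.592,-.0697),.41,14.2)
"
```

```text
t 47.12 tcp [0.5131, -0.297, 0.3866] yawY(jaw) 21.52 z [0.008, -0.005, -1.0] F [1.8, -0.1, 4.9] w 0.995 j [-36.4, 26.5, 95.3, 0.0, 57.6, -58.0]
total [0.1824, 0.1569, -0.024] twist 0.1277 rows 6 per row [0.0304, 0.0261, -0.004] 0.0213
```

View pics/s14.png

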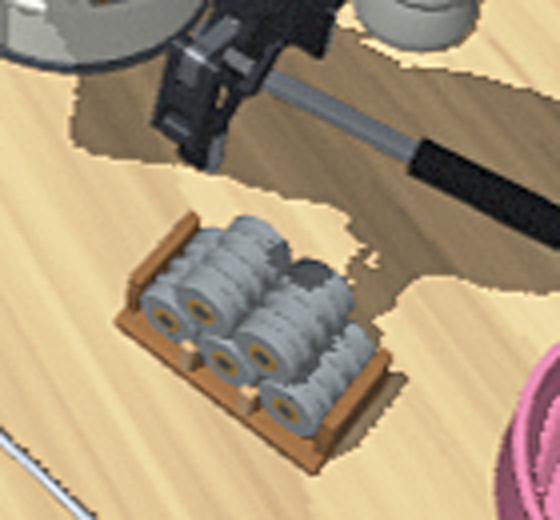

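Five stacked, 3 + 2. Now the sixth.

Emit:
send_rows(
  plan=[
    [1,0.028,0.024,-0.02,0.021],
    [1,0.058,0.05,-0.03,0.042],
    [1,0.088,0.076,-0.03,0.063],
    [1,0.119,0.102,-0.03,0.084],
    [1,0.149,0.128,-0.03,0.106],
  ],
)

```text
time: 47.53
ee_pos: [0.5777, -0.1105, 0.4087]
tool_rot: [[-0.265, 0.964, 0.001], [0.964, 0.265, -0.0], [-0.0, 0.001, -1.0]]
force: [0.6, -0.3, 0.2]
gripper_width: 1.005
```

Emit:
send_rows(
  plan=[
    [1,0.03,0.025,0.005,0.022],
    [1,0.033,0.03,0.03,0.022],
    [1,0.033,0.03,0.05,0.022],
    [1,0.033,0.03,0.05,0.022],
  ],
)

```text
time: 47.87
ee_pos: [0.5974, -0.0715, 0.3547]
tool_rot: [[-0.247, 0.969, -0.005], [0.969, 0.247, 0.001], [0.002, -0.005, -1.0]]
force: [0.3, 0.6, -1.2]
gripper_width: 1.003
```

```bash
python3 -c "
from h import *
p=arm.snapshot('wrist'); save(p,'w25')
insmeas(p,(.592,-.07),.05,.0345,lo=.006)
plan((.592,-.0697),.197,14.2)
"
```

```text
blob px [318.0, 222.0] c [0.5923, -0.0702] size [0.0369, 0.06] yaw 14.0 ztop 0.0543 n 3532
  blob px [318.0, 271.0] c [0.6005, -0.1029] size [0.0105, 0.0806] yaw 14.7 ztop 0.06 n 1085
t 47.92 tcp [0.5977, -0.0722, 0.3567] yawY(jaw) 14.22 z [-0.003, 0.001, -1.0] F [0.8, -0.1, 0.1] w 0.999 j [-13.2, 29.2, 95.7, 0.0, 55.3, -27.4]
total [0.0036, -0.0044, 0.1597] twist 0.0004 rows 4 per row [0.0009, -0.0011, 0.0399] 0.0001
```

View pics/w25.png

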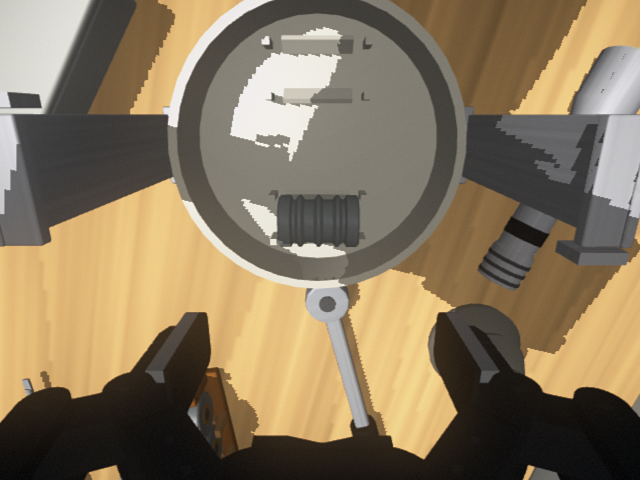

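Emit:
send_rows(
  plan=[
    [1,0.0033,-0.0044,0.03,0],
    [1,0.0033,-0.0044,0.07,0],
    [1,0.0033,-0.0044,0.11,0],
    [1,0.0033,-0.0044,0.137,0],
    [1,0.0033,-0.0044,0.14,0],
  ],
)

```text
time: 48.33
ee_pos: [0.5922, -0.0711, 0.2148]
tool_rot: [[-0.244, 0.97, -0.005], [0.97, 0.244, 0.001], [0.002, -0.005, -1.0]]
force: [-0.4, 0.4, -0.0]
gripper_width: 1.003
```

Emit:
send_rows(
  plan=[
    [1,0,0,0.003,0],
    [1,0,0,0.003,0],
  ],
)

```text
time: 48.5
ee_pos: [0.5934, -0.071, 0.2164]
tool_rot: [[-0.244, 0.97, 0.002], [0.97, 0.244, -0.0], [-0.001, 0.002, -1.0]]
force: [-0.1, 0.5, 0.1]
gripper_width: 1.001
```

```bash
python3 -c "
from h import *
p=arm.snapshot('wrist'); save(p,'w26')
plan((.5922,-.07),.197,14.1)
"
```

```text
t 48.55 tcp [0.5934, -0.0709, 0.2169] yawY(jaw) 14.16 z [0.003, -0.001, -1.0] F [-0.9, -0.1, 0.0] w 1.0 j [-13.1, 39.6, 102.3, 0.0, 37.9, -27.3]
total [0.0012, -0.001, 0.0199] twist 0.001 rows 1 per row [0.0012, -0.001, 0.0199] 0.001
```

View pics/w26.png

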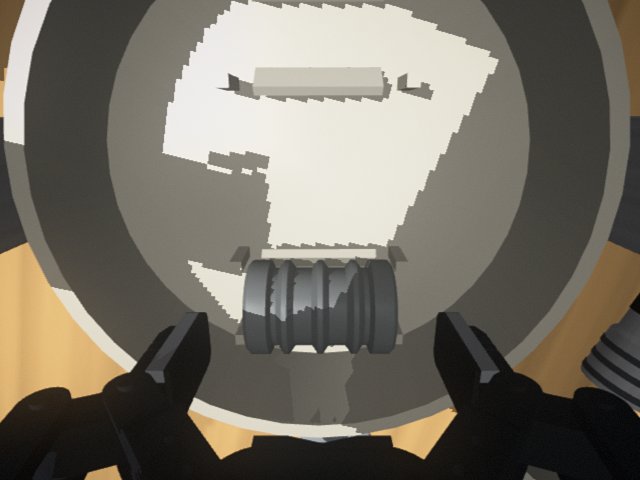

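Emit:
send_rows(
  plan=[
    [1,0.001,-0.0008,0.01,0],
    [1,0.001,-0.0008,0.017,0],
    [1,0.001,-0.0008,0.0185,0],
    [-1,0.001,-0.0008,0.0185,0],
    [-1,0.001,-0.0008,0.0185,0],
  ],
)

```text
time: 48.97
ee_pos: [0.5918, -0.0697, 0.1963]
tool_rot: [[-0.245, 0.97, -0.0], [0.97, 0.245, 0.0], [0.0, -0.0, -1.0]]
force: [0.1, 0.7, 1.4]
gripper_width: 0.75
```

Emit:
send_rows(
  plan=[
    [-1,0,0,0,0],
    [-1,0,0,0,0],
  ],
)

```text
time: 49.13
ee_pos: [0.5919, -0.0697, 0.1967]
tool_rot: [[-0.245, 0.97, 0.001], [0.97, 0.245, -0.0], [-0.0, 0.001, -1.0]]
force: [0.4, 0.5, 2.8]
gripper_width: 0.69
```

Emit:
send_rows(
  plan=[
    [-1,0,0,-0.01,0],
    [-1,0,0,-0.04,0],
    [-1,0,0,-0.08,0],
    [-1,0,0,-0.12,0],
    [-1,0,0,-0.16,0],
  ],
)

```text
time: 49.55
ee_pos: [0.5913, -0.0696, 0.3585]
tool_rot: [[-0.245, 0.97, -0.001], [0.97, 0.245, 0.0], [0.0, -0.001, -1.0]]
force: [0.6, -0.4, -2.0]
gripper_width: 0.691
```

Emit:
send_rows(
  plan=[
    [-1,0,0,-0.035,0],
    [-1,0,0,-0.055,0],
  ],
)

```text
time: 49.72
ee_pos: [0.5913, -0.0696, 0.4163]
tool_rot: [[-0.245, 0.969, 0.005], [0.969, 0.245, -0.001], [-0.002, 0.004, -1.0]]
force: [0.5, -0.4, -1.2]
gripper_width: 0.687
```

```bash
python3 -c "
from h import *
plan(slot(0),.34,CY)
p=arm.snapshot('side'); save(p,'s15',(280,150,520,450),2)
"
```

```text
t 49.72 tcp [0.5913, -0.0696, 0.4163] yawY(jaw) 14.19 z [0.005, -0.001, -1.0] F [0.5, -0.4, -1.2] w 0.687 j [-13.1, 25.0, 92.9, 0.0, 61.8, -27.3]
total [-0.2321, -0.128, 0.0762] twist -0.1293 rows 7 per row [-0.0332, -0.0183, 0.0109] -0.0185
```

View pics/s15.png

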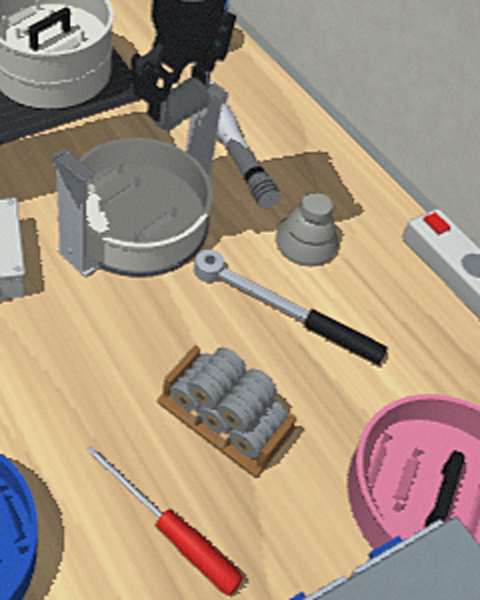

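Stack intact and base tub empty. Bringing the sixth to the top.

Emit:
send_rows(
  plan=[
    [-1,-0.02,-0.011,0,-0.02],
    [-1,-0.052,-0.029,0,-0.05],
    [-1,-0.087,-0.048,0,-0.08],
    [-1,-0.122,-0.067,0,-0.11],
    [-1,-0.157,-0.087,0,-0.13],
  ],
)

```text
time: 50.18
ee_pos: [0.545, -0.2445, 0.4115]
tool_rot: [[-0.371, 0.929, -0.0], [0.929, 0.371, 0.0], [0.0, -0.0, -1.0]]
force: [1.7, -0.7, -0.7]
gripper_width: 0.69
```

```bash
python3 -c "
from h import *
plan(slot(0),.32,CY)
"
```

```text
t 50.18 tcp [0.545, -0.2445, 0.4115] yawY(jaw) 21.76 z [-0.0, 0.0, -1.0] F [1.7, -0.7, -0.7] w 0.69 j [-30.5, 25.5, 92.9, 0.0, 61.7, -52.3]
total [-0.0681, -0.0493, 0.0915] twist 0.0028 rows 4 per row [-0.017, -0.0123, 0.0229] 0.0007
```

Emit:
send_rows(
  plan=[
    [-1,-0.025,-0.018,0.005,0.003],
    [-1,-0.05,-0.036,0.025,0.003],
    [-1,-0.066,-0.048,0.05,0.003],
    [-1,-0.069,-0.05,0.078,0.003],
    [-1,-0.069,-0.05,0.09,0.003],
  ],
)

```text
time: 50.6
ee_pos: [0.5234, -0.3271, 0.3181]
tool_rot: [[-0.364, 0.932, -0.003], [0.932, 0.364, 0.003], [0.004, -0.002, -1.0]]
force: [-0.1, 0.3, -2.2]
gripper_width: 0.69
```

Emit:
send_rows(
  plan=[
    [-1,0,0,0.015,0],
    [-1,0,0,0.025,0],
    [-1,0,0,0.025,0],
  ],
)

```text
time: 50.85
ee_pos: [0.5245, -0.3256, 0.2944]
tool_rot: [[-0.366, 0.931, -0.003], [0.931, 0.366, 0.002], [0.003, -0.002, -1.0]]
force: [0.1, 0.0, -2.8]
gripper_width: 0.693
```

```bash
python3 -c "
from h import *
plan(slot(0),.268,CY)
p=arm.snapshot('wrist'); save(p,'w27')
"
```

```text
t 50.85 tcp [0.5245, -0.3256, 0.2944] yawY(jaw) 21.45 z [-0.003, 0.002, -1.0] F [0.1, 0.0, -2.8] w 0.693 j [-38.0, 34.6, 96.6, 0.0, 49.0, -59.4]
total [-0.0004, -0.0002, 0.0264] twist -0.0026 rows 1 per row [-0.0004, -0.0002, 0.0264] -0.0026
```

View pics/w27.png

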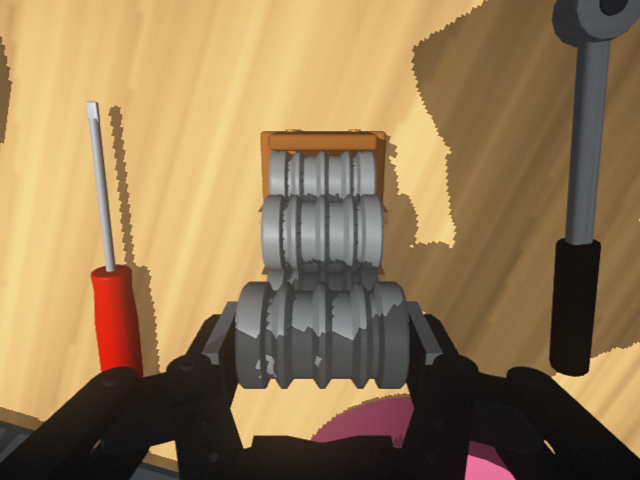

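Emit:
send_rows(
  plan=[
    [-1,-0.0004,0,0.01,-0.002],
    [-1,-0.0004,0,0.02,-0.002],
    [-1,-0.0004,0,0.027,-0.002],
    [-1,-0.0004,0,0.03,-0.002],
    [-1,-0.0004,0,0.03,-0.002],
  ],
)

```text
time: 51.32
ee_pos: [0.5249, -0.3261, 0.2653]
tool_rot: [[-0.368, 0.93, -0.001], [0.93, 0.368, 0.001], [0.001, -0.001, -1.0]]
force: [0.4, 0.6, -1.3]
gripper_width: 0.694
```

```bash
python3 -c "
from h import *
plan(slot(0),.2605,CY)
"
```

```text
t 51.32 tcp [0.5249, -0.3261, 0.2653] yawY(jaw) 21.58 z [-0.001, 0.001, -1.0] F [0.4, 0.6, -1.3] w 0.694 j [-38.0, 36.9, 97.7, 0.0, 45.5, -59.6]
total [0.0003, -0.0004, 0.0048] twist -0.0004 rows 1 per row [0.0003, -0.0004, 0.0048] -0.0004
```

Emit:
send_rows(
  plan=[
    [-1,0,0,0.002,0],
    [-1,0,0,0.0035,0],
    [-1,0,0,0.0035,0],
  ],
)

```text
time: 51.57
ee_pos: [0.525, -0.3262, 0.2627]
tool_rot: [[-0.368, 0.93, 0.0], [0.93, 0.368, -0.0], [-0.0, 0.0, -1.0]]
force: [-0.7, 1.4, -2.1]
gripper_width: 0.691
```

Emit:
send_rows(
  plan=[
    [-1,0,0,0.001,0],
    [-1,0,0,0.0015,0],
    [-1,0,0,0.0015,0],
  ],
)

```text
time: 51.82
ee_pos: [0.525, -0.3262, 0.2619]
tool_rot: [[-0.368, 0.93, 0.001], [0.93, 0.368, -0.0], [-0.001, 0.0, -1.0]]
force: [0.1, 0.8, 2.7]
gripper_width: 0.692
```

Touching. Release and back away straight up.

Emit:
send_rows(
  plan=[
    [-1,0,0,0,0],
    [0.5,0,0,0,0],
    [0.7,0,0,0,0],
    [0.8,0,0,0,0],
    [0.8,0,0,0,0],
  ],
)

```text
time: 52.23
ee_pos: [0.525, -0.3262, 0.2611]
tool_rot: [[-0.368, 0.93, 0.0], [0.93, 0.368, 0.0], [0.0, 0.0, -1.0]]
force: [0.0, -0.7, 0.3]
gripper_width: 0.899
```

Emit:
send_rows(
  plan=[
    [0.8,0,0,-0.01,0],
    [0.8,0,0,-0.035,0],
    [1,0,0,-0.07,0],
    [1,0,0,-0.11,0],
    [1,0,0,-0.14,0],
  ],
)

```text
time: 52.65
ee_pos: [0.5248, -0.3261, 0.4048]
tool_rot: [[-0.368, 0.93, 0.002], [0.93, 0.368, -0.001], [-0.002, 0.001, -1.0]]
force: [-1.0, 0.3, -0.1]
gripper_width: 1.001
```

Emit:
send_rows(
  plan=[
    [1,0.035,0,-0.03,0],
    [1,0.07,0,-0.05,0],
    [1,0.11,0.01,-0.06,0],
    [1,0.15,0.015,-0.06,0],
    [1,0.18,0.02,-0.06,0],
  ],
)

```text
time: 53.07
ee_pos: [0.4759, -0.1491, 0.4629]
tool_rot: [[-0.368, 0.93, 0.002], [0.93, 0.368, -0.001], [-0.001, 0.002, -1.0]]
force: [0.7, 0.5, -0.0]
gripper_width: 1.0
```

```bash
python3 -c "
from h import *
st()
p=arm.snapshot('side'); save(p,'s16')
W=world(p); d=np.hypot(W[...,0]-CR[0],W[...,1]-CR[1]); m=(d<.1)&(W[...,2]<.14); q=W[m]; print('stack top',rnd(np.percentile(q[:,2],99.5)))
t=q[q[:,2]>.108]; print(len(t),rnd(t.mean(0)))
save(p,'s16b',(330,270,470,400),4)
p=arm.snapshot('scene'); save(p,'s17')
"
```

```text
t 53.07 tcp [0.4759, -0.1491, 0.4629] yawY(jaw) 21.57 z [0.002, -0.001, -1.0] F [0.7, 0.5, -0.0] w 1.0 j [-25.0, 14.3, 102.0, 0.0, 63.6, -46.6]
stack top 0.1177
362 [0.5207, -0.3284, 0.1136]
```

View pics/s16.png

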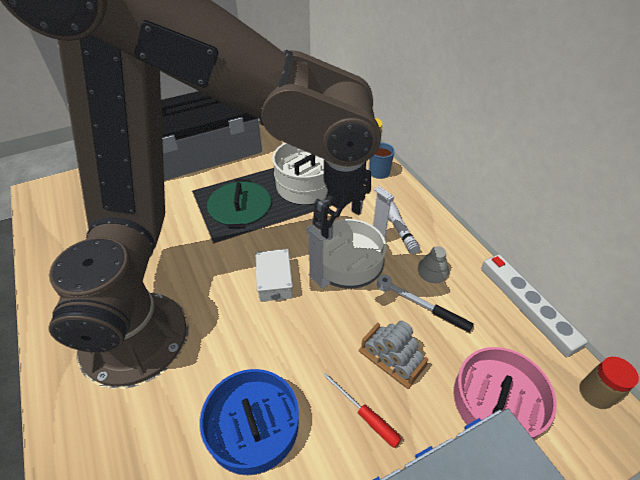

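View pics/s16b.png

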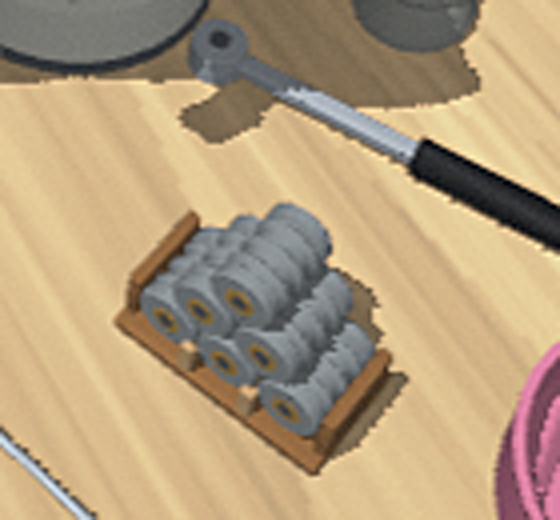

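View pics/s17.png

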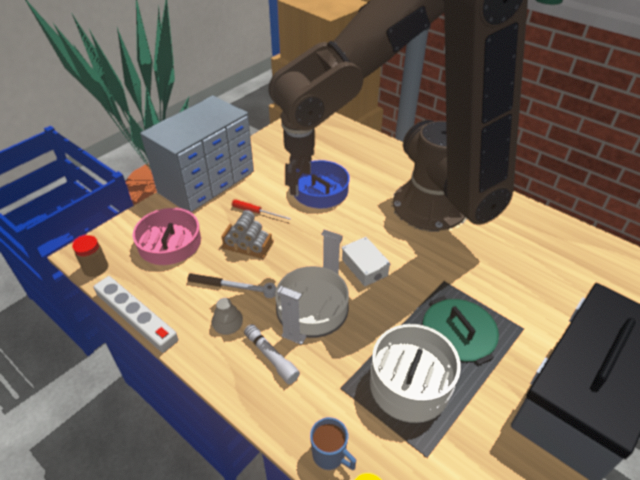

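Everything is in place: full 3-2-1 pyramid, top at 118 mm (expected 118), lid and nested tubs on the mat. I'll hold briefly, take a last look, then hand in.

Emit:
send_rows(
  plan=[
    [1,0.01,0,0,0],
    [1,0.02,0,0,0],
    [1,0.02,0,0,0],
    [1,0.02,0,0,0],
    [1,0.02,0,0,0],
  ],
)

```text
time: 53.58
ee_pos: [0.4702, -0.1334, 0.4611]
tool_rot: [[-0.367, 0.93, -0.0], [0.93, 0.367, 0.0], [0.0, -0.0, -1.0]]
force: [-0.0, 0.0, 0.7]
gripper_width: 0.998
```

Emit:
send_rows(
  plan=[
    [1,0,0,0,0],
    [1,0,0,0,0],
    [1,0,0,0,0],
    [1,0,0,0,0],
    [1,0,0,0,0],
  ],
)

```text
time: 54.0
ee_pos: [0.4701, -0.133, 0.4611]
tool_rot: [[-0.367, 0.93, -0.0], [0.93, 0.367, 0.0], [0.0, -0.0, -1.0]]
force: [-1.6, 0.3, -0.6]
gripper_width: 1.003
```

```bash
python3 -c "
from h import *
p=arm.snapshot('side'); save(p,'s18',(180,130,480,400),2.6)
W=world(p); d=np.hypot(W[...,0]-CR[0],W[...,1]-CR[1]); q=W[(d<.1)&(W[...,2]<.14)]; t=q[q[:,2]>.108]; print(len(t),rnd(t.mean(0)),rnd(q[:,2].max()))
st()
"
```

```text
366 [0.5208, -0.3284, 0.1135] 0.1193
t 54.05 tcp [0.47, -0.133, 0.4612] yawY(jaw) 21.57 z [-0.0, 0.0, -1.0] F [0.4, -0.4, 0.1] w 1.0 j [-23.5, 13.5, 103.4, 0.0, 63.1, -45.1]
```

View pics/s18.png

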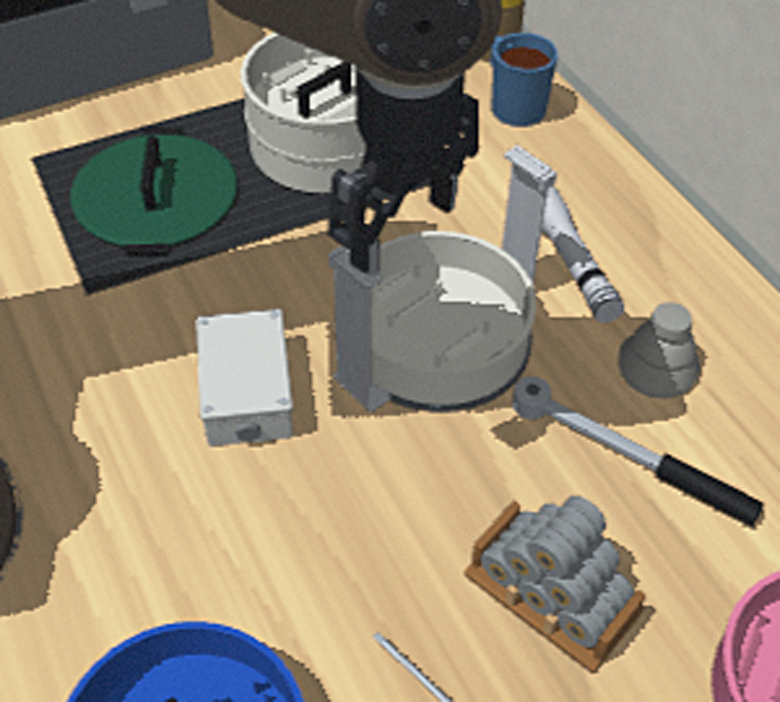

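```bash
python3 -c "
from plant import arm
print(arm.hand_in())"
```

```text
the job is handed in; nothing more can be done
None
```

The carrier is apart and all six insulators are stacked 3-2-1 in the cradle. I handed the job in at about 54 s, well under the 210 s limit.

**What I did:**
- I turned the lid about 48° counter-clockwise, lifted it off and set it on the mat.
- I emptied each loose tub while it was still in the carrier, then took it off. The first sits on the mat beside the lid; the second is nested on it.
- I took the last two insulators out of the base tub and finished the pyramid.

**Last checks:**
- **Pyramid:** its top measured about 118 mm, as expected, and had not moved between two looks about a second apart.
- **Lid and tubs:** the lid is flat on the mat and the nested tubs are level.
- **Base tub:** it is empty.
- **Other things:** the rest of the bench looks untouched, and the gripper is well clear of everything.
- **Forces:** every reading I saw stayed under 15 N.

**What disagreed or didn't work:**
- **Insulator detection:** the trained network never reported an insulator in the one wrist picture where I tried it, so I located them all from the depth images.
- **Knock and slack grip:** I saw no sign of either.

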